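# Stand an instrument post in its base and hold a set square in the corner

### The job

Stand the blue square post in the socket of the aluminium base block, all the way down, and let go of it. Then pick up the steel set square by its orange grip and, with light steady pressure, press it into the corner between the block's long top and the post, so that its foot lies flat on the block and its upright back lies flat against the middle of the post. Finish while still gripping the square and pressing it there (the set screw will be tightened meanwhile); leave the bottle, the clear cup, the screwdriver and the round rod where they are.

Things in the scene. Friction and masses are not known exactly. Their poses are not given: they have to be found in the camera images.
- block: aluminium base block fixed to the bench, 240 x 120 mm, 42 mm thick. Origin: centre of its underside; z up; x along its 240 mm length towards the socket's end. The square goes on the long clear part of its top, on the socket's -x side. Its position and direction vary. A set-screw knob (18 mm wide, below the top) sticks out 20 mm from its +y side beside the socket
- socket (a point): centre of the socket's mouth, on the block's top, 42 mm above the bench, 70 mm along the block's +x from its centre and midway across it. The socket is 25.2 mm square with sides parallel to the block's, a 2 mm lead-in bevel at the mouth, and 36 mm deep
- post: blue post, 24 mm square and 140 mm tall, about 0.2 kg, standing loose on the bench; all four sides are alike. Origin: centre of its underside; z up along the post; x and y are normal to its sides. The foot has a small bevel. Seated, its underside is 6 mm above the block's underside, and 104 mm of it stands above the block's top
- square: steel set square, 0.4 kg, standing loose on its foot. Foot 100 mm (x) by 36 (y), 12 thick; at its +x end an upright blade 8 thick, 36 wide, top at 90; its flat back faces +x. Orange grip: upright bar 20 mm wide (y), 28 long (x), centred at x=+10, y=0, from z=12 to 75; pinch across y. Origin: centre of the foot's underside; z up. In place, its x points as the block's x does
- heel (a point): the square's outer corner, where the foot's underside meets the blade's back, at mid width: x = +50 mm from the square's origin. In place it lies on the block's top, 12 mm from the socket's centre towards the block's middle. Held there, the square should push the post and the block with 2 to 40 N each
- amber: bystander: brown bottle 70 mm wide, 150 mm tall; origin under its centre
- beaker: bystander: clear cup 72 mm wide, 90 mm tall; origin under its centre
- driver: bystander: screwdriver 170 mm long lying on the bench; origin at its middle
- rod: bystander: round steel rod 24 mm across, 110 mm tall, standing on the bench; not the post; origin under its centre
There are look-alikes about, which are no part of the job. What is meant by the post is not green, and is the smaller of those in its own colour. Of the things like the square, leave any that is purple; of the rest the smaller one is meant.

How it is judged:
By the outcome, as a careful person would: the job done as asked, in the order asked, and still so for the second after the job is handed in, while the arm keeps its last pose, push and grip.
It also fails if it takes over 72 s, if anything falls off the work surface, if the arm or the gripper's body presses on something with over 40 N, if the wrist force passes 120 N, or if a joint passes its speed limit or range.

### The arm

A 7-joint arm with a two-finger parallel gripper is mounted at the origin on the work surface. World frame = base frame: x ahead of the robot, y to its left, z up, the work surface at z = 0. Lengths are in m, angles in rad, forces in N, time in s.
With the tool pointing down it reaches from about 0.35 to 0.9 m from the base axis. Payload 7.2 kg.
Tool frame: the origin (TCP) lies midway between the tips of the shut fingers; the grasp point (between the pads) lies 19 mm behind it (arm.hold_point_z is the z of the grasp point in the tool frame, in m); z points along the fingers, y is the direction in which the jaws open and shut (so a half turn about z gives the same grasp; the last joint's range is limited). The gripper opens to 88 mm and grips with 3 to 60 N. Pads are 20 mm wide; open, the fingers measure 115 mm over their backs; the gripper's body (75 mm by 178 mm) begins 61 mm behind the grasp point.
Start: joints at [1.073, 0.411, -0.013, 1.596, 0.006, 1.134, -0.082], TCP at [0.26, -0.568, 0.223] pointing down, gripper open.
Joint ranges: [-2.95, 2.95], [-0.29, 1.99], [-1.47, 1.44], [0.14, 2.54], [-1.03, 4.17], [0.13, 1.85], [-2.86, 2.86]. Speed limits (rad/s): [2.39, 2.39, 3.01, 3.01, 3.14, 3.14, 3.14].

### API

Orientations are given as a 3x3 rotation matrix whose columns are the frame's x, y, z axes.
In Python, from plant import monitor, camera, hand_in, arm gives the robot as it stands.
- The arm moves only by the tool drive_tool, never from a script. Its argument "motion" is a list of rows, each a list of 7 numbers: the gripper's target within -1 to 1 (shut at 1, half-way at 0, fully open at -1), then the shift along the tool's x, y, z in units of 300 mm (1.0 is 300 mm), then the turn, a rotation vector about the tool's x, y, z in units of pi rad (1.0 is pi rad). A call has 1 to 5 rows; each row shifts and turns the commanded pose from where the row before left it, along the tool's axes as they then stand; what a row does not reach is not made up. A row lasts 1/12 s, in which the tool goes at most 41.7 mm and 7.16 degrees, less where a joint would pass 70% of its speed; a pose out of reach is approached as far as the arm can. A call with a number of a shift or a turn outside -1 to 1 is refused whole. A call with a gripper value outside its range is refused whole. The fingers move at their own pace and stop on an object; the grip force is fixed at half the most. Time passes only in rows, so rows that do not move let the fingers close. It gives the time, the measured TCP pose, the force and the opening at its end, in the units of the state.
- monitor.observe(): the state, without advancing time (a new reading comes with each control period).
- camera(name): name is "side" or "top" or "wrist"; returns a dict with "pixels" (480x640x3 uint8, blue, green, red), "vertical_fov" (degrees; the focal length in pixels is half the picture's height over the tangent of half this angle, whatever the lens; pixels are square), "cx", "cy" (the principal point, pixels), "k1" (the pictures are not rectified: a ray, as slopes to the right and down, at radius r is drawn at 1 + k1 r^2 times it, then the intrinsics apply), "rvec" (rotation vector, rad) and "tvec" (3), from world to camera coordinates, as OpenCV has them. Camera axes: x right, y down, z forward; pixel columns grow to the right and rows downward; lengths in m; the calibration is good to about 2 mm. A picture is of the moment at which its call begins. There is no depth.
- hand_in(): hands the job in, once; it reports no verdict.
The state is a dict: "clock": time; "joint_pos": joint angles; "qd": joint speeds; "tau": joint torques, N m; "ee_pos": TCP position; "tool_rot": TCP orientation; "force": force on the tool from outside, world axes, zero at the start; "ft_torque": the same for the moment, N m; "finger_gap": finger opening in m.
Only numpy, scipy, OpenCV 4.12 (cv2) and the standard library are available. Lean on these libraries where they do the work, as an engineer would, in place of code of your own. Each camera call takes 0.05 s, during which the arm holds its last target.

## Working session

There is one attempt and no reset: what is moved stays moved. The work goes in short steps, Python scripts to look and compute and a tool call to move; the robot and the scene stay as the last step left them, time stands still between calls to the robot, and variables do not carry over. Pictures are saved under pics/ and viewed, and the job is handed in when it is done.

Besides the shell and the picture viewer there is one more tool, called after ">>>" in YAML: its name, and indented under it one key for each argument. drive_tool: Moves the arm, as the interface text tells. Shifts and turns lie within -1 to 1; 1 stands for 300 mm of shift or pi rad of turn. Its arguments: {"type":"object","properties":{"motion":{"type":"array","items":{"type":"array","items":{"type":"number","minimum":-1,"maximum":1}}}},"required":["motion"]}

```bash
ls; mkdir -p pics; cat > h.py <<'E'
import numpy as np, cv2
from plant import monitor, camera, hand_in, arm
def snap(n,fn=None):
    c=camera(n)
    if fn: cv2.imwrite('pics/'+fn,c['pixels'])
    f=240/np.tan(np.radians(c['vertical_fov'])/2)
    c['f']=f; c['R']=cv2.Rodrigues(np.array(c['rvec'],float))[0]; c['t']=np.array(c['tvec'],float).ravel()
    c['C']=-c['R'].T@c['t']
    return c
def save(c,fn):
    import pickle; pickle.dump({k:v for k,v in c.items()},open(fn,'wb'))
def ray(c,uv):
    uv=np.array(uv,float); d=(uv-[c['cx'],c['cy']])/c['f']
    rd=np.linalg.norm(d); r=rd
    for _ in range(50): r=rd/(1+c['k1']*r*r)
    s=d*(r/rd if rd>0 else 1)
    v=c['R'].T@np.array([s[0],s[1],1]); return v/np.linalg.norm(v)
def onz(c,uv,z):
    v=ray(c,uv); return c['C']+v*(z-c['C'][2])/v[2]
def proj(c,P):
    p=c['R']@np.array(P,float)+c['t']; s=p[:2]/p[2]; s=s*(1+c['k1']*(s@s)); return s*c['f']+[c['cx'],c['cy']]
def tri(l):
    A=np.zeros((3,3));b=np.zeros(3)
    for c,uv in l:
        v=ray(c,uv);M=np.eye(3)-np.outer(v,v);A+=M;b+=M@c['C']
    P=np.linalg.solve(A,b); return P,[np.linalg.norm(proj(c,P)-uv) for c,uv in l]
E
python3 - <<'E'
from h import *
for n in ('side','top','wrist'):
    c=snap(n,n+'0.png'); save(c,n+'0.pkl'); print(n,c['f'],c['k1'],c['cx'],c['cy'],c['C'],c['R'][2])
print(monitor.observe(), [a for a in dir(arm) if a[0]!='_'], arm.hold_point_z)
E
```

```text
pics
side 551.9566384333208 -0.07587279977292792 311.94895552823783 237.71575812842593 [0.32324007 0.9026009  1.0432836 ] [ 0.10714746 -0.66936566 -0.735166  ]
top 473.2297105301188 -0.0664167563667889 326.8841161233122 238.52141679997112 [0.27778357 0.00910473 1.15585482] [ 0.1650525  -0.00991958 -0.9862349 ]
wrist 359.4200216937244 -0.05670569213856349 321.61479376298354 233.49389190086197 [ 0.33139469 -0.5359722   0.38385621] [-0.26032144 -0.11776937 -0.95831264]
{'clock': 0.15, 'joint_pos': array([ 1.07277374,  0.41169178, -0.01271919,  1.5968293 ,  0.00560137,
        1.13427665, -0.08216986]), 'qd': array([-0.00065683, -0.00330563,  0.00048613, -0.00290603, -0.0003255 ,
       -0.00118179,  0.00011717]), 'tau': array([ 2.08803205e-03, -5.88334036e+01,  6.42921813e-01, -2.91288042e+01,
       -5.36475051e-02,  1.58850913e-02,  1.31038792e-04]), 'ee_pos': array([ 0.26026316, -0.56782446,  0.22202662]), 'tool_rot': array([[ 9.09014316e-01,  4.16764515e-01, -5.58766255e-04],
       [ 4.16764882e-01, -9.09013739e-01,  1.02732857e-03],
       [-7.97721114e-05, -1.16673053e-03, -9.99999316e-01]]), 'force': array([-0.49511885, -0.34478234,  0.07799947]), 'ft_torque': array([-0.06820189, -0.01792799, -0.06558545]), 'finger_gap': 0.0876129185825215} ['IKError', 'hold_point_z'] -0.0187
```

View pics/side0.png

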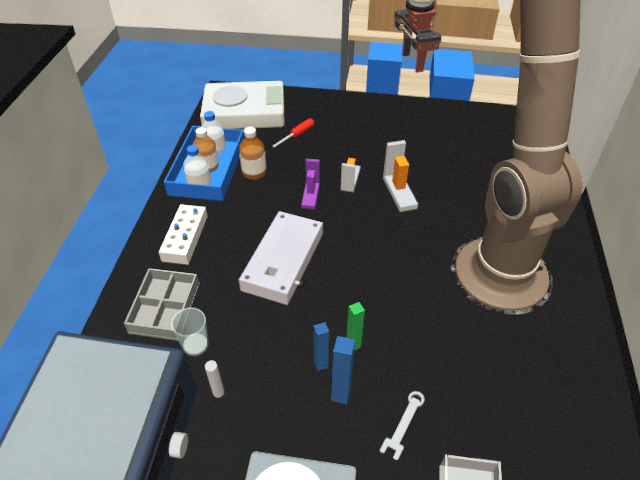

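View pics/top0.png

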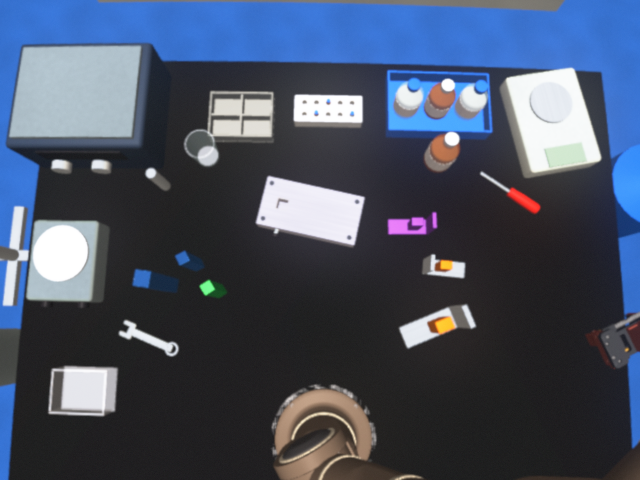

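View pics/wrist0.png

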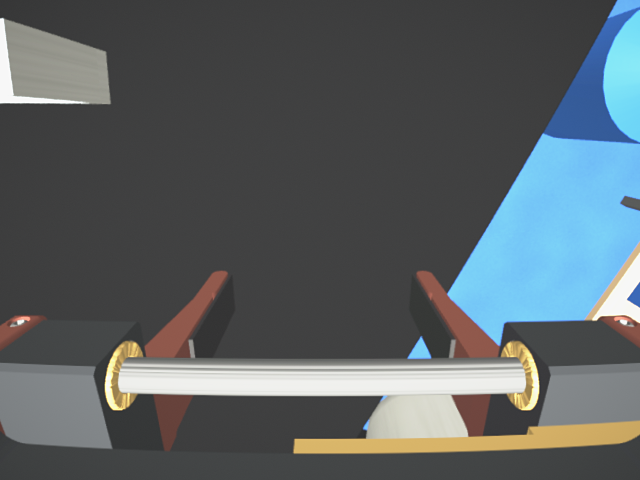

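```bash
python3 - <<'E'
import cv2
s=cv2.imread('pics/side0.png');t=cv2.imread('pics/top0.png')
def z(im,x,y,w,h,k,fn): cv2.imwrite('pics/'+fn,cv2.resize(im[y:y+h,x:x+w],None,fx=k,fy=k,interpolation=cv2.INTER_CUBIC))
z(s,225,200,115,110,5,'s_blk.png');z(t,250,170,120,80,6,'t_blk.png')
z(s,300,290,80,120,5,'s_post.png');z(t,120,240,120,70,6,'t_post.png')
z(s,325,135,100,80,7,'s_sq.png');z(t,410,245,70,45,9,'t_sq.png')
E
```

```text
(no output)
```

View pics/s_blk.png

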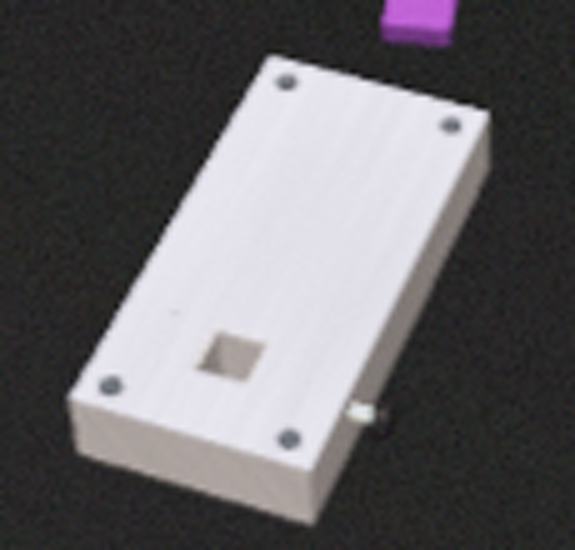

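View pics/t_blk.png

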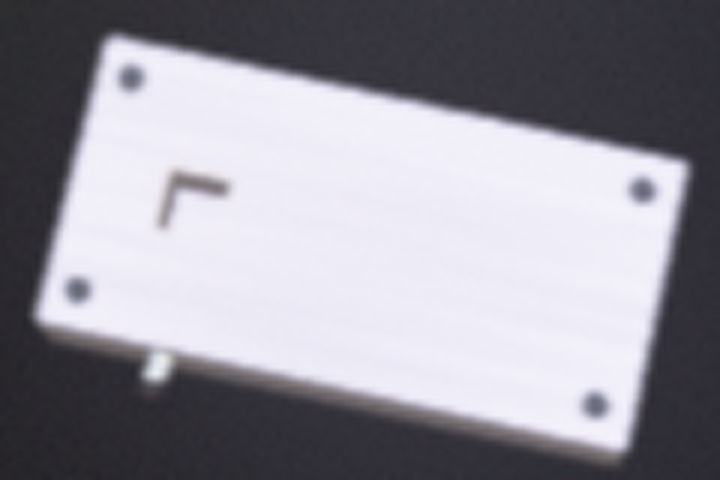

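View pics/s_post.png

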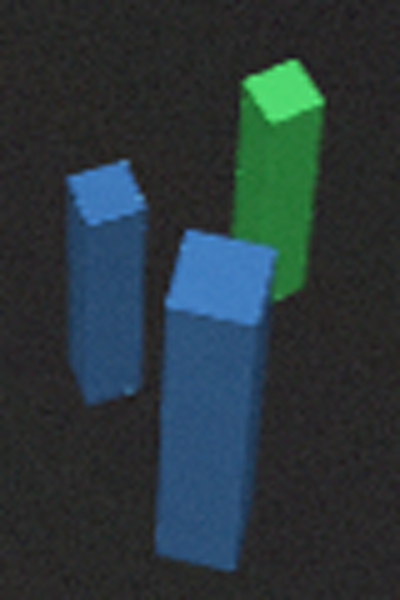

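View pics/t_post.png

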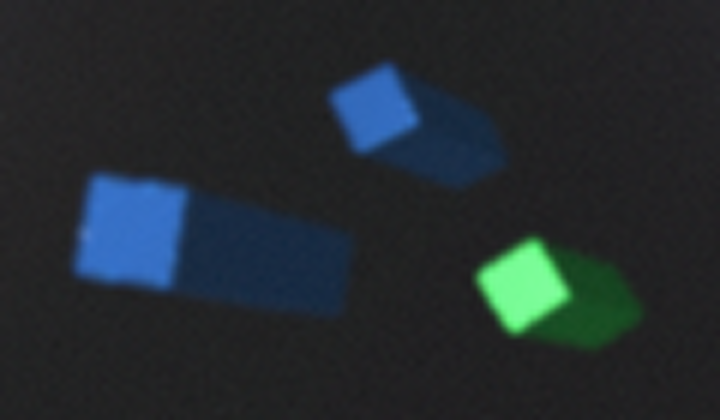

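View pics/s_sq.png

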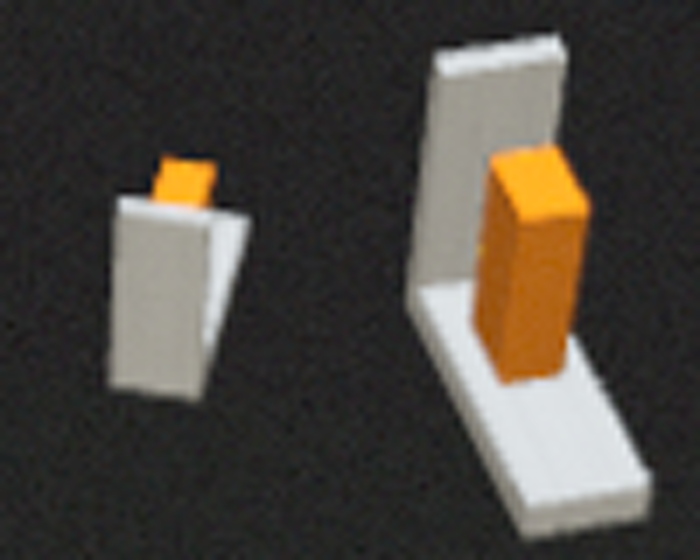

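View pics/t_sq.png

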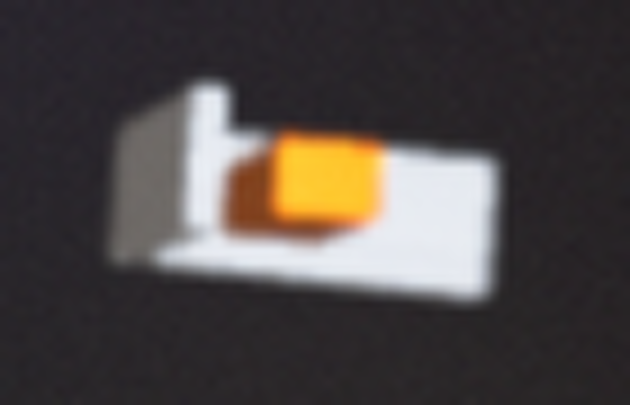

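```bash
cat > fit.py <<'E'
from h import *
import pickle
from scipy.optimize import least_squares
def fit(obs,x0,free_z=True):
    # obs: list of (cam, (u,v), local)
    def f(p):
        c,s=np.cos(p[2]),np.sin(p[2]); z=p[3] if free_z else 0
        return np.concatenate([proj(C,[p[0]+c*L[0]-s*L[1],p[1]+s*L[0]+c*L[1],L[2]+z])-uv for C,uv,L in obs])
    n=4 if free_z else 3
    r=least_squares(f,list(x0)[:n],loss='soft_l1'); return r.x,f(r.x).reshape(-1,2)
def cr(x,y,k,pts): return [((u+.5)/k-.5+x,(v+.5)/k-.5+y) for u,v in pts]
E
python3 - <<'E'
from fit import *
T=pickle.load(open('top0.pkl','rb'));S=pickle.load(open('side0.pkl','rb'))
np.set_printoptions(precision=4,suppress=True)
def go(name,o,x0):
    for fz in (True,False):
        p,r=fit(o,x0,fz); print(name,p,np.degrees(p[2])); 
    print(r.round(1).tolist())
o=[]
mm=lambda L:[np.array(l)/1000 for l in L]
o+=list(zip([T]*4,cr(120,240,6,[(390,62),(330,97),(360,153),(420,122)]),mm([(12,-12,140),(12,12,140),(-12,12,140),(-12,-12,140)])))
o+=list(zip([S]*4,cr(300,290,5,[(67,178),(127,160),(147,207),(94,225)]),mm([(12,-12,140),(-12,-12,140),(-12,12,140),(12,12,140)])))
# find matching by yaw init
import itertools
best=None
for sh in range(4):
  for yaw in (0,.4,-.4):
    oo=o[:4]+[(S,o[4+i][1],o[4+(i+sh)%4][2]) for i in range(4)]
    p,r=fit(oo,(.25,.33,yaw,0))
    if best is None or (r**2).sum()<best[0]: best=((r**2).sum(),oo,p)
go('post',best[1],best[2])
o=list(zip([T]*4,cr(250,170,6,[(107,35),(690,160),(627,455),(38,320)]),mm([(120,-60,42),(-120,-60,42),(-120,60,42),(120,60,42)])))
o+=list(zip([S]*4,cr(225,200,5,[(70,400),(315,470),(490,112),(268,57)]),mm([(120,-60,42),(120,60,42),(-120,60,42),(-120,-60,42)])))
go('block',o,(.35,.05,1.4,0))
o=list(zip([T]*9,cr(410,245,9,[(275,133),(382,140),(375,222),(272,215),(498,155),(490,300),(190,83),(183,230),(230,85)]),mm([(24,-10,75),(-4,-10,75),(-4,10,75),(24,10,75),(-50,-18,12),(-50,18,6),(50,-18,90),(50,18,90),(42,-18,90)])))
o+=list(zip([S]*4,cr(325,135,7,[(118,197),(210,212),(200,400),(108,385)]),mm([(50,-18,90),(50,18,90),(50,18,0),(50,-18,0)])))
go('sq',o,(.25,-.28,1.5,0))
E
```

```text
post [ 0.4009  0.3124  0.5277 -0.0008] 30.237722786980594
post [0.4009 0.3125 0.528 ] 30.249339416573903
[[-0.2, 0.2], [-0.0, -0.3], [-0.1, -0.0], [-0.3, -0.2], [0.4, -0.2], [-0.2, -0.4], [0.6, -0.2], [-0.4, 0.2]]
block [ 0.534   0.0389  1.3703 -0.0004] 78.51094275423759
block [0.534  0.0391 1.3703] 78.51212062199242
[[0.2, 0.6], [-0.7, 0.3], [-0.2, -1.1], [0.0, 0.1], [0.3, -0.3], [-0.6, -0.1], [-0.2, -0.1], [0.4, -0.3]]
sq [ 0.4015 -0.2872  1.4813  0.0044] 84.87243444744867
sq [ 0.402  -0.2887  1.4833] 84.984360835494
[[0.5, 0.0], [0.5, 0.5], [0.8, -0.1], [0.3, -0.5], [-0.7, 0.5], [-1.4, -0.8], [0.5, 0.2], [0.2, -0.5], [-0.5, 0.3], [-0.0, 1.8], [0.0, 1.7], [-0.1, -0.3], [0.4, -0.2]]
```

```bash
cat > plan.py <<'E'
from h import *
from scipy.spatial.transform import Rotation as Ro
# simulate rows from measured pose to goal (x,y,z,theta deg) ; prints rows
def plan(goals,g=-1,step=.040,turn=7.0,start=None,dec=3):
    s=monitor.observe(); p=np.array(s['ee_pos']);R=np.array(s['tool_rot'])
    if start is not None: p,R=start
    rows=[]
    for (x,y,z,th) in goals:
        G=np.array([x,y,z]);t=np.radians(th);c,sn=np.cos(t),np.sin(t)
        RG=np.array([[c,sn,0],[sn,-c,0],[0,0,-1.]])
        for _ in range(60):
            d=R.T@(G-p);w=Ro.from_matrix(R.T@RG).as_rotvec()
            if np.linalg.norm(d)<3e-4 and np.linalg.norm(w)<2e-3: break
            n=max(np.linalg.norm(d)/step,np.degrees(np.linalg.norm(w))/turn,1); n=int(np.ceil(n-1e-6))
            d=np.round(d/n/.3,dec);w=np.round(w/n/np.pi,dec)
            rows.append([g]+d.tolist()+w.tolist())
            p=p+R@(d*.3);R=R@Ro.from_rotvec(w*np.pi).as_matrix()
    for i in range(0,len(rows),5): print([[float(v)+0.0 for v in r] for r in rows[i:i+5]])
    return p,R
E
python3 - <<'E'
from plan import *
plan([(.45,-.2,.24,75),(.43,.1,.24,115),(.401,.3125,.24,120.2)])
E
```

```text
[[-1.0, 0.099, -0.077, -0.005, 0.0, 0.0, -0.025], [-1.0, 0.104, -0.069, -0.005, 0.0, 0.0, -0.025], [-1.0, 0.11, -0.061, -0.005, 0.0, 0.0, -0.026], [-1.0, 0.114, -0.052, -0.006, 0.0, 0.0, -0.025], [-1.0, 0.118, -0.043, -0.005, 0.0, 0.0, -0.026]]
[[-1.0, 0.121, -0.033, -0.006, 0.0, 0.0, -0.025], [-1.0, 0.123, -0.023, -0.005, 0.0, 0.0, -0.026], [-1.0, 0.125, -0.013, -0.006, 0.0, 0.0, -0.025], [-1.0, 0.125, -0.004, -0.005, 0.0, 0.0, -0.026], [-1.0, 0.126, 0.007, -0.006, 0.0, 0.0, -0.025]]
[[-1.0, 0.124, 0.017, -0.005, 0.0, 0.0, -0.026], [-1.0, 0.119, -0.04, 0.0, 0.0, 0.0, -0.028], [-1.0, 0.122, -0.03, 0.0, 0.0, 0.0, -0.028], [-1.0, 0.124, -0.019, 0.0, 0.0, 0.0, -0.028], [-1.0, 0.125, -0.008, 0.0, 0.0, 0.0, -0.028]]
[[-1.0, 0.125, 0.003, 0.0, 0.0, 0.0, -0.028], [-1.0, 0.124, 0.014, 0.0, 0.0, 0.0, -0.027], [-1.0, 0.123, 0.024, 0.001, 0.0, 0.0, -0.028], [-1.0, 0.121, 0.035, 0.0, 0.0, 0.0, -0.027], [-1.0, 0.114, 0.035, 0.0, 0.0, 0.0, -0.005]]
[[-1.0, 0.113, 0.037, 0.0, 0.0, 0.0, -0.005], [-1.0, 0.113, 0.039, 0.0, 0.0, 0.0, -0.005], [-1.0, 0.112, 0.041, 0.0, 0.0, 0.0, -0.005], [-1.0, 0.111, 0.042, 0.0, 0.0, 0.0, -0.004], [-1.0, 0.11, 0.044, 0.001, 0.0, 0.0, -0.005]]
```

>>> drive_tool:
  motion:
    - [-1,0.1,-0.08,-0.005,0,0,-0.025]
    - [-1,0.105,-0.07,-0.005,0,0,-0.025]
    - [-1,0.11,-0.06,-0.005,0,0,-0.025]
    - [-1,0.115,-0.05,-0.005,0,0,-0.025]
    - [-1,0.12,-0.04,-0.005,0,0,-0.025]

```text
clock: 0.57
ee_pos: [0.349, -0.3989, 0.2301]
tool_rot: [[0.678, 0.735, -0.0], [0.735, -0.678, 0.0], [-0.0, -0.0, -1.0]]
force: [1.7, -1.0, 1.0]
finger_gap: 0.0876
```

>>> drive_tool:
  motion:
    - [-1,0.12,-0.035,-0.005,0,0,-0.025]
    - [-1,0.125,-0.025,-0.005,0,0,-0.025]
    - [-1,0.125,-0.015,-0.005,0,0,-0.025]
    - [-1,0.125,-0.005,-0.005,0,0,-0.025]
    - [-1,0.125,0.005,-0.005,0,0,-0.025]

```text
clock: 0.98
ee_pos: [0.4346, -0.2308, 0.2378]
tool_rot: [[0.345, 0.939, -0.0], [0.939, -0.345, -0.0], [-0.0, 0.0, -1.0]]
force: [0.5, -0.6, -0.3]
finger_gap: 0.0879
```

>>> drive_tool:
  motion:
    - [-1,0.125,0.015,-0.005,0,0,-0.025]
    - [-1,0.12,-0.04,0,0,0,-0.03]
    - [-1,0.12,-0.03,0,0,0,-0.03]
    - [-1,0.125,-0.02,0,0,0,-0.03]
    - [-1,0.125,-0.01,0,0,0,-0.03]

```text
clock: 1.4
ee_pos: [0.4412, -0.0469, 0.239]
tool_rot: [[-0.104, 0.995, -0.0], [0.995, 0.104, -0.0], [-0.0, -0.0, -1.0]]
force: [0.1, 0.7, -0.7]
finger_gap: 0.0877
```

```bash
python3 - <<'E'
from plan import *
c=snap('wrist','w1.png');save(c,'w1.pkl')
s=monitor.observe();print(s['clock'],s['ee_pos'],s['tool_rot'][:,0])
plan([(.43,.1,.24,115),(.401,.3125,.24,120.2)])
E
```

```text
1.45 [ 0.44064179 -0.03926722  0.23944672] [-0.1186085   0.99293797  0.00249424]
[[-1.0, 0.116, 0.005, 0.0, 0.0, 0.0, -0.025], [-1.0, 0.116, 0.014, 0.0, 0.0, 0.0, -0.025], [-1.0, 0.114, 0.023, 0.0, 0.0, 0.0, -0.026], [-1.0, 0.112, 0.032, -0.001, 0.0, -0.001, -0.025], [-1.0, 0.114, 0.035, 0.0, 0.0, 0.0, -0.005]]
[[-1.0, 0.113, 0.037, 0.0, 0.0, 0.0, -0.005], [-1.0, 0.113, 0.039, 0.0, 0.0, 0.0, -0.005], [-1.0, 0.112, 0.041, 0.0, 0.0, 0.0, -0.005], [-1.0, 0.111, 0.042, 0.0, 0.0, 0.0, -0.004], [-1.0, 0.111, 0.044, 0.0, 0.0, 0.0, -0.005]]
```

>>> drive_tool:
  motion:
    - [-1,0.115,0.005,0,0,0,-0.025]
    - [-1,0.115,0.015,0,0,0,-0.025]
    - [-1,0.115,0.025,0,0,0,-0.025]
    - [-1,0.11,0.03,0,0,0,-0.025]
    - [-1,0.115,0.035,0,0,0,-0.005]

```text
clock: 1.87
ee_pos: [0.4298, 0.1268, 0.2392]
tool_rot: [[-0.42, 0.908, 0.0], [0.908, 0.42, -0.0], [-0.0, 0.0, -1.0]]
force: [0.9, 0.7, -0.0]
finger_gap: 0.088
```

>>> drive_tool:
  motion:
    - [-1,0.11,0.04,0,0,0,-0.005]
    - [-1,0.11,0.04,0,0,0,-0.005]
    - [-1,0.11,0.04,0,0,0,-0.005]
    - [-1,0.11,0.04,0,0,0,-0.005]
    - [-1,0,0,0,0,0,0]

```text
clock: 2.28
ee_pos: [0.413, 0.2722, 0.2395]
tool_rot: [[-0.48, 0.877, -0.001], [0.877, 0.48, 0.004], [0.004, 0.002, -1.0]]
force: [-1.0, -0.5, 0.3]
finger_gap: 0.0879
```

>>> drive_tool:
  motion:
    - [-1,0,0,0,0,0,0]
    - [-1,0,0,0,0,0,0]

```text
clock: 2.45
ee_pos: [0.4153, 0.2647, 0.2387]
tool_rot: [[-0.473, 0.881, -0.001], [0.881, 0.473, -0.001], [-0.0, -0.001, -1.0]]
force: [0.2, -0.5, -0.1]
finger_gap: 0.0876
```

```bash
python3 - <<'E'
from plan import *
c=snap('wrist','w2.png');save(c,'w2.pkl')
s=monitor.observe();print(s['clock'],s['ee_pos'],s['tool_rot'])
for k in [(12,12),(12,-12),(-12,-12),(-12,12)]:
    a=np.radians(30.2);x=.4009+(k[0]*np.cos(a)-k[1]*np.sin(a))/1e3;y=.3125+(k[0]*np.sin(a)+k[1]*np.cos(a))/1e3
    print(proj(c,[x,y,.14]),proj(c,[x,y,0]))
E
```

```text
2.5 [0.41559314 0.26412157 0.23880723] [[-4.71564877e-01  8.81831299e-01 -3.55903966e-04]
 [ 8.81831060e-01  4.71564332e-01 -1.03076295e-03]
 [-7.41127416e-04 -7.99918775e-04 -9.99999405e-01]]
[352.81163391 151.27936778] [342.06574295 142.7022002 ]
[353.18066951 184.82775502] [342.48849118 164.97099789]
[320.25765814 185.92945088] [320.745071   165.71008875]
[319.06548917 152.42240516] [319.97277786 143.46114857]
```

View pics/w2.png

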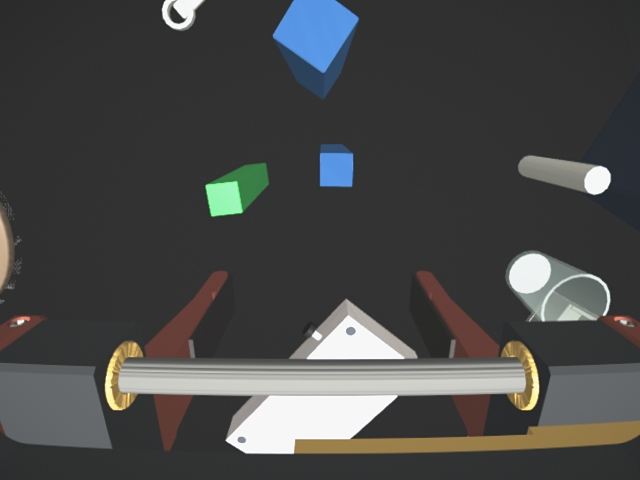

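View pics/w1.png

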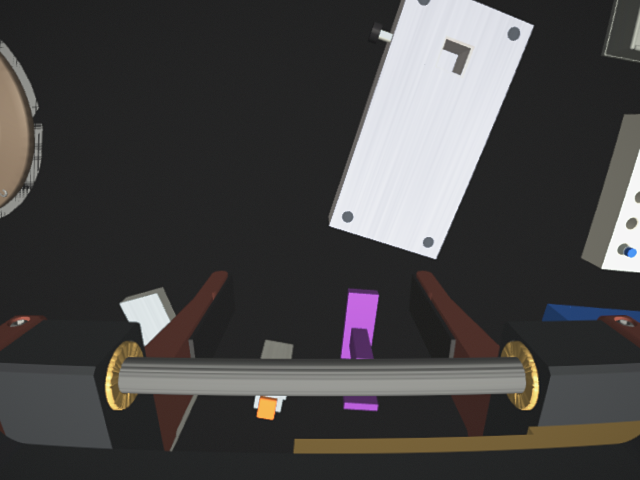

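```bash
python3 - <<'E'
from fit import *
np.set_printoptions(precision=4,suppress=True)
T=pickle.load(open('top0.pkl','rb'));S=pickle.load(open('side0.pkl','rb'))
c=pickle.load(open('w2.pkl','rb'));im=c['pixels'].astype(int)
g=cv2.cornerSubPix(cv2.cvtColor(c['pixels'],cv2.COLOR_BGR2GRAY),np.array([[319.1,152.4],[352.8,151.3],[353.2,186],[320.2,187]],np.float32).reshape(-1,1,2),(4,4),(-1,-1),(3,50,.01)).reshape(-1,2)
print(g)
P=np.array([onz(c,u,.14) for u in g]);print(P.mean(0))
e=P[1]-P[0];print(np.linalg.norm(P-np.roll(P,1,0),axis=1),[np.degrees(np.arctan2(*(P[(i+1)%4]-P[i])[1::-1]))%90 for i in range(4)])
w=pickle.load(open('w1.pkl','rb'))
g1=cv2.cvtColor(w['pixels'],cv2.COLOR_BGR2GRAY)
B=lambda x,y,z=.042:[.534+x*np.cos(1.3703)-y*np.sin(1.3703),.0391+x*np.sin(1.3703)+y*np.cos(1.3703),z]
for q in [(-.12,-.06),(-.12,.06),(.12,-.06),(.0826,-.0126),(.0826,.0126),(.0574,-.0126),(.0574,.0126)]:
    print(q,proj(w,B(*q)))
cv2.imwrite('pics/w1b.png',cv2.resize(w['pixels'][0:265,320:540],None,fx=2.2,fy=2.2,interpolation=cv2.INTER_CUBIC))
cv2.imwrite('pics/w1s.png',cv2.resize(w['pixels'][25:85,430:490],None,fx=10,fy=10,interpolation=cv2.INTER_CUBIC))
E
```

```text
[[319.5789 152.9614]
 [352.577  153.2683]
 [351.4701 186.163 ]
 [319.5852 185.6319]]
[0.4009 0.3118 0.14  ]
[0.0234 0.0235 0.0236 0.0233] [np.float64(27.768289219840142), np.float64(27.58735295988633), np.float64(27.30948811589434), np.float64(28.15825131842351)]
(-0.12, -0.06) [436.2075 258.077 ]
(-0.12, 0.06) [329.6148 225.5459]
(0.12, -0.06) [533.1325  24.0395]
(0.0826, -0.0126) [471.4777  46.8034]
(0.0826, 0.0126) [446.5069  37.3086]
(0.0574, -0.0126) [461.1826  74.1203]
(0.0574, 0.0126) [436.4942  64.9997]
```

View pics/w1b.png

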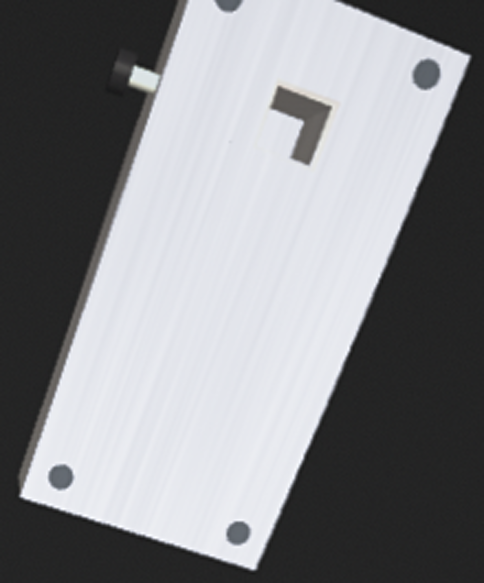

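View pics/w1s.png

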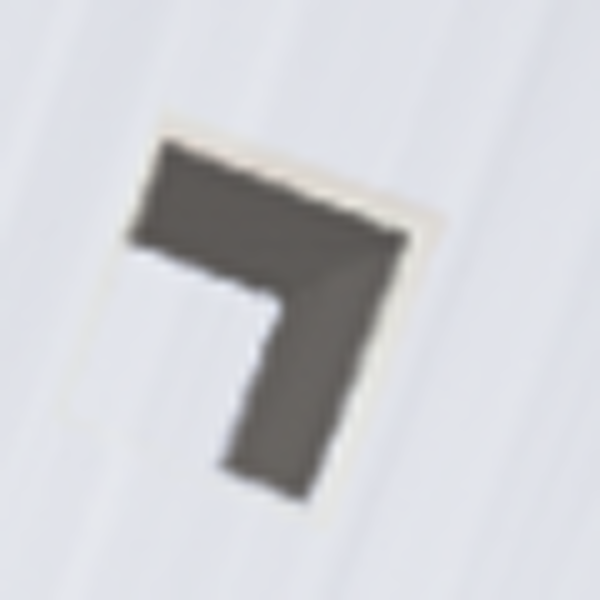

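```bash
python3 - <<'E'
from plan import *
st=plan([(.4009,.312,.235,118.5)],g=-.4)
plan([(.4009,.312,.088,118.5)],g=-.4,start=st)
E
```

```text
[[-0.4, 0.082, 0.016, 0.006, 0.0, 0.0, -0.001], [-0.4, 0.082, 0.016, 0.007, 0.0, 0.0, -0.001]]
[[-0.4, 0.0, 0.0, 0.122, 0.0, 0.0, 0.0], [-0.4, 0.0, 0.0, 0.123, 0.0, 0.0, 0.0], [-0.4, 0.0, 0.0, 0.122, 0.0, 0.0, 0.0], [-0.4, 0.0, 0.001, 0.123, 0.0, 0.0, 0.0]]
```

>>> drive_tool:
  motion:
    - [-0.4,0.08,0.016,0.006,0,0,-0.001]
    - [-0.4,0.08,0.016,0.006,0,0,-0.001]
    - [-0.4,0,0,0,0,0,0]
    - [-0.4,0,0,0,0,0,0]
    - [-0.4,0,0,0,0,0,0]

```text
clock: 2.92
ee_pos: [0.4017, 0.3106, 0.2354]
tool_rot: [[-0.477, 0.879, 0.0], [0.879, 0.477, -0.001], [-0.001, -0.0, -1.0]]
force: [-0.2, -0.4, -0.2]
finger_gap: 0.0619
```

```bash
python3 - <<'E'
from plan import *
s=monitor.observe();print(s['ee_pos'],s['tool_rot'][:,0])
plan([(.4009,.312,.088,118.5)],g=-.4)
E
```

```text
[0.40167149 0.31064563 0.23540492] [-0.47684129  0.8789888  -0.00103781]
[[-0.4, 0.001, 0.0, 0.123, 0.0, 0.0, 0.0], [-0.4, 0.002, 0.0, 0.123, 0.0, 0.0, 0.0], [-0.4, 0.001, 0.0, 0.123, 0.0, 0.0, 0.0], [-0.4, 0.002, 0.0, 0.122, 0.0, 0.0, 0.0]]
```

>>> drive_tool:
  motion:
    - [-0.4,0.002,0,0.12,0,0,0]
    - [-0.4,0.002,0,0.12,0,0,0]
    - [-0.4,0.001,0,0.12,0,0,0]
    - [-0.4,0.001,0,0.12,0,0,0]
    - [-0.4,0,0,0,0,0,0]

```text
clock: 3.33
ee_pos: [0.3983, 0.309, 0.086]
tool_rot: [[-0.476, 0.879, -0.007], [0.879, 0.476, -0.006], [-0.002, -0.009, -1.0]]
force: [-1.1, -0.7, -0.7]
finger_gap: 0.0614
```

>>> drive_tool:
  motion:
    - [1,0,0,0,0,0,0]
    - [1,0,0,0,0,0,0]
    - [1,0,0,0,0,0,0]
    - [1,0,0,0,0,0,0]
    - [1,0,0,0,0,0,0]

```text
clock: 3.75
ee_pos: [0.401, 0.3142, 0.0932]
tool_rot: [[-0.478, 0.878, 0.003], [0.878, 0.478, 0.001], [-0.0, 0.003, -1.0]]
force: [-0.1, -0.1, 0.7]
finger_gap: 0.0315
```

```bash
python3 - <<'E'
from plan import *
snap('wrist','w3.png')
E
```

```text
(no output)
```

View pics/w3.png

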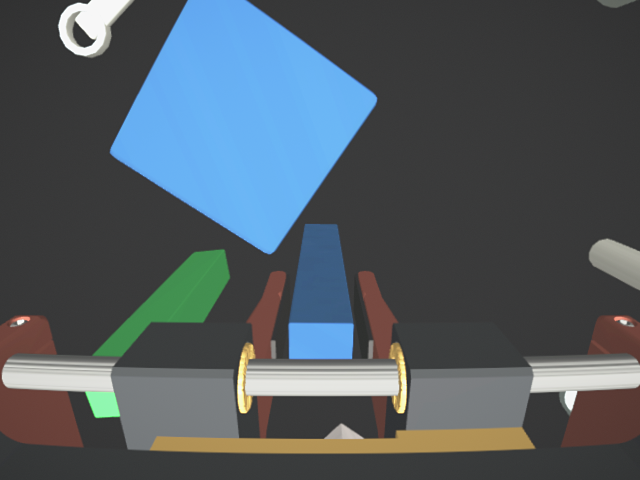

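>>> drive_tool:
  motion:
    - [1,0,0,0,0,0,0]
    - [1,0,0,0,0,0,0]
    - [1,0,0,0,0,0,0]
    - [1,0,0,0,0,0,0]
    - [1,0,0,0,0,0,0]

```text
clock: 4.22
ee_pos: [0.4005, 0.3141, 0.0925]
tool_rot: [[-0.478, 0.878, 0.001], [0.878, 0.478, 0.0], [-0.0, 0.001, -1.0]]
force: [-0.7, -0.7, 6.9]
finger_gap: 0.0241
```

```bash
python3 - <<'E'
from plan import *
s=monitor.observe();print(s['ee_pos'],s['tool_rot'],s['finger_gap'],s['force'])
snap('wrist','w4.png')
x=np.array([.534,.0391])+.07*np.array([np.cos(1.3703),np.sin(1.3703)]);print(x)
st=plan([(.4009,.3125,.175,118.5)],g=1)
print()
plan([(x[0]-.02,x[1]+.06,.18,78.5),(*x,.18,78.5)],g=1,start=st,step=.03,turn=5.5)
E
```

```text
[0.40054928 0.31409838 0.0925345 ] [[-4.78396183e-01  8.78143028e-01  1.38376233e-03]
 [ 8.78144001e-01  4.78396340e-01  2.37276686e-04]
 [-4.53623966e-04  1.32865485e-03 -9.99999014e-01]] 0.02410372155542285 [-0.74995893 -0.71949173  6.94356287]
[0.5479409  0.10769775]
[[1.0, -0.002, 0.0, -0.092, 0.0, 0.0, 0.0], [1.0, -0.002, -0.001, -0.091, 0.0, 0.0, 0.0], [1.0, -0.001, 0.0, -0.092, 0.0, 0.0, 0.0], [1.0, 0.0, 0.0, 0.0, 0.0, 0.0, 0.0], [1.0, 0.0, 0.0, 0.0, 0.0, 0.0, 0.0]]
[[1.0, 0.0, 0.0, 0.0, 0.0, 0.0, 0.0], [1.0, 0.0, 0.0, 0.0, 0.0, 0.0, 0.0], [1.0, 0.0, 0.0, 0.0, 0.0, 0.0, 0.0], [1.0, 0.0, 0.0, 0.0, 0.0, 0.0, 0.0], [1.0, 0.0, 0.0, 0.0, 0.0, 0.0, 0.0]]
[[1.0, 0.0, 0.0, 0.0, 0.0, 0.0, 0.0], [1.0, 0.0, 0.0, 0.0, 0.0, 0.0, 0.0], [1.0, 0.0, 0.0, 0.0, 0.0, 0.0, 0.0], [1.0, 0.0, 0.0, 0.0, 0.0, 0.0, 0.0], [1.0, 0.0, 0.0, 0.0, 0.0, 0.0, 0.0]]
[[1.0, 0.0, 0.0, 0.0, 0.0, 0.0, 0.0], [1.0, 0.0, 0.0, 0.0, 0.0, 0.0, 0.0], [1.0, 0.0, 0.0, 0.0, 0.0, 0.0, 0.0], [1.0, 0.0, 0.0, 0.0, 0.0, 0.0, 0.0], [1.0, 0.0, 0.0, 0.0, 0.0, 0.0, 0.0]]
[[1.0, 0.0, 0.0, 0.0, 0.0, 0.0, 0.0], [1.0, 0.0, 0.0, 0.0, 0.0, 
[... 1228 characters left out ...]
.0, 0.0]]
[[1.0, 0.0, 0.0, 0.0, 0.0, 0.0, 0.0], [1.0, 0.0, 0.0, 0.0, 0.0, 0.0, 0.0], [1.0, 0.0, 0.0, 0.0, 0.0, 0.0, 0.0], [1.0, 0.0, 0.0, 0.0, 0.0, 0.0, 0.0], [1.0, 0.0, 0.0, 0.0, 0.0, 0.0, 0.0]]

[[1.0, -0.078, 0.018, -0.002, 0.0, 0.0, 0.028], [1.0, -0.077, 0.024, -0.002, 0.0, 0.0, 0.028], [1.0, -0.074, 0.031, -0.002, 0.0, 0.0, 0.028], [1.0, -0.071, 0.037, -0.002, 0.0, 0.0, 0.028], [1.0, -0.067, 0.044, -0.002, 0.0, 0.0, 0.028]]
[[1.0, -0.064, 0.049, -0.002, 0.0, 0.0, 0.028], [1.0, -0.059, 0.055, -0.002, 0.0, 0.0, 0.027], [1.0, -0.054, 0.059, -0.002, 0.0, 0.0, 0.028], [1.0, -0.061, 0.035, 0.0, 0.0, 0.0, 0.0], [1.0, -0.061, 0.035, 0.0, 0.0, 0.0, 0.0]]
[[1.0, -0.06, 0.036, 0.0, 0.0, 0.0, 0.0]]
```

View pics/w4.png

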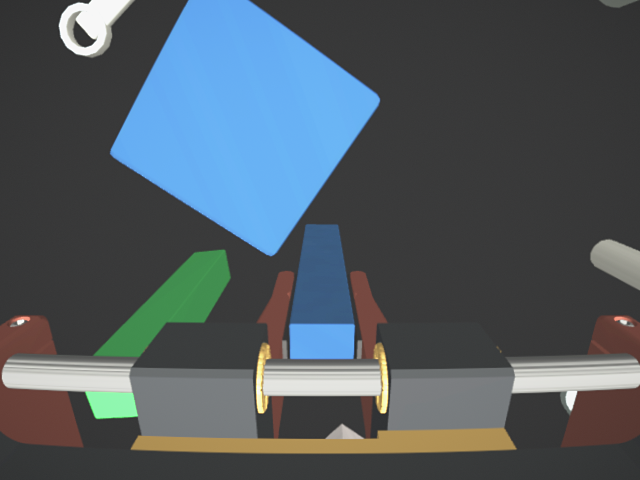

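>>> drive_tool:
  motion:
    - [1,0,0,-0.06,0,0,0]
    - [1,0,0,-0.1,0,0,0]
    - [1,0,0,-0.12,0,0,0]
    - [1,-0.08,0.018,0,0,0,0.028]
    - [1,-0.078,0.024,0,0,0,0.028]

```text
clock: 4.68
ee_pos: [0.4328, 0.2782, 0.1779]
tool_rot: [[-0.317, 0.948, 0.004], [0.948, 0.317, 0.002], [0.001, 0.004, -1.0]]
force: [1.8, -0.8, -2.7]
finger_gap: 0.0241
```

>>> drive_tool:
  motion:
    - [1,-0.074,0.03,0,0,0,0.028]
    - [1,-0.07,0.037,0,0,0,0.028]
    - [1,-0.067,0.044,0,0,0,0.028]
    - [1,-0.064,0.05,0,0,0,0.028]
    - [1,-0.06,0.055,0,0,0,0.028]

```text
clock: 5.1
ee_pos: [0.5119, 0.1849, 0.1755]
tool_rot: [[0.121, 0.993, -0.0], [0.993, -0.121, -0.0], [-0.0, -0.0, -1.0]]
force: [0.4, 0.5, -2.5]
finger_gap: 0.024
```

>>> drive_tool:
  motion:
    - [1,-0.054,0.06,0,0,0,0.028]
    - [1,-0.05,0.03,0,0,0,0]
    - [1,0,0,0,0,0,0]
    - [1,0,0,0,0,0,0]
    - [1,0,0,0,0,0,0]

```text
clock: 5.52
ee_pos: [0.5327, 0.1521, 0.1754]
tool_rot: [[0.202, 0.979, -0.001], [0.979, -0.202, 0.001], [0.0, -0.001, -1.0]]
force: [-0.1, -0.5, -2.6]
finger_gap: 0.0241
```

```bash
sed -i 's/            rows.append/            if not (np.any(d) or np.any(w)): break\n            rows.append/' plan.py; python3 - <<'E'
from plan import *
s=monitor.observe();print(s['clock'],s['ee_pos'],s['tool_rot'],s['finger_gap'],s['force'])
for n in ('wrist','side','top'): c=snap(n,n+'5.png');save(c,n+'5.pkl')
E
```

```text
5.5167 [0.5326742  0.15213083 0.17544052] [[ 2.02307209e-01  9.79321876e-01 -6.75510222e-04]
 [ 9.79322036e-01 -2.02306879e-01  5.26665530e-04]
 [ 3.79114710e-04 -7.68090279e-04 -9.99999633e-01]] 0.024148757626670073 [-0.13928239 -0.54772198 -2.57093337]
```

View pics/wrist5.png

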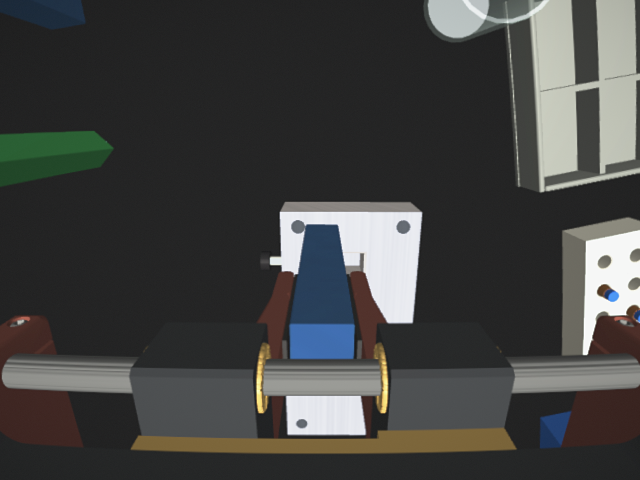

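View pics/side5.png

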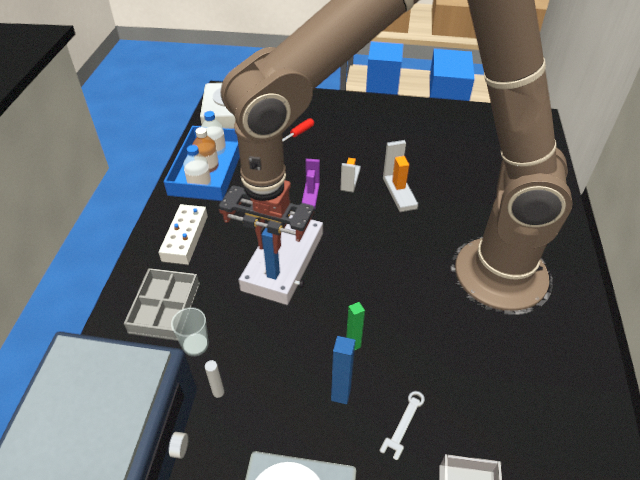

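```bash
python3 - <<'E'
import cv2
im=cv2.imread('pics/wrist5.png')
cv2.imwrite('pics/w5z.png',cv2.resize(im[195:335,255:430],None,fx=4.5,fy=4.2,interpolation=cv2.INTER_CUBIC))
E
```

```text
(no output)
```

View pics/w5z.png

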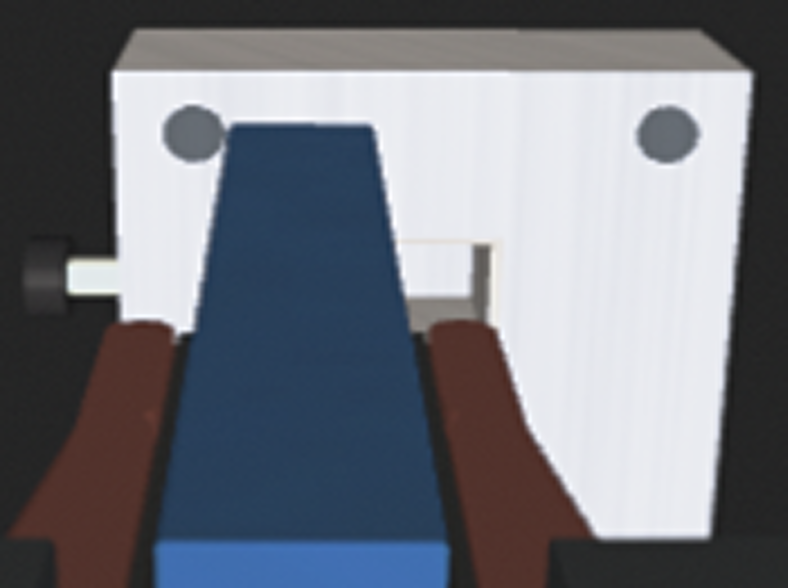

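```bash
python3 - <<'E'
from fit import *
np.set_printoptions(precision=4,suppress=True)
c=pickle.load(open('wrist5.pkl','rb'))
px=lambda u,v:(255+(u+.5)/4.5-.5,195+(v+.5)/4.2-.5)
a,b,s=[onz(c,px(*q),.042) for q in ((112,71),(752,71),(498,240))]
print(a,b,s,np.linalg.norm(a-b)); d=b-a; yaw=np.degrees(np.arctan2(d[1],d[0]))+90; print('block yaw',yaw)
X=np.array([np.cos(np.radians(yaw)),np.sin(np.radians(yaw)),0]);Y=np.array([-X[1],X[0],0])
print('socket from corners',(a+b)/2-.05*X,'from bevel',s-.0146*X+.0146*Y)
q1=(px(1,1))
for z,p in ((.0825,((228,125),(373,125))),(.2225,((157,541),(448,541)))):
    A,B=[onz(c,px(*q),z) for q in p]; d=B-A
    print('post',z,A,B,np.linalg.norm(d),np.degrees(np.arctan2(d[1],d[0]))+90,'centre',(A+B)/2-.012*np.array([.2023,.9793,0]))
# right edge of block line: (752,71) -> (710,535)
print(onz(c,px(710,535),.042))
E=np.array([.53267,.15213]);print(E)
E
```

```text
[0.4995 0.1682 0.042 ] [0.6173 0.144  0.042 ] [0.5643 0.1182 0.042 ] 0.12021260160382467
block yaw 78.37927052568436
socket from corners [0.5483 0.1072 0.042 ] from bevel [0.5471 0.1068 0.042 ]
post 0.0825 [0.5225 0.1632 0.0825] [0.5457 0.1584 0.0825] 0.023671507600859044 78.3463369281317 centre [0.5317 0.1491 0.0825]
post 0.2225 [0.523  0.1639 0.2225] [0.546  0.1591 0.2225] 0.02341531264214934 78.34915211331122 centre [0.5321 0.1497 0.2225]
[0.5959 0.0407 0.042 ]
[0.5327 0.1521]
```

```bash
python3 - <<'E'
from plan import *
s=monitor.observe();e=s['ee_pos'];print(e)
plan([(.53267+.0156,.15213-.0423,.160,78.4),(.53267+.0156,.15213-.0423,.141,78.4)],g=1,step=.025)
E
```

```text
[0.53274971 0.15249431 0.17562107]
[[1.0, -0.064, 0.04, 0.026, 0.0, 0.0, 0.0], [1.0, -0.065, 0.039, 0.026, 0.0, 0.0, 0.0], [1.0, 0.0, 0.0, 0.063, 0.0, 0.0, 0.0]]
```

>>> drive_tool:
  motion:
    - [1,-0.064,0.04,0.026,0,0,0]
    - [1,-0.064,0.04,0.026,0,0,0]
    - [1,0,0,0.06,0,0,0]
    - [1,0,0,0,0,0,0]
    - [1,0,0,0,0,0,0]

```text
clock: 6.08
ee_pos: [0.548, 0.1097, 0.1415]
tool_rot: [[0.202, 0.979, -0.002], [0.979, -0.202, 0.0], [-0.0, -0.002, -1.0]]
force: [0.0, 0.1, -2.4]
finger_gap: 0.0239
```

```bash
python3 - <<'E'
from plan import *
s=monitor.observe();print(s['clock'],s['ee_pos'],s['tool_rot'][:,0],s['force'])
for n in ('wrist','side','top'): c=snap(n,n+'6.png');save(c,n+'6.pkl')
def z(n,x,y,w,h,k): cv2.imwrite(f'pics/{n}6z.png',cv2.resize(cv2.imread(f'pics/{n}6.png')[y:y+h,x:x+w],None,fx=k,fy=k,interpolation=cv2.INTER_CUBIC))
z('wrist',255,195,180,140,4.4);z('side',230,230,100,80,7)
E
```

```text
6.0833 [0.54803447 0.10968205 0.14146377] [ 2.02222385e-01  9.79339621e-01 -1.13971463e-04] [ 0.01094181  0.09212519 -2.36059217]
```

View pics/wrist6z.png

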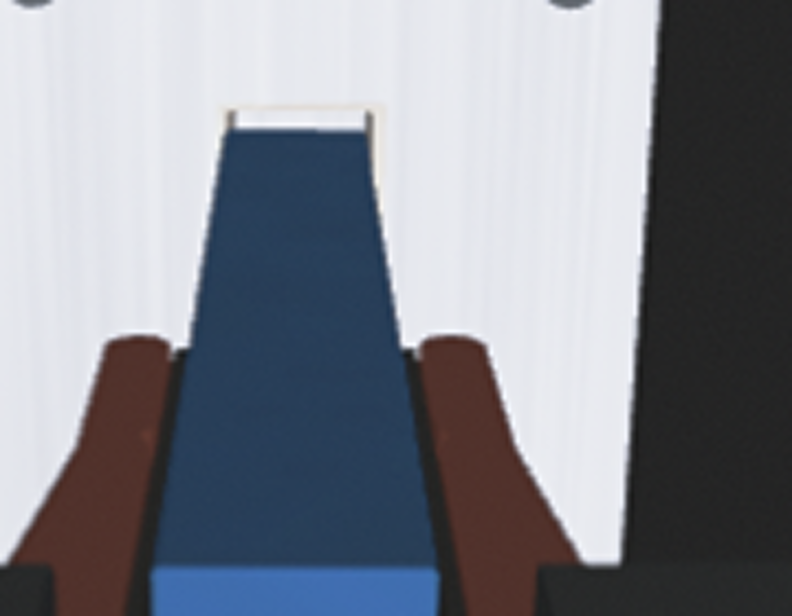

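View pics/side6z.png

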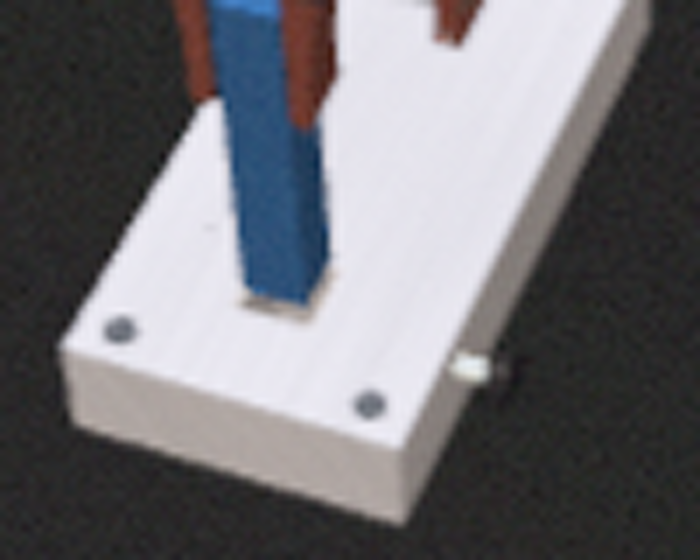

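```bash
python3 - <<'E'
from fit import *
np.set_printoptions(precision=4,suppress=True)
c=pickle.load(open('wrist6.pkl','rb'))
px=lambda u,v:(255+(u+.5)/4.4-.5,195+(v+.5)/4.4-.5)
X=np.array([.2022,.9793,0]);Y=np.array([.9793,-.2022,0])
o=np.array([.548,.1097,0])
loc=lambda p:((p-o)@X*1e3,(p-o)@Y*1e3)
for n,q,z in (('bevL',(222,104),.042),('bevR',(383,104),.042),('inL',(230,110),.04),('inR',(373,112),.04),('postL',(227,129),.0489),('postR',(366,129),.0489),('topL',(152,568),.189),('topR',(438,568),.189)): print(n,loc(onz(c,px(*q),z)))
E
```

```text
bevL (np.float64(11.773036329875453), np.float64(-12.718717204020916))
bevR (np.float64(11.793772941634606), np.float64(14.715206932148169))
inL (np.float64(10.205199822371224), np.float64(-11.454484932854962))
inR (np.float64(9.868989324594818), np.float64(13.130084789466549))
postL (np.float64(9.222699476397953), np.float64(-11.601673005632092))
postR (np.float64(9.24034796881618), np.float64(11.564262102589735))
topL (np.float64(9.734308731500633), np.float64(-11.788685910212655))
topR (np.float64(9.764101113527856), np.float64(11.659957446458867))
```

>>> drive_tool:
  motion:
    - [1,0.001,0.003,0,0,0,0]
    - [1,0,0,0.01,0,0,0]
    - [1,0,0,0.01,0,0,0]
    - [1,0,0,0.01,0,0,0]
    - [1,0,0,0,0,0,0]

```text
clock: 6.65
ee_pos: [0.5495, 0.1091, 0.1323]
tool_rot: [[0.203, 0.979, -0.001], [0.979, -0.203, -0.0], [-0.0, -0.001, -1.0]]
force: [-1.0, -0.0, -3.3]
finger_gap: 0.0238
```

>>> drive_tool:
  motion:
    - [1,0,0,0.012,0,0,0]
    - [1,0,0,0.012,0,0,0]
    - [1,0,0,0,0,0,0]

```text
clock: 6.9
ee_pos: [0.5495, 0.1087, 0.1248]
tool_rot: [[0.203, 0.979, -0.001], [0.979, -0.203, -0.0], [-0.001, -0.001, -1.0]]
force: [-2.1, 0.4, -3.4]
finger_gap: 0.024
```

>>> drive_tool:
  motion:
    - [1,0,-0.001,0.02,0,0,0]
    - [1,0,0,0.02,0,0,0]
    - [1,0,0,0.02,0,0,0]
    - [1,0,0,0,0,0,0]

```text
clock: 7.23
ee_pos: [0.5493, 0.1088, 0.1062]
tool_rot: [[0.203, 0.979, -0.001], [0.979, -0.203, -0.0], [-0.0, -0.001, -1.0]]
force: [0.1, 0.3, -3.1]
finger_gap: 0.0236
```

>>> drive_tool:
  motion:
    - [1,0,0,0.02,0,0,0]
    - [1,0,0,0.005,0,0,0]
    - [1,0,0,0,0,0,0]

```text
clock: 7.48
ee_pos: [0.5494, 0.1089, 0.0996]
tool_rot: [[0.203, 0.979, -0.001], [0.979, -0.203, -0.0], [-0.0, -0.001, -1.0]]
force: [-3.5, 2.0, -3.2]
finger_gap: 0.0239
```

>>> drive_tool:
  motion:
    - [1,0,0,0.005,0,0,0]
    - [1,0,0,0,0,0,0]
    - [1,0,0,0,0,0,0]

```text
clock: 7.73
ee_pos: [0.5495, 0.109, 0.0986]
tool_rot: [[0.203, 0.979, -0.0], [0.979, -0.203, -0.0], [-0.0, -0.0, -1.0]]
force: [-2.7, 1.3, -3.5]
finger_gap: 0.024
```

>>> drive_tool:
  motion:
    - [1,0,0,0.006,0,0,0]
    - [1,0,0,0,0,0,0]
    - [1,0,0,0,0,0,0]

```text
clock: 7.98
ee_pos: [0.5496, 0.1092, 0.0985]
tool_rot: [[0.203, 0.979, 0.0], [0.979, -0.203, -0.001], [-0.001, 0.0, -1.0]]
force: [-8.5, -0.6, 13.1]
finger_gap: 0.0236
```

>>> drive_tool:
  motion:
    - [1,0,0,-0.003,0,0,0]
    - [-0.3,0,0,0,0,0,0]
    - [-0.3,0,0,0,0,0,0]
    - [-0.3,0,0,0,0,0,0]
    - [-0.3,0,0,0,0,0,0]

```text
clock: 8.4
ee_pos: [0.5505, 0.109, 0.0981]
tool_rot: [[0.204, 0.979, 0.002], [0.979, -0.204, 0.0], [0.001, 0.001, -1.0]]
force: [0.6, -0.7, -0.0]
finger_gap: 0.0473
```

>>> drive_tool:
  motion:
    - [-0.3,0,0,-0.05,0,0,0]
    - [-0.3,0,0,-0.1,0,0,0]
    - [-0.3,0,0,-0.12,0,0,0]
    - [-0.3,0,0,-0.12,0,0,0]
    - [-0.3,0,0,0,0,0,0]

```text
clock: 8.82
ee_pos: [0.5533, 0.1104, 0.2219]
tool_rot: [[0.203, 0.979, 0.011], [0.979, -0.203, 0.002], [0.004, 0.01, -1.0]]
force: [0.5, 0.8, 0.2]
finger_gap: 0.0569
```

```bash
python3 - <<'E'
from plan import *
s=monitor.observe();print(s['clock'],s['ee_pos'],s['tool_rot'][:,0],s['force'])
for n in ('wrist','side'): c=snap(n,n+'7.png');save(c,n+'7.pkl')
def z(n,x,y,w,h,k): cv2.imwrite(f'pics/{n}7z.png',cv2.resize(cv2.imread(f'pics/{n}7.png')[y:y+h,x:x+w],None,fx=k,fy=k,interpolation=cv2.INTER_CUBIC))
z('side',230,180,110,130,4.5)
E
```

```text
8.8167 [0.55325767 0.1104362  0.22190235] [0.20334902 0.97909702 0.00426679] [0.46453204 0.8316339  0.24657333]
```

View pics/wrist7.png

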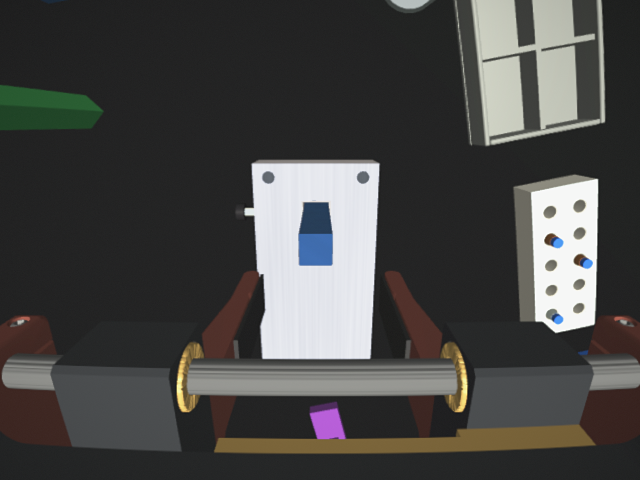

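View pics/side7z.png

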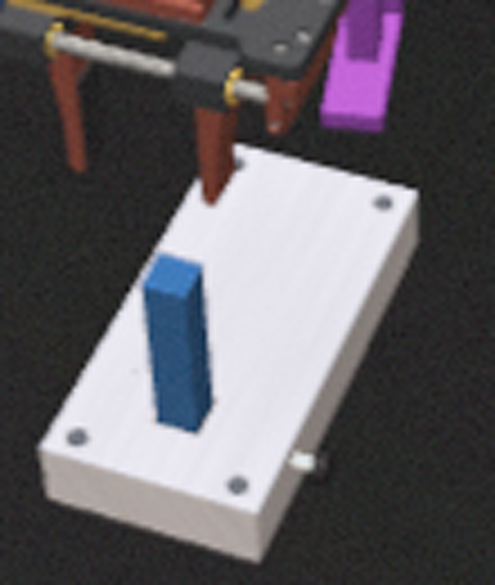

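```bash
python3 - <<'E'
from plan import *
S=__import__('pickle').load(open('side7.pkl','rb'))
T=__import__('pickle').load(open('top0.pkl','rb'))
for z in (.10,.12,.14): print(z,onz(T,(462,308),z),onz(T,(472,328),z), onz(T,(452,322),z)); print(' side',onz(S,(388,143),z),onz(S,(405,141),z))
print('purple',[ (z,onz(T,(435,220),z),onz(S,(312,160),z)) for z in (.08,.1)])
plan([(.47,-.1,.26,82),(.399,-.33,.25,85)],g=-.5)
E
```

```text
0.1 [ 0.30221479 -0.30516463  0.1       ] [ 0.25830093 -0.32651897  0.1       ] [ 0.27115672 -0.28182185  0.1       ]
 side [ 0.30600407 -0.33933853  0.1       ] [ 0.25962019 -0.35541401  0.1       ]
0.12 [ 0.30175201 -0.29921174  0.12      ] [ 0.25866997 -0.32016158  0.12      ] [ 0.27128225 -0.27631112  0.12      ]
 side [ 0.30636952 -0.31300627  0.12      ] [ 0.2609691  -0.32874091  0.12      ]
0.14 [ 0.30128924 -0.29325885  0.14      ] [ 0.25903901 -0.3138042   0.14      ] [ 0.27140778 -0.27080039  0.14      ]
 side [ 0.30673497 -0.28667401  0.14      ] [ 0.262318   -0.30206781  0.14      ]
purple [(0.08, array([ 0.50577064, -0.25359582,  0.08      ]), array([ 0.50698491, -0.26007628,  0.08      ])), (0.1, array([ 0.50153239, -0.24871225,  0.1       ]), array([ 0.50316994, -0.23593641,  0.1       ]))]
[[-0.5, -0.123, -0.02, -0.024, 0.0, 0.0, -0.003], [-0.5, -0.123, -0.021, -0.025, 0.0, 0.0, -0.004], [-0.5, -0.122, -0.023, -0.024, 0.0, 0.0, -0.003], [-0.5, -0.122, -0.024, -0.025, 0.0, 0.0, -0.004], [-0.5, -0.122, -0.026, -0.024, 0.001, 0.0, -0.003]]
[[-0.5, -0.122, -0.027, -0.024, 0.0, 0.0, -0.004], [-0.5, -0.113, -0.018, 0.005, 0.0, 0.0, -0.002], [-0.5, -0.113, -0.019, 0.005, 0.0, 0.0, -0.002], [-0.5, -0.113, -0.02, 0.004, 0.0, 0.0, -0.003], [-0.5, -0.113, -0.021, 0.005, 0.0, 0.0, -0.002]]
[[-0.5, -0.112, -0.021, 0.004, 0.0, 0.0, -0.003], [-0.5, -0.112, -0.023, 0.005, 0.0, 0.0, -0.002], [-0.5, -0.113, -0.023, 0.004, 0.0, 0.0, -0.003]]
```

>>> drive_tool:
  motion:
    - [-0.5,-0.12,-0.02,-0.025,0,0,-0.003]
    - [-0.5,-0.12,-0.02,-0.025,0,0,-0.003]
    - [-0.5,-0.12,-0.023,-0.025,0,0,-0.003]
    - [-0.5,-0.12,-0.024,-0.025,0,0,-0.003]
    - [-0.5,-0.12,-0.026,-0.025,0,0,-0.003]

```text
clock: 9.33
ee_pos: [0.4816, -0.0632, 0.2511]
tool_rot: [[0.156, 0.988, -0.002], [0.988, -0.156, 0.0], [-0.0, -0.002, -1.0]]
force: [0.1, -0.3, 0.0]
finger_gap: 0.0657
```

>>> drive_tool:
  motion:
    - [-0.5,-0.12,-0.026,-0.025,0,0,-0.003]
    - [-0.5,-0.113,-0.018,0.005,0,0,-0.002]
    - [-0.5,-0.113,-0.019,0.005,0,0,-0.002]
    - [-0.5,-0.113,-0.02,0.005,0,0,-0.002]
    - [-0.5,-0.113,-0.021,0.005,0,0,-0.002]

```text
clock: 9.75
ee_pos: [0.4263, -0.2286, 0.2525]
tool_rot: [[0.123, 0.992, -0.002], [0.992, -0.123, 0.0], [0.0, -0.002, -1.0]]
force: [1.2, 0.1, -0.5]
finger_gap: 0.0654
```

>>> drive_tool:
  motion:
    - [-0.5,-0.113,-0.022,0.005,0,0,-0.003]
    - [-0.5,-0.113,-0.023,0.005,0,0,-0.003]
    - [-0.5,-0.08,-0.016,0.005,0,0,-0.003]
    - [-0.5,0,0,0,0,0,0]
    - [-0.5,0,0,0,0,0,0]

```text
clock: 10.17
ee_pos: [0.3978, -0.3171, 0.2476]
tool_rot: [[0.098, 0.995, -0.002], [0.995, -0.098, 0.002], [0.001, -0.002, -1.0]]
force: [-0.0, 0.9, 0.4]
finger_gap: 0.0657
```

>>> drive_tool:
  motion:
    - [-0.5,0,0,0,0,0,0]
    - [-0.5,0,0,0,0,0,0]

```text
clock: 10.33
ee_pos: [0.3996, -0.3147, 0.2488]
tool_rot: [[0.093, 0.996, -0.001], [0.996, -0.093, 0.001], [0.001, -0.001, -1.0]]
force: [-0.0, 0.0, 0.2]
finger_gap: 0.0658
```

```bash
python3 - <<'E'
from plan import *
s=monitor.observe();print(s['clock'],s['ee_pos'],s['tool_rot'][:,0],s['force'])
c=snap('wrist','w8.png');save(c,'w8.pkl')
a=1.4833
for L in [(24,-10,75),(-4,-10,75),(-4,10,75),(24,10,75),(50,-18,90),(50,18,90),(-50,18,12)]:
    print(L,proj(c,[.402+(L[0]*np.cos(a)-L[1]*np.sin(a))/1e3,-.2887+(L[0]*np.sin(a)+L[1]*np.cos(a))/1e3,L[2]/1e3]))
E
```

```text
10.3333 [ 0.39956757 -0.31469929  0.248785  ] [9.27531829e-02 9.95688736e-01 8.88091269e-04] [-0.0079298   0.0411004   0.17295735]
(24, -10, 75) [332.65309346 158.15386696]
(-4, -10, 75) [332.56127586 188.34935171]
(-4, 10, 75) [311.29863837 188.45668252]
(24, 10, 75) [310.91094041 158.26589733]
(50, -18, 90) [342.5415276  129.00147453]
(50, 18, 90) [300.74080482 129.2210379 ]
(-50, 18, 12) [306.34952481 219.34676628]
```

View pics/w8.png

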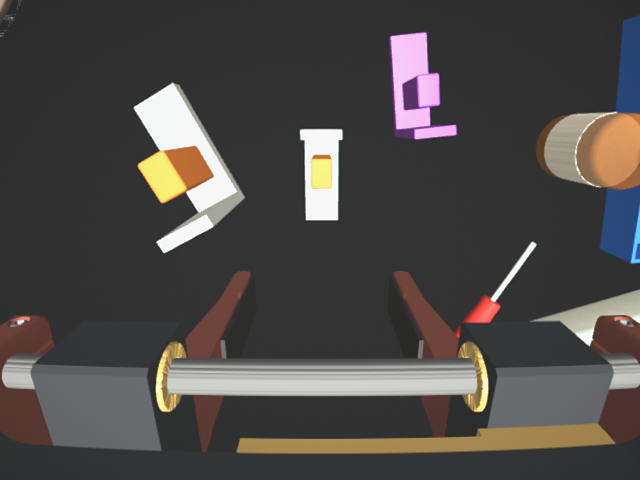

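```bash
python3 - <<'E'
from fit import *
from plan import plan
T=pickle.load(open('top0.pkl','rb'));S=pickle.load(open('side0.pkl','rb'));W=pickle.load(open('w8.pkl','rb'))
# big blade top corner nearest (toward small): wrist ~ (212,217) 
print(tri([(S,(325+438/7.,135+52/7.)),(W,(212,217))]), onz(W,(212,217),.128), onz(W,(215,227),.128))
plan([(.4029,-.2787,.20,85),(.4029,-.2787,.049,85)],g=-.4)
E
python3 - <<'E'
import cv2
im=cv2.imread('pics/w8.png');cv2.imwrite('pics/w8z.png',cv2.resize(im[70:270,120:350],None,fx=3.4,fy=3,interpolation=cv2.INTER_CUBIC)[:600])
E
```

```text
(array([ 0.30990742, -0.29888832,  0.13121814]), [np.float64(0.8608278140380151), np.float64(2.896183286729806)]) [ 0.31114019 -0.298817    0.128     ] [ 0.31211018 -0.3073953   0.128     ]
[[-0.4, 0.06, 0.0, 0.082, 0.0, 0.0, -0.001], [-0.4, 0.061, 0.0, 0.082, 0.0, 0.0, -0.001], [-0.4, 0.0, 0.0, 0.126, 0.0, 0.0, 0.0], [-0.4, 0.0, 0.0, 0.126, 0.0, 0.0, 0.0], [-0.4, 0.0, 0.0, 0.125, 0.0, 0.0, 0.0]]
[[-0.4, -0.001, 0.0, 0.126, 0.0, 0.0, 0.0]]
```

View pics/w8z.png

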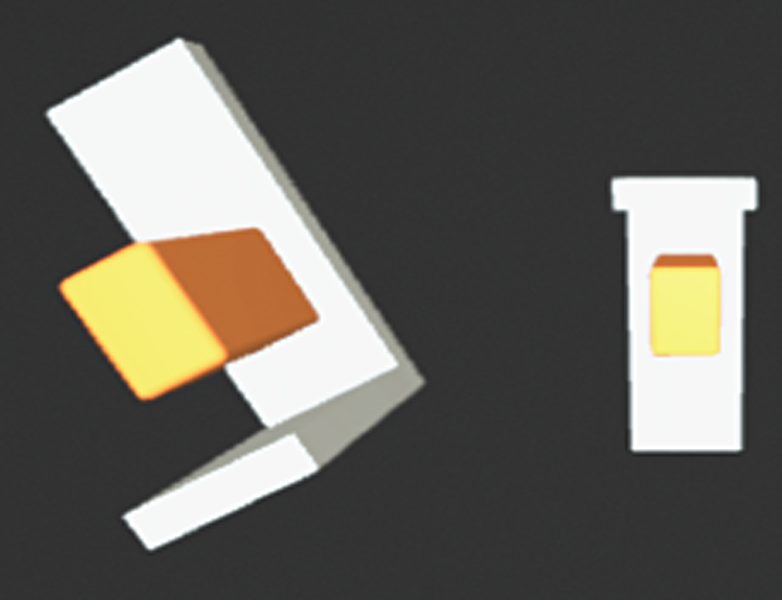

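```bash
python3 - <<'E'
from fit import *
S=pickle.load(open('side0.pkl','rb'));W=pickle.load(open('w8.pkl','rb'))
f=lambda u,v:(325+(u+.5)/7-.5,135+(v+.5)/7-.5)
g=lambda u,v:(120+(u+.5)/3.4-.5,70+(v+.5)/3-.5)
print(tri([(S,f(437,75)),(W,g(297,435))]));print(tri([(S,f(436,50)),(W,g(320,467))]))
print(tri([(S,f(564,63)),(W,g(123,517))]))
E
```

```text
(array([ 0.30755206, -0.29670218,  0.12514906]), [np.float64(0.4279211821434697), np.float64(1.41859861192304)])
(array([ 0.31068601, -0.30603793,  0.12872392]), [np.float64(0.33323856122803525), np.float64(1.1107033440399758)])
(array([ 0.25880745, -0.31627915,  0.12225376]), [np.float64(0.7018428693728161), np.float64(2.3108672614554457)])
```

>>> drive_tool:
  motion:
    - [-0.4,0.066,0.001,0.08,0,0,-0.001]
    - [-0.4,0.066,0.001,0.08,0,0,-0.001]
    - [-0.4,0,0,0,0,0,0]
    - [-0.4,0,0,0,0,0,0]
    - [-0.4,0,0,0,0,0,0]

```text
clock: 10.8
ee_pos: [0.404, -0.2768, 0.202]
tool_rot: [[0.087, 0.996, 0.001], [0.996, -0.087, -0.001], [-0.001, 0.001, -1.0]]
force: [0.2, 0.0, -0.7]
finger_gap: 0.0613
```

```bash
python3 - <<'E'
from plan import *
s=monitor.observe();print(s['ee_pos'],s['tool_rot'])
plan([(.4033,-.2757,.054,85)],g=-.4)
E
```

```text
[ 0.40398945 -0.27683274  0.20203897] [[ 8.72855306e-02  9.96183103e-01  6.79916075e-04]
 [ 9.96183081e-01 -8.72850006e-02 -7.73662576e-04]
 [-7.11363110e-04  7.44850439e-04 -9.99999470e-01]]
[[-0.4, 0.001, -0.001, 0.123, 0.0, 0.0, 0.0], [-0.4, 0.001, -0.001, 0.123, 0.0, 0.0, 0.0], [-0.4, 0.001, 0.0, 0.124, 0.0, 0.0, 0.0], [-0.4, 0.001, -0.001, 0.123, 0.0, 0.0, 0.0]]
```

>>> drive_tool:
  motion:
    - [-0.4,0.001,-0.001,0.12,0,0,0]
    - [-0.4,0.001,-0.001,0.12,0,0,0]
    - [-0.4,0.001,0,0.1,0,0,0]
    - [-0.4,0.001,0,0.06,0,0,0]
    - [-0.4,0,0,0.03,0,0,0]

```text
clock: 11.22
ee_pos: [0.4024, -0.276, 0.0708]
tool_rot: [[0.089, 0.996, -0.001], [0.996, -0.089, 0.001], [0.001, -0.002, -1.0]]
force: [0.1, 1.4, 0.1]
finger_gap: 0.0611
```

>>> drive_tool:
  motion:
    - [-0.4,0,0,0.02,0,0,0]
    - [-0.4,0,0,0.02,0,0,0]
    - [-0.4,0,0,0.01,0,0,0]
    - [-0.4,0,0,0,0,0,0]

```text
clock: 11.55
ee_pos: [0.4034, -0.2759, 0.0578]
tool_rot: [[0.089, 0.996, 0.001], [0.996, -0.089, -0.001], [-0.001, 0.001, -1.0]]
force: [-0.4, -0.6, 0.5]
finger_gap: 0.0618
```

```bash
python3 - <<'E'
from plan import *
s=monitor.observe();print(s['ee_pos'],s['tool_rot'][:,0],s['force'])
c=snap('wrist','w9.png'); c=snap('side','s9.png')
cv2.imwrite('pics/s9z.png',cv2.resize(cv2.imread('pics/s9.png')[70:230,270:450],None,fx=4.4,fy=3.7,interpolation=cv2.INTER_CUBIC))
E
```

```text
[ 0.40335059 -0.27593413  0.05777818] [ 8.86238244e-02  9.96064975e-01 -6.18661981e-04] [-0.36644915 -0.58800316  0.45582481]
```

View pics/w9.png

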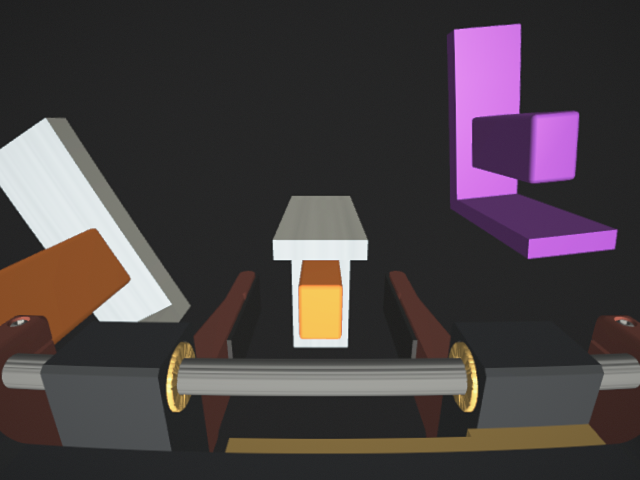

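View pics/s9z.png

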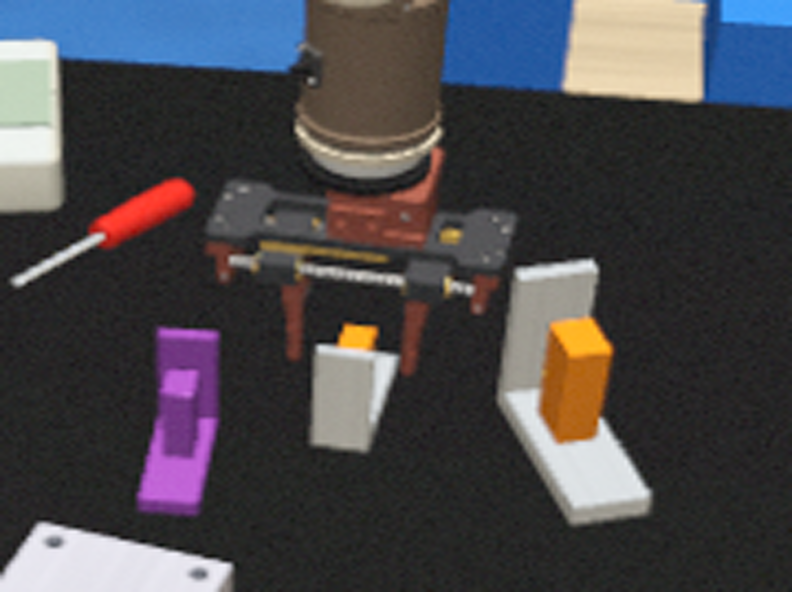

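>>> drive_tool:
  motion:
    - [-0.4,0,0,0.013,0,0,0]
    - [1,0,0,0,0,0,0]
    - [1,0,0,0,0,0,0]
    - [1,0,0,0,0,0,0]
    - [1,0,0,0,0,0,0]

```text
clock: 12.07
ee_pos: [0.403, -0.2755, 0.0535]
tool_rot: [[0.088, 0.996, 0.0], [0.996, -0.088, -0.0], [-0.0, 0.0, -1.0]]
force: [-0.6, -0.2, -0.6]
finger_gap: 0.0383
```

>>> drive_tool:
  motion:
    - [1,0,0,0,0,0,0]
    - [1,0,0,0,0,0,0]
    - [1,0,0,0,0,0,0]
    - [1,0,0,0,0,0,0]
    - [1,0,0,0,0,0,0]

```text
clock: 12.48
ee_pos: [0.4029, -0.2755, 0.0535]
tool_rot: [[0.089, 0.996, -0.0], [0.996, -0.089, -0.0], [-0.0, -0.0, -1.0]]
force: [-0.2, 0.1, 1.1]
finger_gap: 0.02
```

>>> drive_tool:
  motion:
    - [1,0,0,0,0,0,0]
    - [1,0,0,0,0,0,0]

```text
clock: 12.65
ee_pos: [0.4029, -0.2755, 0.0535]
tool_rot: [[0.088, 0.996, -0.0], [0.996, -0.088, -0.0], [-0.0, -0.0, -1.0]]
force: [-1.1, 0.1, 0.7]
finger_gap: 0.0199
```

```bash
python3 - <<'E'
from plan import *
st=plan([(.403,-.2755,.175,85)],g=1,step=.03)
print()
plan([(.5357,.0444,.16,78.4)],g=1,step=.033,start=st)
E
```

```text
[[1.0, 0.0, 0.0, -0.081, 0.0, 0.0, 0.0], [1.0, 0.0, 0.0, -0.081, 0.0, 0.0, 0.0], [1.0, 0.0, 0.0, -0.081, 0.0, 0.0, 0.0], [1.0, 0.0, 0.0, -0.081, 0.0, 0.0, 0.0], [1.0, 0.0, 0.0, -0.081, 0.0, 0.0, 0.0]]

[[1.0, 0.1, 0.032, 0.005, 0.0, 0.0, 0.003], [1.0, 0.1, 0.031, 0.004, 0.0, 0.0, 0.003], [1.0, 0.101, 0.03, 0.005, 0.0, 0.0, 0.003], [1.0, 0.101, 0.029, 0.004, 0.0, 0.0, 0.003], [1.0, 0.101, 0.027, 0.005, 0.0, 0.0, 0.003]]
[[1.0, 0.102, 0.027, 0.004, 0.0, 0.0, 0.004], [1.0, 0.102, 0.025, 0.005, 0.0, 0.0, 0.003], [1.0, 0.102, 0.024, 0.004, 0.0, 0.0, 0.004], [1.0, 0.102, 0.023, 0.005, 0.0, 0.0, 0.003], [1.0, 0.103, 0.022, 0.004, 0.0, 0.0, 0.004]]
[[1.0, 0.103, 0.021, 0.005, 0.0, 0.0, 0.003]]
```

>>> drive_tool:
  motion:
    - [1,0,0,-0.05,0,0,0]
    - [1,0,0,-0.09,0,0,0]
    - [1,0,0,-0.1,0,0,0]
    - [1,0,0,-0.1,0,0,0]
    - [1,0,0,-0.06,0,0,0]

```text
clock: 13.07
ee_pos: [0.4032, -0.2756, 0.1756]
tool_rot: [[0.088, 0.996, 0.001], [0.996, -0.088, -0.001], [-0.001, 0.001, -1.0]]
force: [0.6, -0.5, -4.7]
finger_gap: 0.0197
```

>>> drive_tool:
  motion:
    - [1,0.06,0.02,0.005,0,0,0.003]
    - [1,0.1,0.03,0.005,0,0,0.003]
    - [1,0.1,0.03,0.005,0,0,0.003]
    - [1,0.1,0.03,0.005,0,0,0.003]
    - [1,0.1,0.03,0.005,0,0,0.003]

```text
clock: 13.48
ee_pos: [0.4591, -0.1415, 0.1653]
tool_rot: [[0.136, 0.991, -0.001], [0.991, -0.136, 0.0], [0.0, -0.001, -1.0]]
force: [0.5, 0.1, -5.3]
finger_gap: 0.0199
```

>>> drive_tool:
  motion:
    - [1,0.1,0.027,0.005,0,0,0.004]
    - [1,0.1,0.025,0.005,0,0,0.004]
    - [1,0.1,0.024,0.005,0,0,0.004]
    - [1,0.1,0.023,0.005,0,0,0.004]
    - [1,0.08,0.02,0.005,0,0,0.003]

```text
clock: 13.9
ee_pos: [0.5176, -0.0038, 0.1576]
tool_rot: [[0.193, 0.981, -0.001], [0.981, -0.193, 0.001], [0.0, -0.002, -1.0]]
force: [0.3, 0.2, -4.4]
finger_gap: 0.0193
```

>>> drive_tool:
  motion:
    - [1,0.06,0.015,0,0,0,0.002]
    - [1,0,0,0,0,0,0]
    - [1,0,0,0,0,0,0]
    - [1,0,0,0,0,0,0]

```text
clock: 14.23
ee_pos: [0.5249, 0.0096, 0.1577]
tool_rot: [[0.2, 0.98, -0.002], [0.98, -0.2, -0.001], [-0.001, -0.002, -1.0]]
force: [-0.3, 0.5, -5.6]
finger_gap: 0.0201
```

```bash
python3 - <<'E'
from plan import *
s=monitor.observe();print(s['clock'],s['ee_pos'],s['tool_rot'],s['force'],s['finger_gap'])
for n in ('wrist','side','top'): c=snap(n,n+'10.png');save(c,n+'10.pkl')
E
```

```text
14.2333 [0.52485448 0.00957196 0.15766865] [[ 2.00415107e-01  9.79709141e-01 -1.94519982e-03]
 [ 9.79710503e-01 -2.00416736e-01 -6.80484770e-04]
 [-1.05652775e-03 -1.76935326e-03 -9.99997877e-01]] [-0.2810647   0.46972967 -5.56559389] 0.020093370718021135
```

View pics/wrist10.png

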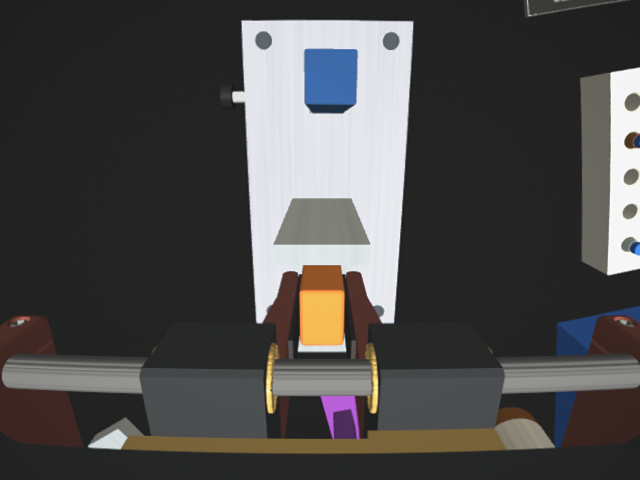

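View pics/side10.png

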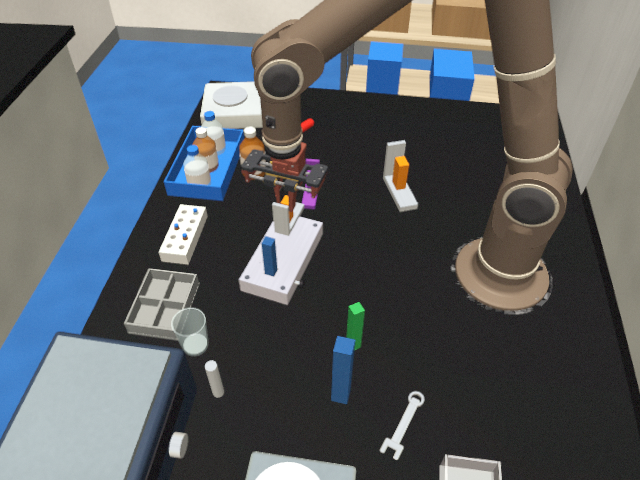

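```bash
python3 - <<'E'
import cv2
im=cv2.imread('pics/wrist10.png')
cv2.imwrite('pics/w10a.png',cv2.resize(im[35:125,285:375],None,fx=6,fy=6,interpolation=cv2.INTER_CUBIC))
cv2.imwrite('pics/w10b.png',cv2.resize(im[185:355,255:390],None,fx=5,fy=3.5,interpolation=cv2.INTER_CUBIC))
E
```

```text
(no output)
```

View pics/w10a.png

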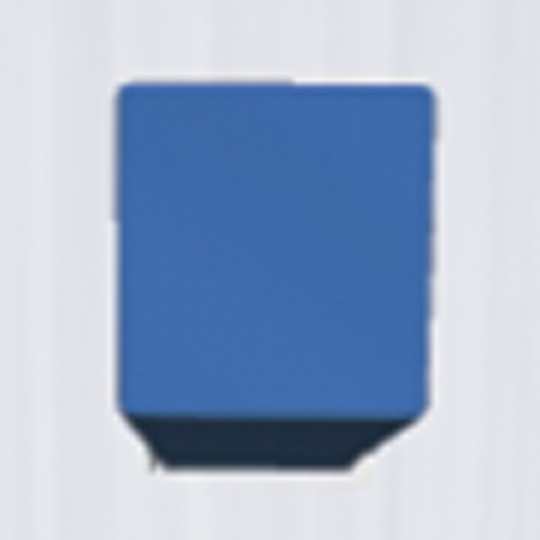

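View pics/w10b.png

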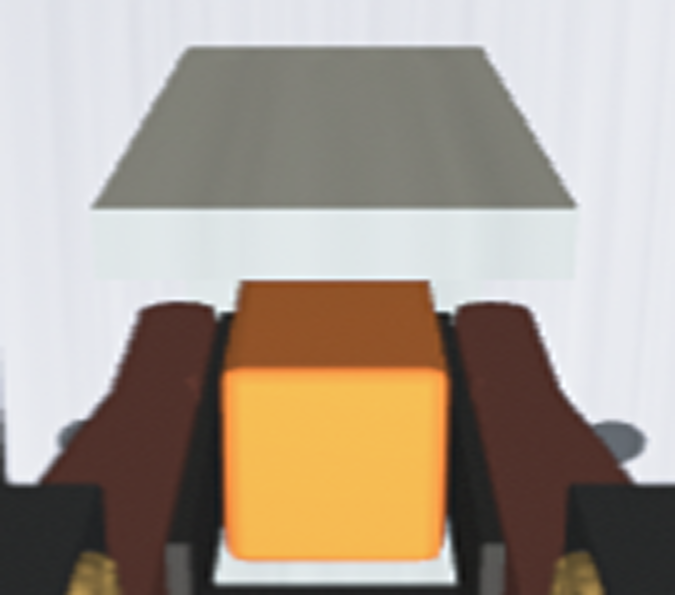

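```bash
python3 - <<'E'
from fit import *
np.set_printoptions(precision=2,suppress=True)
c=pickle.load(open('wrist10.pkl','rb'))
R=np.array([[.2004,.9797],[.9797,-.2004]]);o=np.array([.52485,.00957])
A=lambda u,v:(285+(u+.5)/6-.5,35+(v+.5)/6-.5)
B=lambda u,v:(255+(u+.5)/5-.5,185+(v+.5)/3.5-.5)
loc=lambda p:(p[:2]-o)@R*1e3
for n,q,z in (('ptopFL',A(117,85),.146),('ptopFR',A(435,85),.146),('ptopNL',A(119,414),.146),('ptopNR',A(428,414),.146),('pbotNL',A(158,468),.042),('pbotNR',A(355,468),.042),
 ('bladeBotL',B(187,46),.1042),('bladeBotR',B(485,46),.1042),('bladeTopL',B(92,207),.1942),('bladeTopR',B(577,207),.1942),('gripTL',B(225,368),.1792),('gripTR',B(446,368),.1792),
 ('blkL',(242,21),.042),('blkR',(413,21),.042)): print(n,loc(onz(c,q,z)))
E
```

```text
ptopFL [111.43  -8.02]
ptopFR [111.46  15.45]
ptopNL [88.14 -8.13]
ptopNR [88.17 15.46]
pbotNL [87.88 -8.26]
pbotNR [87.9  15.93]
bladeBotL [ 36.18 -18.29]
bladeBotR [36.2  17.94]
bladeTopL [ 36.51 -18.04]
bladeTopR [36.54 17.61]
gripTL [10.81 -9.61]
gripTR [10.82  9.32]
blkL [149.93 -56.06]
blkR [150.06  63.5 ]
```

>>> drive_tool:
  motion:
    - [1,0.045,0.005,0.04,0,0,0]
    - [1,0.045,0.004,0.06,0,0,0]
    - [1,0.043,0.004,0.06,0,0,0]
    - [1,0,0,0.02,0,0,0]
    - [1,0,0,0,0,0,0]

```text
clock: 14.8
ee_pos: [0.5362, 0.0482, 0.1029]
tool_rot: [[0.2, 0.98, -0.003], [0.98, -0.2, -0.0], [-0.001, -0.003, -1.0]]
force: [-0.3, -0.6, -4.9]
finger_gap: 0.0201
```

>>> drive_tool:
  motion:
    - [1,0,0,0,0,0,0]
    - [1,0,0,0,0,0,0]

```text
clock: 14.97
ee_pos: [0.538, 0.0474, 0.1053]
tool_rot: [[0.202, 0.979, 0.001], [0.979, -0.202, -0.001], [-0.0, 0.001, -1.0]]
force: [0.2, -0.4, -5.7]
finger_gap: 0.02
```

```bash
python3 - <<'E'
from plan import *
s=monitor.observe();print(s['clock'],s['ee_pos'],s['tool_rot'],s['force'],s['finger_gap'])
for n in ('wrist','side'): c=snap(n,n+'11.png');save(c,n+'11.pkl')
im=cv2.imread('pics/wrist11.png')
cv2.imwrite('pics/w11a.png',cv2.resize(im[135:355,245:400],None,fx=4,fy=2.7,interpolation=cv2.INTER_CUBIC))
im=cv2.imread('pics/side11.png')
cv2.imwrite('pics/s11a.png',cv2.resize(im[190:310,230:340],None,fx=5,fy=5,interpolation=cv2.INTER_CUBIC))
E
```

```text
14.9667 [0.53796665 0.04744357 0.10525592] [[ 2.01810000e-01  9.79424155e-01  1.02438483e-03]
 [ 9.79424625e-01 -2.01809495e-01 -5.75166163e-04]
 [-3.56601048e-04  1.11938201e-03 -9.99999310e-01]] [ 0.23314587 -0.38911205 -5.72578672] 0.019993298673968294
```

View pics/wrist11.png

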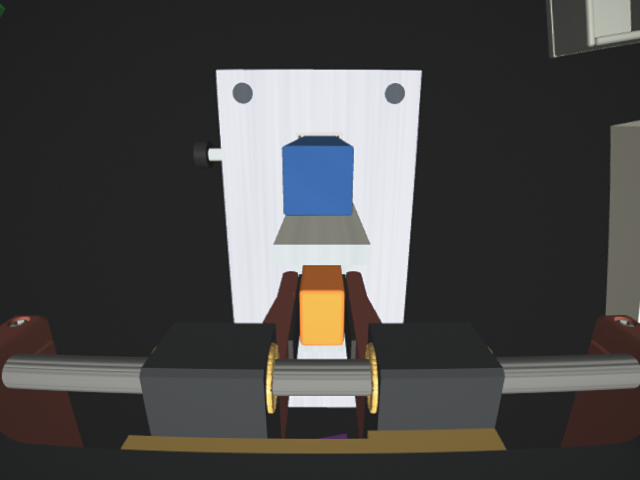

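View pics/s11a.png

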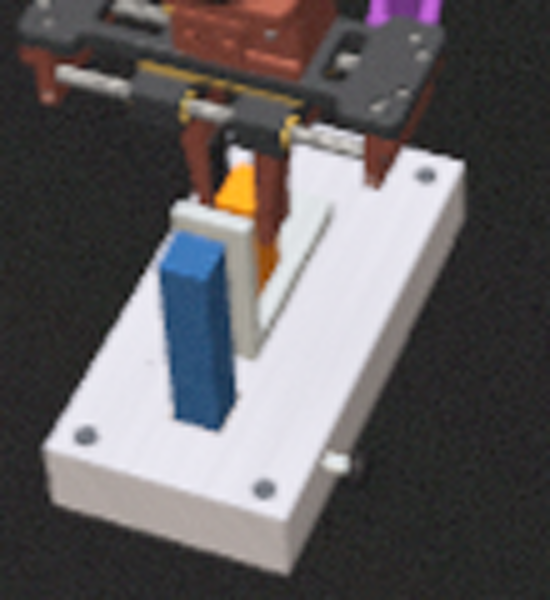

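```bash
python3 - <<'E'
from fit import *
c=pickle.load(open('wrist11.pkl','rb'))
R=np.array([[.2018,.9794],[.9794,-.2018]]);o=np.array([.53797,.04744])
loc=lambda p:((p[:2]-o)@R*1e3).round(2)
for n,q,z in (('pFL',(282.7,147),.146),('pFR',(353.3,147),.146),('pNL',(283,215),.146),('pNR',(352.7,215),.146),('bTL',(273.7,244),.1418),('bTR',(370,244),.1418),('blkL',(217,70),.042),('blkR',(421.5,70),.042)): print(n,loc(onz(c,q,z)))
E
python3 - <<'E'
import cv2
im=cv2.imread('pics/wrist11.png');cv2.imwrite('pics/w11a.png',cv2.resize(im[125:255,260:385],None,fx=6,fy=4.6,interpolation=cv2.INTER_CUBIC))
E
```

```text
pFL [ 71.46 -13.12]
pFR [71.46 10.13]
pNL [ 48.41 -13.69]
pNR [48.41 10.48]
bTL [ 36.44 -17.9 ]
bTR [36.43 17.51]
blkL [110.34 -61.26]
blkR [110.37  58.23]
```

View pics/w11a.png

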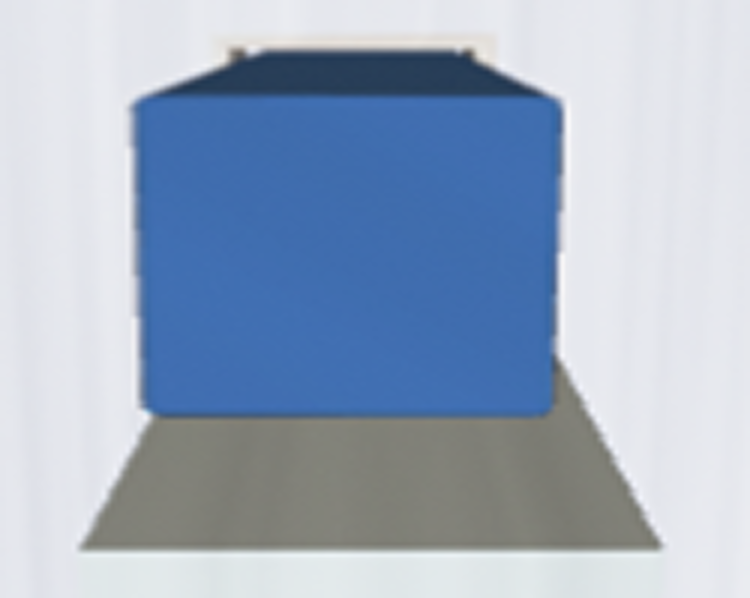

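>>> drive_tool:
  motion:
    - [1,0.01,-0.004,0.01,0,0,0]
    - [1,0.01,0,0.01,0,0,0]
    - [1,0.005,0,0.006,0,0,0]
    - [1,0,0,0,0,0,0]
    - [1,0,0,0,0,0,0]

```text
clock: 15.48
ee_pos: [0.5377, 0.0565, 0.0964]
tool_rot: [[0.2, 0.98, -0.0], [0.98, -0.2, -0.0], [-0.0, -0.0, -1.0]]
force: [0.6, 0.3, -4.9]
finger_gap: 0.0199
```

```bash
python3 - <<'E'
from plan import *
s=monitor.observe();print(s['clock'],s['ee_pos'],s['tool_rot'],s['force'],s['finger_gap'])
c=snap('wrist','w12.png');save(c,'w12.pkl')
im=cv2.imread('pics/w12.png');cv2.imwrite('pics/w12a.png',cv2.resize(im[150:260,260:385],None,fx=6,fy=5,interpolation=cv2.INTER_CUBIC))
E
```

```text
15.4833 [0.53772196 0.05650786 0.09644144] [[ 1.99778894e-01  9.79840905e-01 -4.41171242e-04]
 [ 9.79840998e-01 -1.99778922e-01 -2.05267340e-05]
 [-1.08249649e-04 -4.28176862e-04 -9.99999902e-01]] [ 0.57838711  0.31101788 -4.88539288] 0.01990695968975998
```

View pics/w12a.png

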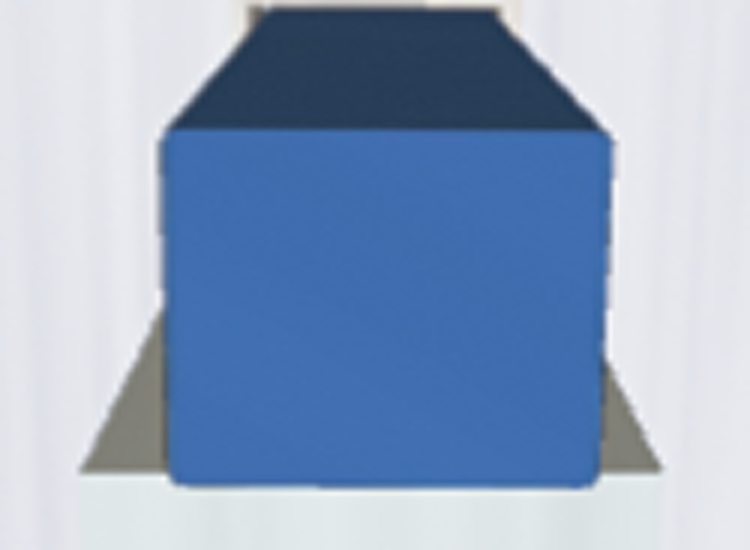

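>>> drive_tool:
  motion:
    - [1,0,0.0025,0,0,0,0]
    - [1,0.004,0,0.003,0,0,0]
    - [1,0,0,0,0,0,0]
    - [1,0,0,0,0,0,0]

```text
clock: 15.87
ee_pos: [0.5388, 0.0573, 0.0957]
tool_rot: [[0.2, 0.98, -0.0], [0.98, -0.2, -0.0], [-0.0, -0.0, -1.0]]
force: [0.1, -0.1, -4.7]
finger_gap: 0.0197
```

Continue down gently until the foot touches.

>>> drive_tool:
  motion:
    - [1,0,0,0.003,0,0,0]
    - [1,0,0,0,0,0,0]
    - [1,0,0,0,0,0,0]

```text
clock: 16.12
ee_pos: [0.5389, 0.0572, 0.0955]
tool_rot: [[0.2, 0.98, 0.0], [0.98, -0.2, -0.0], [-0.0, 0.0, -1.0]]
force: [-2.2, -0.7, 4.9]
finger_gap: 0.0199
```

>>> drive_tool:
  motion:
    - [1,0.003,0,0,0,0,0]
    - [1,0,0,0,0,0,0]
    - [1,0,0,0,0,0,0]

```text
clock: 16.37
ee_pos: [0.539, 0.0574, 0.0955]
tool_rot: [[0.201, 0.98, 0.0], [0.98, -0.201, -0.001], [-0.001, 0.0, -1.0]]
force: [-3.7, -2.4, 7.3]
finger_gap: 0.0199
```

>>> drive_tool:
  motion:
    - [1,0.003,0,0,0,0,0]
    - [1,0,0,0,0,0,0]
    - [1,0,0,0,0,0,0]

```text
clock: 16.62
ee_pos: [0.539, 0.0575, 0.0956]
tool_rot: [[0.201, 0.98, -0.0], [0.98, -0.201, -0.002], [-0.002, 0.0, -1.0]]
force: [-4.7, -5.6, 8.9]
finger_gap: 0.0194
```

>>> drive_tool:
  motion:
    - [1,0,-0.001,-0.005,0,0,0]
    - [1,0,0,0,0,0,0]
    - [1,0,0,0,0,0,0]

```text
clock: 16.87
ee_pos: [0.539, 0.0593, 0.0961]
tool_rot: [[0.2, 0.98, 0.0], [0.98, -0.2, 0.0], [0.0, 0.0, -1.0]]
force: [0.3, 0.4, -4.6]
finger_gap: 0.0196
```

```bash
python3 - <<'E'
from plan import *
s=monitor.observe();print(s['clock'],s['ee_pos'],s['tool_rot'],s['force'],s['finger_gap'])
c=snap('wrist','w13.png');save(c,'w13.pkl')
im=cv2.imread('pics/w13.png');cv2.imwrite('pics/w13a.png',cv2.resize(im[150:260,260:385],None,fx=6,fy=5,interpolation=cv2.INTER_CUBIC))
c=snap('side','s13.png')
im=cv2.imread('pics/s13.png')
cv2.imwrite('pics/s13a.png',cv2.resize(im[190:310,230:340],None,fx=5,fy=5,interpolation=cv2.INTER_CUBIC))
E
```

```text
16.8667 [0.53895294 0.05934485 0.09610182] [[ 2.00113460e-01  9.79772721e-01  1.37589250e-04]
 [ 9.79772639e-01 -2.00113500e-01  4.04235079e-04]
 [ 4.23591969e-04  5.39133023e-05 -9.99999909e-01]] [ 0.3441899   0.42730043 -4.55274611] 0.019578989838589005
```

View pics/w13a.png

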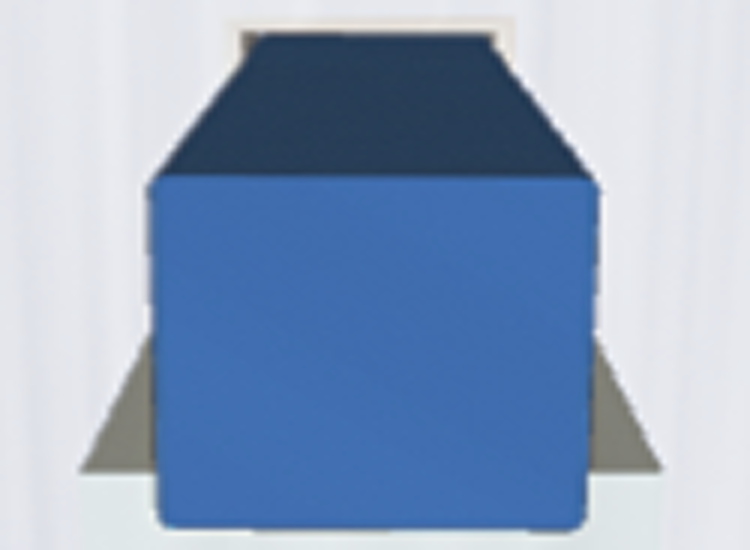

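View pics/s13a.png

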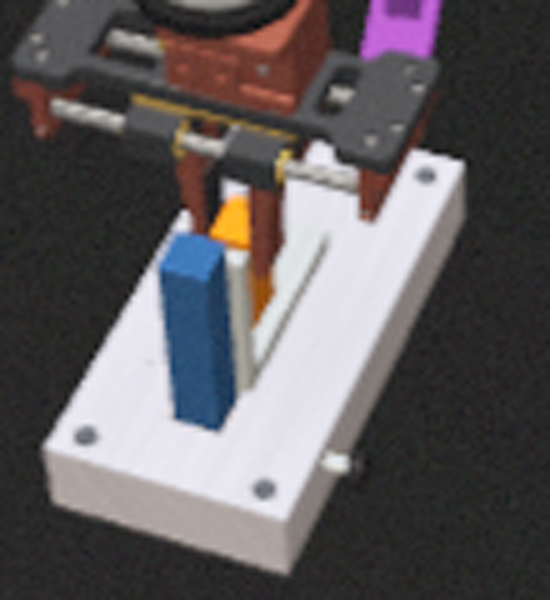

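>>> drive_tool:
  motion:
    - [1,0.003,0,0,0,0,0]
    - [1,0,0,0,0,0,0]
    - [1,0,0,0,0,0,0]

```text
clock: 17.22
ee_pos: [0.539, 0.0601, 0.0961]
tool_rot: [[0.2, 0.98, -0.0], [0.98, -0.2, -0.0], [-0.0, -0.0, -1.0]]
force: [0.3, -0.9, -5.3]
finger_gap: 0.0199
```

>>> drive_tool:
  motion:
    - [1,0.003,0,0,0,0,0]
    - [1,0,0,0,0,0,0]
    - [1,0,0,0,0,0,0]

```text
clock: 17.47
ee_pos: [0.5391, 0.0605, 0.0962]
tool_rot: [[0.201, 0.98, -0.0], [0.98, -0.201, -0.001], [-0.001, -0.0, -1.0]]
force: [-0.4, -1.2, -6.0]
finger_gap: 0.0201
```

>>> drive_tool:
  motion:
    - [1,0.003,0,0,0,0,0]
    - [1,0,0,0,0,0,0]
    - [1,0,0,0,0,0,0]

```text
clock: 17.72
ee_pos: [0.5392, 0.0608, 0.0963]
tool_rot: [[0.201, 0.98, -0.001], [0.98, -0.201, -0.001], [-0.001, -0.0, -1.0]]
force: [-0.8, -4.3, -2.5]
finger_gap: 0.02
```

>>> drive_tool:
  motion:
    - [1,0.001,0,0.003,0,0,0]
    - [1,0,0,0,0,0,0]
    - [1,0,0,0,0,0,0]

```text
clock: 17.97
ee_pos: [0.5393, 0.0608, 0.0957]
tool_rot: [[0.201, 0.98, -0.0], [0.98, -0.201, -0.002], [-0.002, -0.0, -1.0]]
force: [-2.4, -6.2, 0.2]
finger_gap: 0.0197
```

>>> drive_tool:
  motion:
    - [1,0,0,0.002,0,0,0]
    - [1,0,0,0,0,0,0]
    - [1,0,0,0,0,0,0]

```text
clock: 18.22
ee_pos: [0.5394, 0.0607, 0.0956]
tool_rot: [[0.201, 0.98, -0.0], [0.98, -0.201, -0.002], [-0.002, 0.0, -1.0]]
force: [-5.1, -6.6, 5.5]
finger_gap: 0.0199
```

>>> drive_tool:
  motion:
    - [1,0.003,-0.001,0,0,0,0]
    - [1,0,0,0,0,0,0]
    - [1,0,0,0,0,0,0]

```text
clock: 18.47
ee_pos: [0.5394, 0.0609, 0.0957]
tool_rot: [[0.202, 0.979, -0.0], [0.979, -0.202, -0.003], [-0.003, 0.0, -1.0]]
force: [-3.7, -8.8, 6.0]
finger_gap: 0.02
```

>>> drive_tool:
  motion:
    - [1,0.003,-0.001,0,0,0,0]
    - [1,0,0,0,0,0,0]
    - [1,0,0,0,0,0,0]

```text
clock: 18.72
ee_pos: [0.5394, 0.061, 0.0958]
tool_rot: [[0.202, 0.979, -0.0], [0.979, -0.202, -0.004], [-0.004, 0.001, -1.0]]
force: [-3.7, -11.0, 8.3]
finger_gap: 0.0198
```

```bash
python3 - <<'E'
from plan import *
s=monitor.observe();print(s['clock'],s['ee_pos'],s['tool_rot'],s['force'],s['ft_torque'],s['finger_gap'])
c=snap('wrist','w14.png');save(c,'w14.pkl')
im=cv2.imread('pics/w14.png');cv2.imwrite('pics/w14a.png',cv2.resize(im[150:350,240:400],None,fx=4.8,fy=2.9,interpolation=cv2.INTER_CUBIC))
c=snap('side','s14.png')
im=cv2.imread('pics/s14.png')
cv2.imwrite('pics/s14a.png',cv2.resize(im[210:300,240:330],None,fx=6.5,fy=6.5,interpolation=cv2.INTER_CUBIC))
E
```

```text
18.7167 [0.53935559 0.06101047 0.09577011] [[ 2.02150568e-01  9.79354451e-01 -8.32997478e-05]
 [ 9.79347099e-01 -2.02149379e-01 -3.85860528e-03]
 [-3.79578125e-03  6.98439885e-04 -9.99992552e-01]] [ -3.72159758 -11.03200231   8.29643208] [-2.64533341e+00  9.63678634e-01 -1.02537539e-03] 0.019847483098431144
```

View pics/w14a.png

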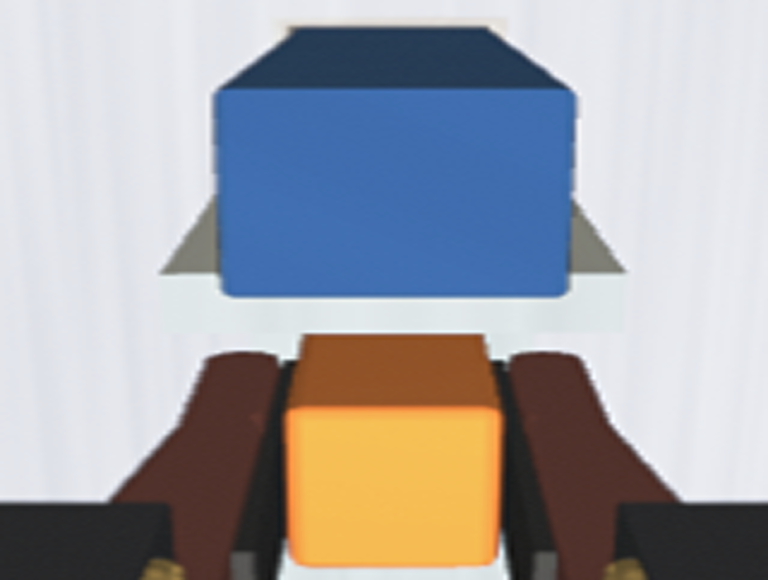

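View pics/s14a.png

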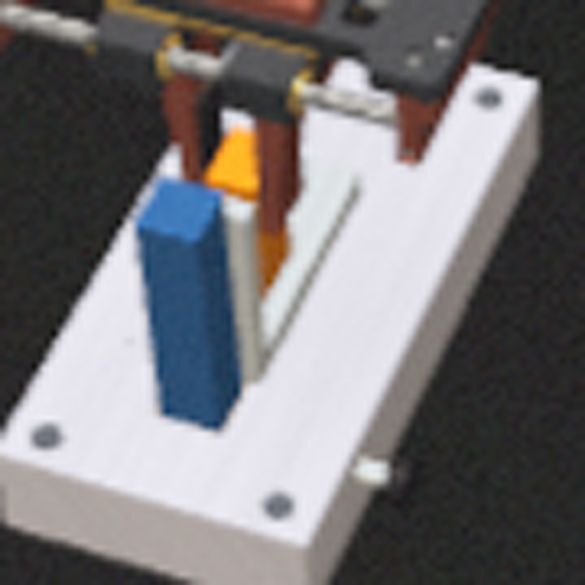

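>>> drive_tool:
  motion:
    - [1,0,0,0,0,0.002,0]
    - [1,0,0,0,0,0,0]
    - [1,0,0,0,0,0,0]

```text
clock: 19.07
ee_pos: [0.5393, 0.0611, 0.0957]
tool_rot: [[0.202, 0.979, 0.001], [0.979, -0.202, 0.003], [0.003, 0.001, -1.0]]
force: [-4.2, -9.7, 6.5]
finger_gap: 0.0198
```

```bash
python3 - <<'E'
from plan import *
s=monitor.observe();print(s['clock'],s['ee_pos'],s['tool_rot'],s['force'],s['ft_torque'],s['finger_gap'])
E
```

```text
19.0667 [0.5393493  0.06106369 0.0956816 ] [[ 2.02261302e-01  9.79330841e-01  1.21220667e-03]
 [ 9.79327608e-01 -2.02263854e-01  2.60184048e-03]
 [ 2.79324822e-03  6.60895819e-04 -9.99995880e-01]] [-4.18385284 -9.7209723   6.45840881] [-2.59101207  0.95697175  0.04526918] 0.019821468515404773
```

>>> drive_tool:
  motion:
    - [1,0.001,0,0.001,0,-0.0009,0]
    - [1,0,0,0,0,0,0]
    - [1,0,0,0,0,0,0]
    - [1,0,0,0,0,0,0]

```text
clock: 19.4
ee_pos: [0.5394, 0.0612, 0.0958]
tool_rot: [[0.202, 0.979, 0.001], [0.979, -0.202, -0.001], [-0.001, 0.001, -1.0]]
force: [-4.7, -11.0, 10.1]
finger_gap: 0.0199
```

```bash
python3 - <<'E'
from plan import *
s=monitor.observe();print(s['clock'],s['ee_pos'],s['tool_rot'],s['force'],s['ft_torque'],s['finger_gap'])
for n in('wrist','top','side'): c=snap(n,n+'15.png');save(c,n+'15.pkl')
im=cv2.imread('pics/wrist15.png');cv2.imwrite('pics/w15a.png',cv2.resize(im[225:355,260:390],None,fx=6,fy=4.6,interpolation=cv2.INTER_CUBIC))
im=cv2.imread('pics/wrist10.png');cv2.imwrite('pics/w10c.png',cv2.resize(im[225:355,260:390],None,fx=6,fy=4.6,interpolation=cv2.INTER_CUBIC))
im=cv2.imread('pics/side15.png');cv2.imwrite('pics/s15a.png',cv2.resize(im[225:285,255:315],None,fx=10,fy=10,interpolation=cv2.INTER_CUBIC))
E
```

```text
19.4 [0.53939855 0.06122033 0.09575946] [[ 2.02252386e-01  9.79333205e-01  6.68001983e-04]
 [ 9.79333291e-01 -2.02251942e-01 -6.76576541e-04]
 [-5.27489174e-04  7.91035800e-04 -9.99999548e-01]] [ -4.69699026 -10.98568039  10.11132299] [-2.73815458  1.27076755  0.08853395] 0.019913113343136675
```

View pics/w15a.png

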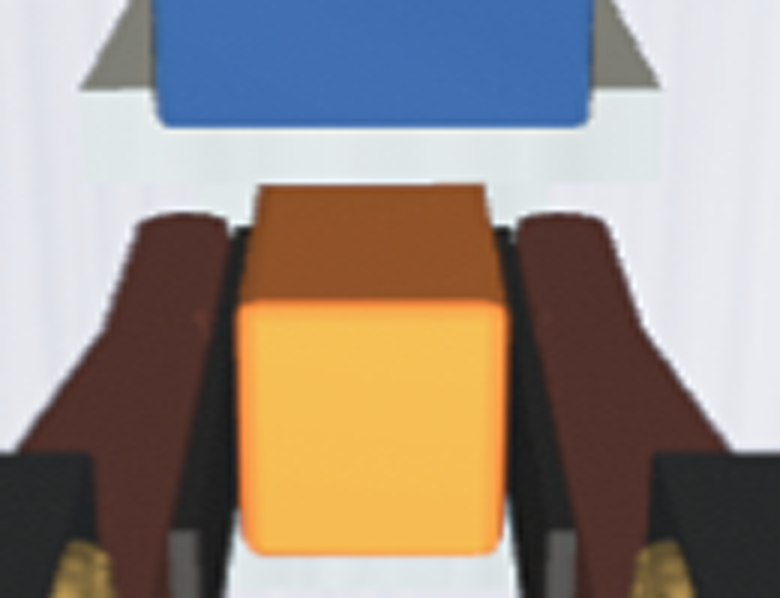

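View pics/w10c.png

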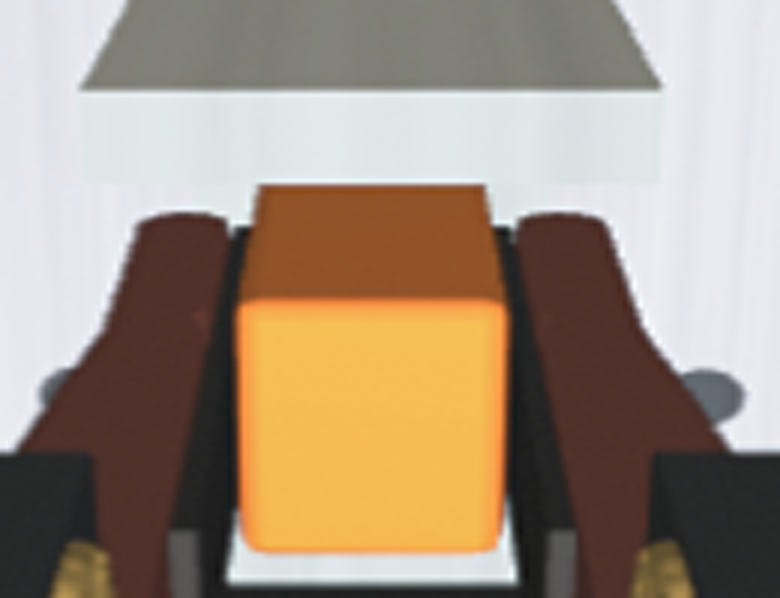

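View pics/s15a.png

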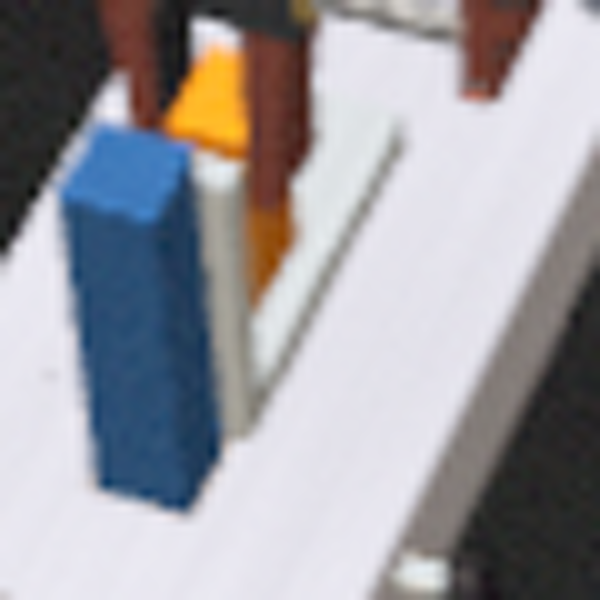

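View pics/top15.png

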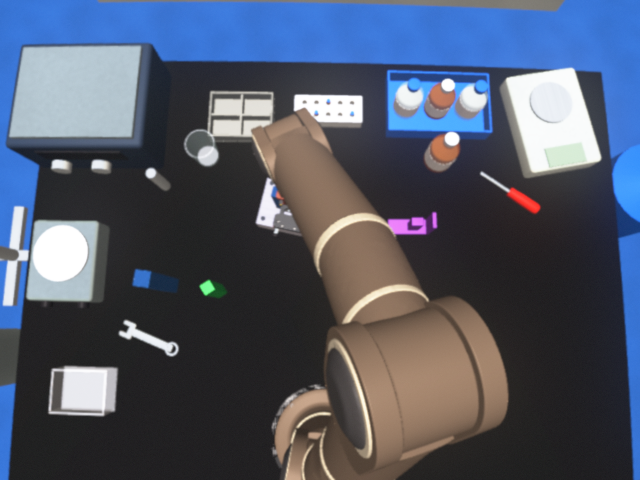

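```bash
python3 - <<'E'
from fit import *
c=pickle.load(open('wrist15.pkl','rb'))
im=c['pixels']
cv2.imwrite('pics/w15b.png',cv2.resize(im[150:260,260:385],None,fx=6,fy=5,interpolation=cv2.INTER_CUBIC))
R=np.array([[.20225,.97933],[.97933,-.20225]]);o=np.array([.5394,.06122])
loc=lambda p:((p[:2]-o)@R*1e3).round(2)
B=lambda u,v:(260+(u+.5)/6-.5,225+(v+.5)/4.6-.5)
for n,q,z in (('pNL',B(156,127),.146),('pNR',B(590,127),.146),('bTL',B(80,89),.1323),('bTR',B(662,89),.1323)): print(n,loc(onz(c,q,z)))
E
```

```text
pNL [ 38.11 -12.14]
pNR [38.1 11.7]
bTL [ 36.44 -18.15]
bTR [36.44 17.51]
```

View pics/w15b.png

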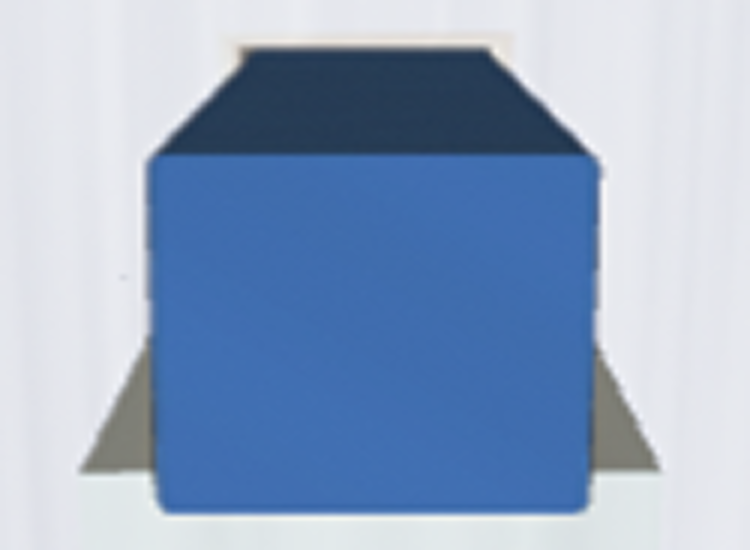

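```bash
python3 - <<'E'
from fit import *
def an(f,o,col,pts):
    c=pickle.load(open(f,'rb'));x=np.array(col);R=np.array([[x[0],x[1]],[x[1],-x[0]]])
    B=lambda u,v:(260+(u+.5)/6-.5,150+(v+.5)/5-.5)
    for n,q,z in pts: print(n,((onz(c,B(*q),z)[:2]-o)@R*1e3).round(2))
print('w13');an('w13.pkl',np.array([.53895,.05934]),(.2001,.9798),(('topN',(372,527),.146),('topF',(372,176),.146),('botF',(372,34),.042),('bevF',(372,19),.042)))
print('w15');an('wrist15.pkl',np.array([.5394,.06122]),(.20225,.97933),(('topN',(372,513),.146),('topF',(372,154),.146),('botF',(368,48),.042),('bevF',(372,35),.042)))
print('w12');an('w12.pkl',np.array([.53772,.05651]),(.1998,.9798),(('topN',(383,487),.146),('topF',(383,129),.146),('botF',(383,9),.042),))
E
```

```text
w13
topN [36.97 -0.25]
topF [60.31 -0.26]
botF [60.98 -0.21]
bevF [62.73 -0.21]
w15
topN [38.11 -0.28]
topF [61.78 -0.28]
botF [59.31 -0.55]
bevF [60.83 -0.15]
w12
topN [39.66  0.39]
topF [63.21  0.35]
botF [63.81  0.87]
```

>>> drive_tool:
  motion:
    - [1,0,0,-0.008,0,0,0]
    - [1,-0.02,0,-0.008,0,0,0]
    - [1,0,0,0,0,0,0]
    - [1,0,0,0,0,0,0]
    - [1,0,0,0,0,0,0]

```text
clock: 19.97
ee_pos: [0.5383, 0.0591, 0.0993]
tool_rot: [[0.2, 0.98, 0.001], [0.98, -0.2, 0.004], [0.004, 0.0, -1.0]]
force: [-0.5, -0.3, -5.2]
finger_gap: 0.0195
```

```bash
python3 - <<'E'
from plan import *
s=monitor.observe();print(s['clock'],s['ee_pos'],s['tool_rot'],s['force'],s['ft_torque'],s['finger_gap'])
c=snap('wrist','w16.png');save(c,'w16.pkl')
cv2.imwrite('pics/w16b.png',cv2.resize(c['pixels'][140:250,260:385],None,fx=6,fy=5,interpolation=cv2.INTER_CUBIC))
E
```

```text
19.9667 [0.53828932 0.05910507 0.09933354] [[ 1.99826845e-01  9.79830563e-01  1.14020382e-03]
 [ 9.79820952e-01 -1.99829943e-01  4.34685761e-03]
 [ 4.48703080e-03  2.48576752e-04 -9.99989902e-01]] [-0.48785447 -0.31280697 -5.24225847] [ 0.00931493 -0.05078276  0.04806572] 0.01946182550486684
```

View pics/w16b.png

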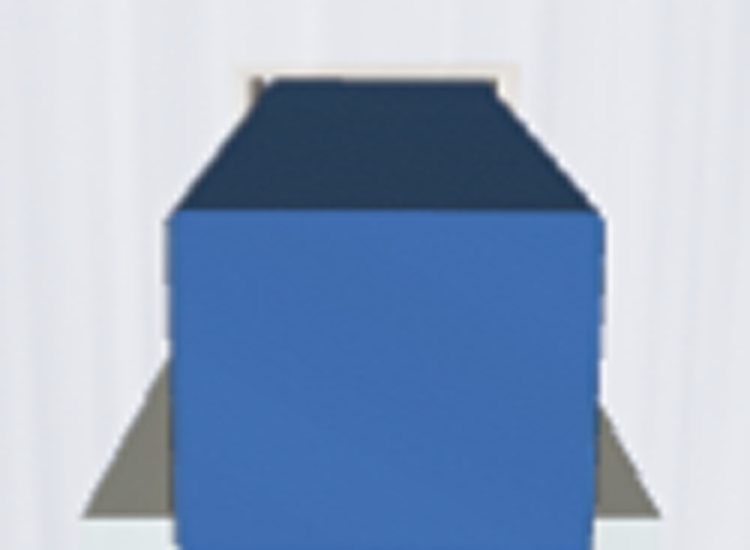

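```bash
python3 - <<'E'
from fit import *
c=pickle.load(open('w16.pkl','rb'));x=(.1998,.9798);R=np.array([[x[0],x[1]],[x[1],-x[0]]]);o=np.array([.53829,.05911])
B=lambda u,v:(260+(u+.5)/6-.5,140+(v+.5)/5-.5)
for n,q,z in (('topFL',(172,211),.146),('topFR',(603,211),.146),('botF',(372,81),.042),('bevF',(372,65),.042),('blade',(82,518),.1358),('blade',(660,518),.1358)): print(n,((onz(c,B(*q),z)[:2]-o)@R*1e3).round(2))
E
```

```text
topFL [ 60.5  -10.99]
topFR [60.5  12.17]
botF [61.24 -0.17]
bevF [63.13 -0.17]
blade [ 36.42 -18.03]
blade [36.42 17.44]
```

>>> drive_tool:
  motion:
    - [1,0.003,0.003,0,0,0,0]
    - [1,0,0,0,0,0,0]
    - [1,0,0,0,0,0,0]

```text
clock: 20.27
ee_pos: [0.5392, 0.0594, 0.0992]
tool_rot: [[0.2, 0.98, 0.001], [0.98, -0.2, 0.004], [0.004, -0.0, -1.0]]
force: [0.6, -0.4, -5.7]
finger_gap: 0.0197
```

>>> drive_tool:
  motion:
    - [1,0.003,0,0.002,0,0,0]
    - [1,0,0,0,0,0,0]
    - [1,0,0,0,0,0,0]

```text
clock: 20.52
ee_pos: [0.5394, 0.0601, 0.0987]
tool_rot: [[0.2, 0.98, 0.001], [0.98, -0.2, 0.003], [0.003, -0.0, -1.0]]
force: [-0.3, -0.3, -4.7]
finger_gap: 0.0201
```

>>> drive_tool:
  motion:
    - [1,0.002,0,0.003,0,0,0]
    - [1,0,0,0,0,0,0]
    - [1,0,0,0,0,0,0]

```text
clock: 20.77
ee_pos: [0.5395, 0.0605, 0.0978]
tool_rot: [[0.2, 0.98, 0.001], [0.98, -0.2, 0.003], [0.003, -0.0, -1.0]]
force: [-0.1, -0.7, -4.0]
finger_gap: 0.0198
```

>>> drive_tool:
  motion:
    - [1,0.002,0,0.003,0,0,0]
    - [1,0,0,0,0,0,0]
    - [1,0,0,0,0,0,0]

```text
clock: 21.02
ee_pos: [0.5396, 0.0611, 0.0969]
tool_rot: [[0.2, 0.98, 0.001], [0.98, -0.2, 0.003], [0.003, -0.0, -1.0]]
force: [0.3, 0.0, -4.3]
finger_gap: 0.0199
```

```bash
cat > chk.py <<'E'
from fit import *
import sys
def run(tag):
    s=monitor.observe();c=snap('wrist',f'w{tag}.png');save(c,f'w{tag}.pkl')
    print(s['clock'],s['ee_pos'].round(5),'xz',s['tool_rot'][2].round(4),s['force'].round(1),s['ft_torque'].round(2))
    cv2.imwrite(f'pics/w{tag}b.png',cv2.resize(c['pixels'][145:260,260:385],None,fx=6,fy=5,interpolation=cv2.INTER_CUBIC))
def meas(tag,topN,topF,botF,bev,pl,pr,bl,br,bv):
    c=pickle.load(open(f'w{tag}.pkl','rb'));s=monitor.observe();e=s['ee_pos'];x=s['tool_rot'][:2,0]
    R=np.array([[x[0],x[1]],[x[1],-x[0]]]);B=lambda u,v:(260+(u+.5)/6-.5,145+(v+.5)/5-.5)
    L=lambda q,z:((onz(c,B(*q),z)[:2]-e[:2])@R*1e3).round(2)
    zb=e[2]-.0535+.09
    print('topN',L((372,topN),.146),'topF',L((372,topF),.146),'botF',L((372,botF),.042),'bev',L((372,bev),.042),'blade',L((bl,bv),zb),L((br,bv),zb),'post',L((pl,topN),.146),L((pr,topN),.146))
E
python3 -c "
from chk import *
run(17)"
```

```text
21.0167 [0.5396  0.06111 0.09688] xz [ 3.4e-03 -1.0e-04 -1.0e+00] [ 0.3  0.  -4.3] [-0.06 -0.    0.03]
```

View pics/w17b.png

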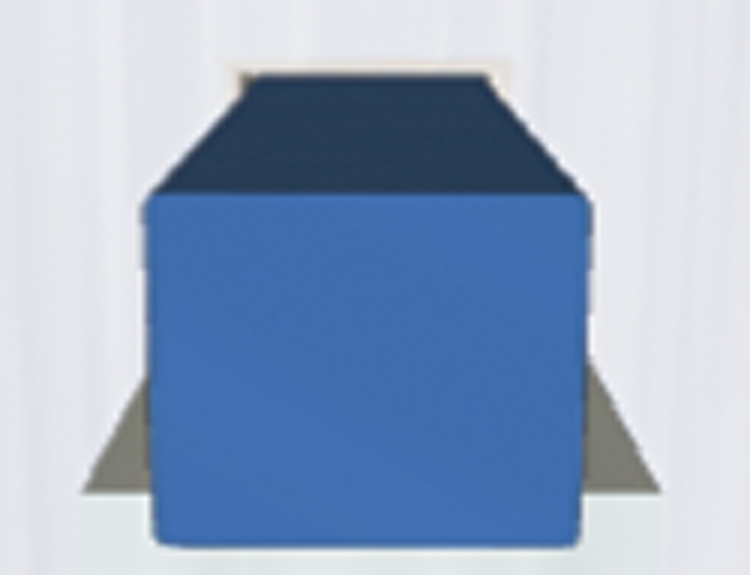

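```bash
python3 -c "
from chk import *
meas(17,547,194,75,60,154,580,82,660,492)"
```

```text
topN [36.86 -0.26] topF [60.46 -0.27] botF [59.2  -0.23] bev [60.96 -0.23] blade [ 36.63 -18.03] [36.64 17.4 ] post [ 36.85 -12.39] [36.85 11.31]
```

>>> drive_tool:
  motion:
    - [1,0.003,-0.001,0.003,0,0,0]
    - [1,0,0,0.003,0,0,0]
    - [1,0,0,0,0,0,0]
    - [1,0,0,0,0,0,0]

```text
clock: 21.4
ee_pos: [0.5397, 0.0616, 0.096]
tool_rot: [[0.201, 0.98, 0.001], [0.98, -0.201, 0.002], [0.003, 0.001, -1.0]]
force: [-2.4, -1.9, 5.5]
finger_gap: 0.0197
```

```bash
python3 -c "
from chk import *
run(18)"
```

```text
21.4 [0.53973 0.06162 0.09604] xz [ 2.7e-03  8.0e-04 -1.0e+00] [-2.4 -1.9  5.5] [-0.48  0.68  0.05]
```

View pics/w18b.png

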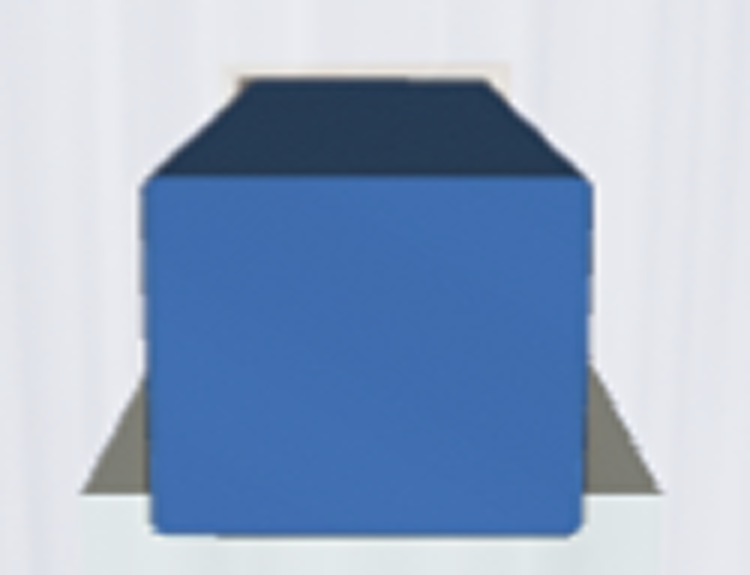

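```bash
python3 -c "
from chk import *
meas(18,535,177,80,62,152,583,82,660,492)"
```

```text
topN [38.03 -0.27] topF [61.68 -0.28] botF [58.63 -0.15] bev [60.74 -0.15] blade [ 36.65 -18.03] [36.64 17.41] post [ 38.03 -12.39] [38.03 11.36]
```

>>> drive_tool:
  motion:
    - [1,0,0,-0.006,0,0,0]
    - [1,-0.022,0,0,0,-0.0006,0]
    - [1,0,0,0,0,0,0]
    - [1,0,0,0,0,0,0]
    - [1,0,0,0,0,0,0]

```text
clock: 21.87
ee_pos: [0.5381, 0.0555, 0.0967]
tool_rot: [[0.201, 0.98, 0.0], [0.98, -0.201, 0.002], [0.002, -0.0, -1.0]]
force: [-1.4, 0.5, -4.9]
finger_gap: 0.0201
```

```bash
python3 -c "
from chk import *
run(19)"
```

```text
21.8667 [0.53814 0.05555 0.09672] xz [ 1.8e-03 -2.0e-04 -1.0e+00] [-1.4  0.5 -4.9] [-0.08 -0.08  0.01]
```

View pics/w19b.png

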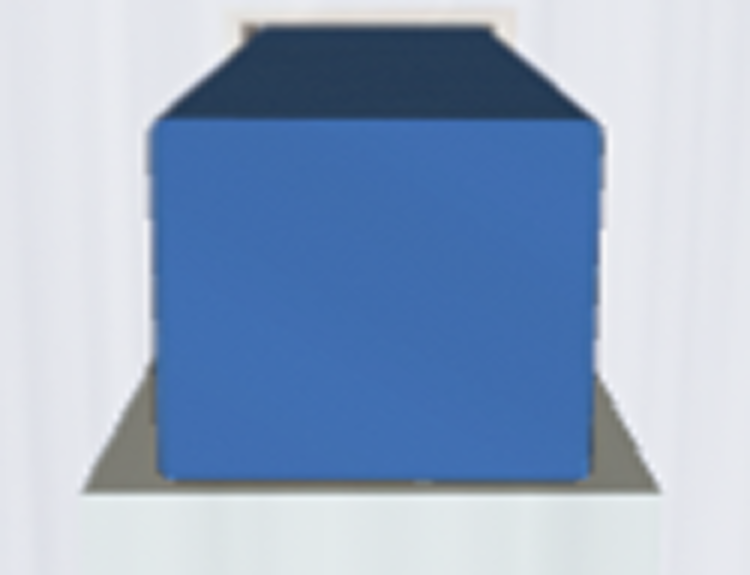

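```bash
python3 -c "
from chk import *
meas(19,480,120,25,10,160,593,82,660,492)"
```

```text
topN [41.54 -0.21] topF [65.05 -0.21] botF [64.79 -0.19] bev [66.53 -0.19] blade [ 36.55 -17.97] [36.55 17.44] post [ 41.54 -11.85] [41.54 11.92]
```

>>> drive_tool:
  motion:
    - [1,0.006,0.001,0.001,0,0,0]
    - [1,0.005,0,0.002,0,0,0]
    - [1,0,0,0,0,0,0]
    - [1,0,0,0,0,0,0]

```text
clock: 22.25
ee_pos: [0.5393, 0.0587, 0.0962]
tool_rot: [[0.2, 0.98, 0.001], [0.98, -0.2, 0.001], [0.001, 0.0, -1.0]]
force: [-1.0, -1.2, -2.1]
finger_gap: 0.0198
```

>>> drive_tool:
  motion:
    - [1,0.004,0,0,0,0,0]
    - [1,0,0,0,0,0,0]
    - [1,0,0,0,0,0,0]

```text
clock: 22.5
ee_pos: [0.5396, 0.06, 0.0962]
tool_rot: [[0.2, 0.98, 0.001], [0.98, -0.2, 0.002], [0.002, 0.001, -1.0]]
force: [0.7, -2.8, -0.5]
finger_gap: 0.0199
```

>>> drive_tool:
  motion:
    - [1,0.003,0,0,0,0,0]
    - [1,0,0,0,0,0,0]
    - [1,0,0,0,0,0,0]

```text
clock: 22.75
ee_pos: [0.5398, 0.0607, 0.0962]
tool_rot: [[0.2, 0.98, 0.001], [0.98, -0.2, 0.001], [0.001, 0.0, -1.0]]
force: [-1.0, -2.9, 0.3]
finger_gap: 0.0197
```

```bash
python3 -c "
from chk import *
run(20)"
```

```text
22.75 [0.53978 0.06068 0.09616] xz [ 1.5e-03  4.0e-04 -1.0e+00] [-1.  -2.9  0.3] [-0.7   0.06  0.02]
```

View pics/w20b.png

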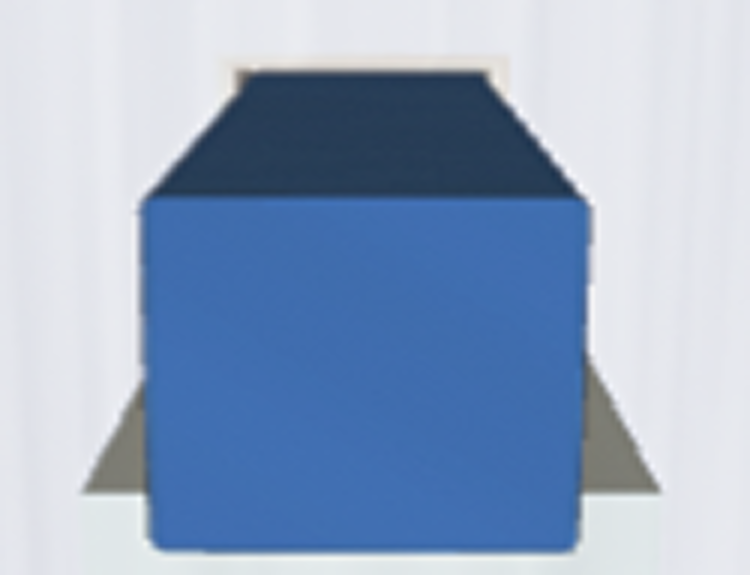

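```bash
python3 -c "
from chk import *
meas(20,551,197,71,56,150,580,82,660,492)"
```

```text
topN [36.96 -0.26] topF [60.5  -0.27] botF [59.64 -0.18] bev [61.39 -0.18] blade [ 36.73 -18.02] [36.73 17.4 ] post [ 36.95 -12.54] [36.95 11.24]
```

```bash
cat > inhand.py <<'E'
from h import *
import pickle,sys
def edge(col,lo,hi):
    g=np.abs(np.diff(col[lo:hi].astype(float)));k=g.argmax();s=slice(max(k-2,0),k+3);return lo+(np.arange(len(g))[s]*g[s]).sum()/g[s].sum()+.5
def rep(f):
    im=pickle.load(open(f,'rb'))['pixels'];g=cv2.cvtColor(im,cv2.COLOR_BGR2GRAY)
    hsv=im[:,:,0]
    bl=edge(g[:,277:281].mean(1),236,250);br=edge(g[:,362:366].mean(1),236,250)
    bfl=edge(im[:,278:284,2].mean(1),252,268)
    t=edge(g[:,308:336].mean(1),280,297);b=edge(hsv[:,308:336].mean(1),335,352)
    gt=edge(hsv[:,308:336].mean(1),258,272)
    l=edge(hsv[310:335,:].mean(0),292,306);r=edge(hsv[310:335,:].mean(0),338,352)
    print(f,'blade',round(bl,2),round(br,2),'gripTop',round(t,2),'gripBot',round(b,2),'grip/blade',round(gt,2),'l/r',round(l,2),round(r,2))
for f in sys.argv[1:]: rep(f)
E
python3 inhand.py wrist10.pkl wrist11.pkl w12.pkl w13.pkl w14.pkl wrist15.pkl w16.pkl w17.pkl w18.pkl w19.pkl w20.pkl
python3 - <<'E'
from h import *
import pickle
# sensitivity: in-hand translation/pitch -> pixel shift, around grasp point
c=pickle.load(open('w19.pkl','rb'));e=np.array([.53814,.05555,.09672]);X=np.array([.2005,.9797,0]);Z=np.array([0,0,1.])
P=lambda x,z:e+X*x/1e3+Z*(z-53.5)/1e3
for n,(x,z) in dict(blade=(36.4,90),gTop=(10.8,75),gBot=(-17.2,75)).items():
    a=proj(c,P(x,z));b=proj(c,P(x,z+1));d=proj(c,P(x+1,z));th=.005;dx,dz=x-0,z-72.5
    p=proj(c,P(x-th*dz,z+th*dx));print(n,a,'dz1mm',(b-a)[1].round(2),'dx1mm',(d-a)[1].round(2),'noseup .005',(p-a)[1].round(2))
E
```

```text
wrist10.pkl blade 244.16 244.16 gripTop 289.95 gripBot 344.88 grip/blade 264.8 l/r 299.82 343.3
wrist11.pkl blade 244.16 244.17 gripTop 289.95 gripBot 344.87 grip/blade 264.8 l/r 299.81 343.29
w12.pkl blade 244.16 244.17 gripTop 289.96 gripBot 344.88 grip/blade 264.8 l/r 299.82 343.27
w13.pkl blade 244.14 244.18 gripTop 289.95 gripBot 344.88 grip/blade 264.8 l/r 299.81 343.29
w14.pkl blade 243.85 243.83 gripTop 290.05 gripBot 345.24 grip/blade 264.81 l/r 299.82 343.31
wrist15.pkl blade 244.1 243.84 gripTop 290.19 gripBot 345.4 grip/blade 264.79 l/r 299.83 343.32
w16.pkl blade 243.18 243.17 gripTop 290.1 gripBot 345.41 grip/blade 263.83 l/r 299.8 343.26
w17.pkl blade 243.16 243.16 gripTop 290.09 gripBot 345.4 grip/blade 263.87 l/r 299.77 343.26
w18.pkl blade 243.33 243.32 gripTop 290.17 gripBot 345.49 grip/blade 263.86 l/r 299.81 343.27
w19.pkl blade 243.16 243.17 gripTop 290.11 gripBot 345.41 grip/blade 263.87 l/r 299.78 343.24
w20.pkl blade 243.16 243.16 gripTop 290.13 gripBot 345.49 grip/blade 263.87 l/r 299.8 343.26
blade [322.32928714 243.78162692] dz1mm 0.85 dx1mm -2.59 noseup .005 0.38
gTop [322.20049051 289.67226646] dz1mm 1.02 dx1mm -2.13 noseup .005 0.08
gBot [322.15057893 346.01979848] dz1mm 1.29 dx1mm -1.9 noseup .005 -0.09
```

>>> drive_tool:
  motion:
    - [1,0,0,-0.004,0,0,0]
    - [1,-0.015,0,0,0,0,0]
    - [1,0,0,0,0,0,0]
    - [1,0,0,0.006,0,0,0]
    - [1,0,0,0.003,0,0,0]

```text
clock: 23.22
ee_pos: [0.5386, 0.0555, 0.0956]
tool_rot: [[0.201, 0.98, 0.0], [0.98, -0.201, -0.0], [-0.0, 0.0, -1.0]]
force: [-8.1, -5.5, 19.5]
finger_gap: 0.0198
```

>>> drive_tool:
  motion:
    - [1,0,0,0.003,0,0,0]
    - [1,0,0,0,0,0,0]
    - [1,0,0,0,0,0,0]

```text
clock: 23.47
ee_pos: [0.5385, 0.0553, 0.0953]
tool_rot: [[0.201, 0.98, 0.0], [0.98, -0.201, -0.001], [-0.001, 0.0, -1.0]]
force: [-8.3, -4.9, 17.4]
finger_gap: 0.0198
```

```bash
python3 -c "
from chk import *
run(21)"; python3 inhand.py w21.pkl
```

```text
23.4667 [0.53846 0.05529 0.09533] xz [-5.e-04  4.e-04 -1.e+00] [-8.3 -4.9 17.4] [-0.96  1.83  0.05]
w21.pkl blade 245.84 245.53 gripTop 291.49 gripBot 346.38 grip/blade 266.54 l/r 299.79 343.34
```

>>> drive_tool:
  motion:
    - [1,0,0,-0.008,0,0,0]
    - [1,0,0,0,0,0,0]
    - [1,0,0,0,0,0,0]

```text
clock: 23.77
ee_pos: [0.5386, 0.0567, 0.0958]
tool_rot: [[0.2, 0.98, 0.0], [0.98, -0.2, 0.002], [0.002, -0.0, -1.0]]
force: [0.3, -0.4, -4.9]
finger_gap: 0.0199
```

```bash
python3 -c "
from chk import *
run(22)"; python3 inhand.py w22.pkl
```

```text
23.7667 [0.53864 0.05667 0.09579] xz [ 0.002 -0.    -1.   ] [ 0.3 -0.4 -4.9] [-0.04 -0.05 -0.  ]
w22.pkl blade 245.33 245.34 gripTop 291.2 gripBot 346.23 grip/blade 265.92 l/r 299.8 343.32
```

View pics/w22b.png

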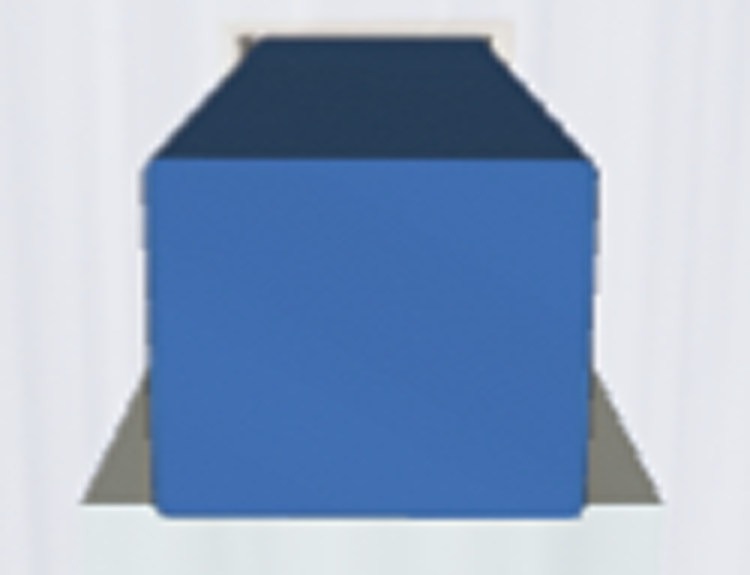

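```bash
python3 -c "
from chk import *
meas(22,517,159,37,22,154,588,82,662,504)"
```

```text
topN [39.48 -0.1 ] topF [62.94 -0.1 ] botF [ 6.369e+01 -6.000e-02] bev [ 6.543e+01 -6.000e-02] blade [ 35.75 -17.93] [35.76 17.75] post [ 39.47 -12.05] [39.47 11.74]
```

>>> drive_tool:
  motion:
    - [1,0.005,0,0.001,0,0,0]
    - [1,0.005,0,0.001,0,0,0]
    - [1,0,0,0,0,0,0]
    - [1,0,0,0,0,0,0]

```text
clock: 24.15
ee_pos: [0.5395, 0.0595, 0.0954]
tool_rot: [[0.2, 0.98, 0.001], [0.98, -0.2, 0.002], [0.002, 0.0, -1.0]]
force: [-0.1, -1.2, -1.1]
finger_gap: 0.0196
```

>>> drive_tool:
  motion:
    - [1,0.003,0,0,0,0,0]
    - [1,0,0,0,0,0,0]
    - [1,0,0,0,0,0,0]

```text
clock: 24.4
ee_pos: [0.5396, 0.0603, 0.0954]
tool_rot: [[0.2, 0.98, 0.001], [0.98, -0.2, 0.002], [0.002, 0.0, -1.0]]
force: [0.9, -1.6, -2.6]
finger_gap: 0.0197
```

>>> drive_tool:
  motion:
    - [1,0.003,0,0,0,0,0]
    - [1,0,0,0,0,0,0]
    - [1,0,0,0,0,0,0]

```text
clock: 24.65
ee_pos: [0.5397, 0.061, 0.0954]
tool_rot: [[0.2, 0.98, 0.0], [0.98, -0.2, 0.001], [0.002, 0.0, -1.0]]
force: [0.1, -2.8, -0.4]
finger_gap: 0.02
```

```bash
python3 -c "
from chk import *
run(23)"; python3 inhand.py w23.pkl
```

```text
24.65 [0.53968 0.06105 0.09543] xz [ 1.5e-03  1.0e-04 -1.0e+00] [ 0.1 -2.8 -0.4] [-0.68 -0.12 -0.01]
w23.pkl blade 245.36 245.32 gripTop 291.24 gripBot 346.24 grip/blade 266.2 l/r 299.81 343.31
```

View pics/w23b.png

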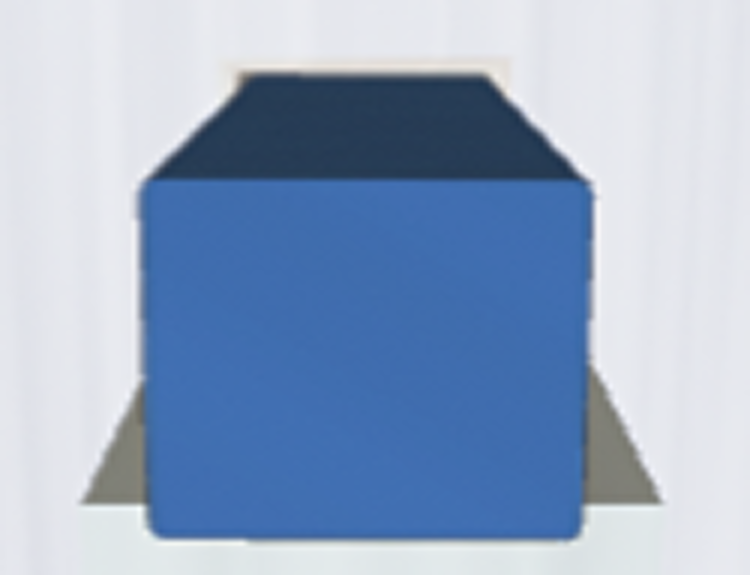

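```bash
python3 -c "
from chk import *
meas(23,539,181,75,60,149,584,82,662,504)"
```

```text
topN [38.04 -0.25] topF [61.59 -0.25] botF [59.22 -0.19] bev [60.96 -0.19] blade [ 35.78 -18.04] [35.78 17.57] post [ 38.04 -12.47] [38.04 11.38]
```

>>> drive_tool:
  motion:
    - [1,0,0,-0.003,0,0,0]
    - [1,-0.012,0,0,0,0.0005,0]
    - [1,0,0,0,0,0,0]
    - [1,0,0,0,0,0,0]

```text
clock: 25.03
ee_pos: [0.5386, 0.0576, 0.0961]
tool_rot: [[0.2, 0.98, 0.0], [0.98, -0.2, 0.003], [0.003, -0.001, -1.0]]
force: [-0.7, -0.5, -5.0]
finger_gap: 0.0198
```

>>> drive_tool:
  motion:
    - [1,0.013,0,0,0,0,0]
    - [1,0,0,0,0,0,0]
    - [1,0,0,0,0,0,0]

```text
clock: 25.28
ee_pos: [0.5395, 0.0613, 0.0961]
tool_rot: [[0.2, 0.98, 0.0], [0.98, -0.2, 0.003], [0.003, -0.0, -1.0]]
force: [0.4, -1.6, -6.1]
finger_gap: 0.02
```

```bash
python3 -c "
from chk import *
run(24)"; python3 inhand.py w24.pkl
```

```text
25.2833 [0.53948 0.0613  0.09613] xz [ 2.7e-03 -4.0e-04 -1.0e+00] [ 0.4 -1.6 -6.1] [-0.61  0.11  0.01]
w24.pkl blade 245.33 245.34 gripTop 291.23 gripBot 346.38 grip/blade 265.86 l/r 299.79 343.32
```

View pics/w24b.png

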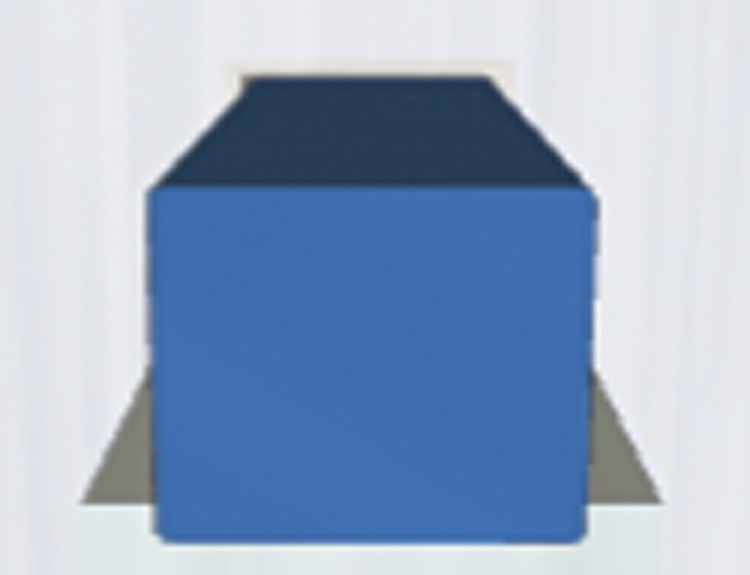

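```bash
python3 -c "
from chk import *
meas(24,543,186,77,62,157,587,82,662,504)"
```

```text
topN [37.45 -0.23] topF [61.12 -0.24] botF [58.99 -0.24] bev [60.74 -0.24] blade [ 35.73 -18.04] [35.75 17.58] post [ 37.44 -12.11] [37.45 11.64]
```

>>> drive_tool:
  motion:
    - [1,0,0,0.003,0,0,0]
    - [1,0,0,0.003,0,0,0]
    - [1,0,0,0,0,0,0]
    - [1,0,0,0,0,0,0]

```text
clock: 25.67
ee_pos: [0.5397, 0.0611, 0.0954]
tool_rot: [[0.201, 0.98, 0.001], [0.98, -0.201, 0.002], [0.002, 0.0, -1.0]]
force: [-3.7, -3.5, 5.9]
finger_gap: 0.0199
```

```bash
python3 -c "
from chk import *
run(25)"; python3 inhand.py w25.pkl
```

```text
25.6667 [0.53967 0.06112 0.09541] xz [ 2.5e-03  4.0e-04 -1.0e+00] [-3.7 -3.5  5.9] [-0.82  0.98  0.04]
w25.pkl blade 245.54 245.32 gripTop 291.46 gripBot 346.38 grip/blade 266.2 l/r 299.8 343.32
```

View pics/w25b.png

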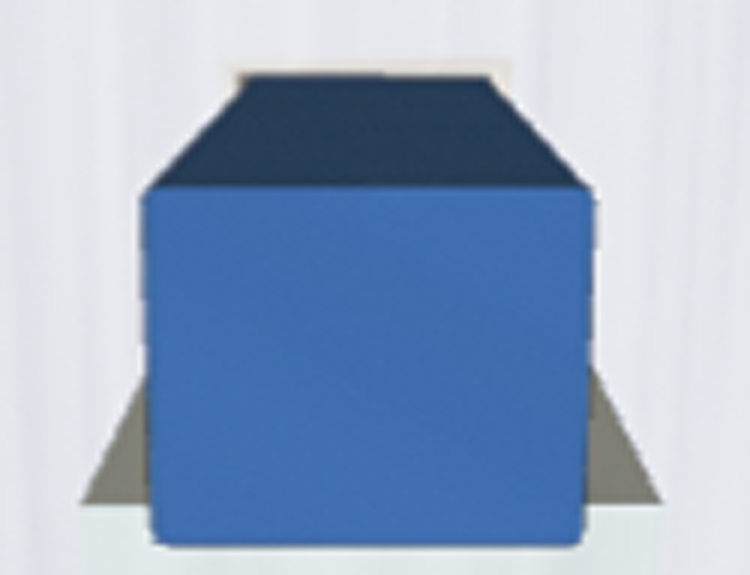

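```bash
python3 -c "
from chk import *
meas(25,546,187,75,61,152,585,82,662,504)"
```

```text
topN [37.5  -0.28] topF [61.16 -0.29] botF [59.26 -0.21] bev [60.89 -0.21] blade [ 35.73 -18.08] [35.73 17.54] post [ 37.5  -12.36] [37.5  11.41]
```

>>> drive_tool:
  motion:
    - [1,0,0,-0.006,0,0,0]
    - [1,-0.022,0,0,0,0,0]
    - [1,0,0,0,0,0,0]
    - [1,0,0,0,0,0,0]
    - [1,0,0,0,0,0,0]

```text
clock: 26.13
ee_pos: [0.5384, 0.0551, 0.0962]
tool_rot: [[0.2, 0.98, 0.001], [0.98, -0.2, 0.004], [0.004, 0.0, -1.0]]
force: [0.2, -1.1, -4.4]
finger_gap: 0.0201
```

```bash
python3 -c "
from chk import *
run(26)"; python3 inhand.py w26.pkl
```

```text
26.1333 [0.53844 0.05515 0.0962 ] xz [ 0.0037  0.     -1.    ] [ 0.2 -1.1 -4.4] [-0.06 -0.03  0.04]
w26.pkl blade 245.31 245.32 gripTop 291.24 gripBot 346.37 grip/blade 265.86 l/r 299.78 343.3
```

View pics/w26b.png

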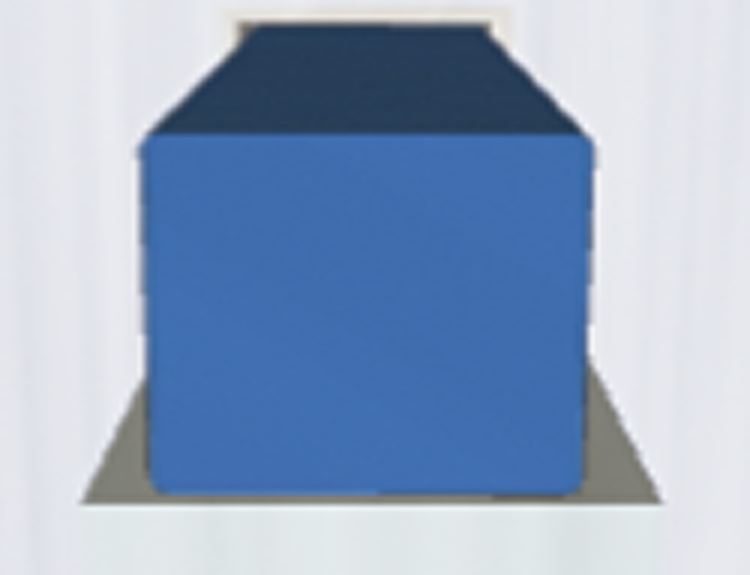

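```bash
python3 -c "
from chk import *
meas(26,494,134,24,9,152,582,82,662,504)"
```

```text
topN [40.65 -0.21] topF [64.17 -0.21] botF [65.08 -0.16] bev [66.81 -0.16] blade [ 35.56 -18.02] [35.56 17.62] post [ 40.65 -12.27] [40.65 11.31]
```

>>> drive_tool:
  motion:
    - [1,0,0,0.002,0,0,0]
    - [1,0,0,0,0,0,0]
    - [1,0.021,0,0,0,0,0]
    - [1,-0.021,0,0,0,0,0]
    - [1,0,0,0,0,0,0]

```text
clock: 26.6
ee_pos: [0.5382, 0.0543, 0.0956]
tool_rot: [[0.2, 0.98, 0.0], [0.98, -0.2, 0.003], [0.003, -0.0, -1.0]]
force: [-0.5, 0.4, -4.8]
finger_gap: 0.0196
```

>>> drive_tool:
  motion:
    - [1,0,0,0,0,0,0]
    - [1,0,0,0,0,0,0]

```text
clock: 26.77
ee_pos: [0.5383, 0.0548, 0.0957]
tool_rot: [[0.201, 0.98, 0.001], [0.98, -0.201, 0.003], [0.003, -0.0, -1.0]]
force: [-0.1, 0.2, -5.6]
finger_gap: 0.0199
```

```bash
python3 -c "
from chk import *
run(27)"; python3 inhand.py w27.pkl
```

```text
26.7667 [0.53832 0.05483 0.09567] xz [ 0.0032 -0.     -1.    ] [-0.1  0.2 -5.6] [-0.03 -0.06  0.03]
w27.pkl blade 245.32 245.31 gripTop 291.23 gripBot 346.38 grip/blade 265.86 l/r 299.79 343.31
```

View pics/w27b.png

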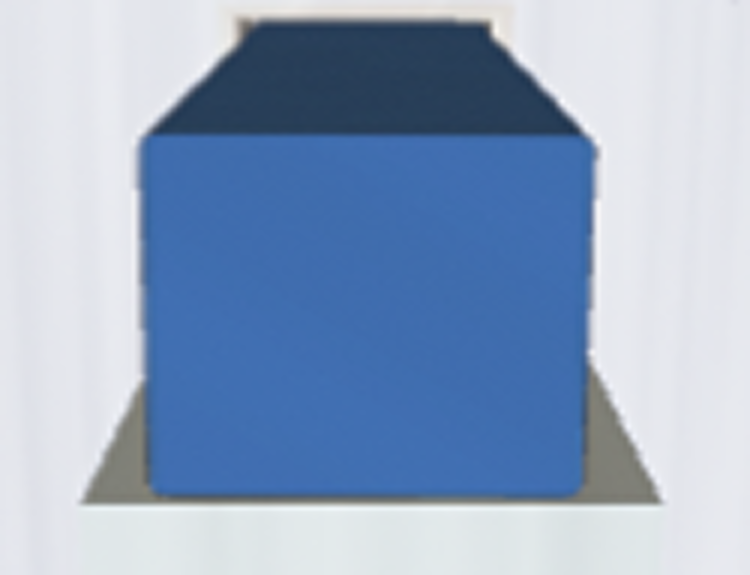

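>>> drive_tool:
  motion:
    - [1,0.026,0,0,0,0,0]
    - [1,0,0,0,0,0,0]
    - [1,-0.026,0,0,0,0,0]
    - [1,0,0,0,0,0,0]
    - [1,0,0,0,0,0,0]

```text
clock: 27.23
ee_pos: [0.5384, 0.0548, 0.0957]
tool_rot: [[0.201, 0.98, 0.001], [0.98, -0.201, 0.003], [0.004, 0.0, -1.0]]
force: [0.6, -0.0, -5.8]
finger_gap: 0.0197
```

>>> drive_tool:
  motion:
    - [1,0,0,0,0,0,0]

```text
clock: 27.32
ee_pos: [0.5384, 0.0551, 0.0957]
tool_rot: [[0.2, 0.98, 0.001], [0.98, -0.2, 0.004], [0.004, 0.0, -1.0]]
force: [0.8, -0.1, -4.5]
finger_gap: 0.0195
```

```bash
python3 -c "
from chk import *
run(28)"; python3 inhand.py w28.pkl
```

```text
27.3167 [0.5384  0.05512 0.09572] xz [ 3.6e-03  1.0e-04 -1.0e+00] [ 0.8 -0.1 -4.5] [-0.18 -0.12 -0.02]
w28.pkl blade 245.33 245.33 gripTop 291.86 gripBot 347.22 grip/blade 265.86 l/r 299.77 343.28
```

View pics/w28b.png

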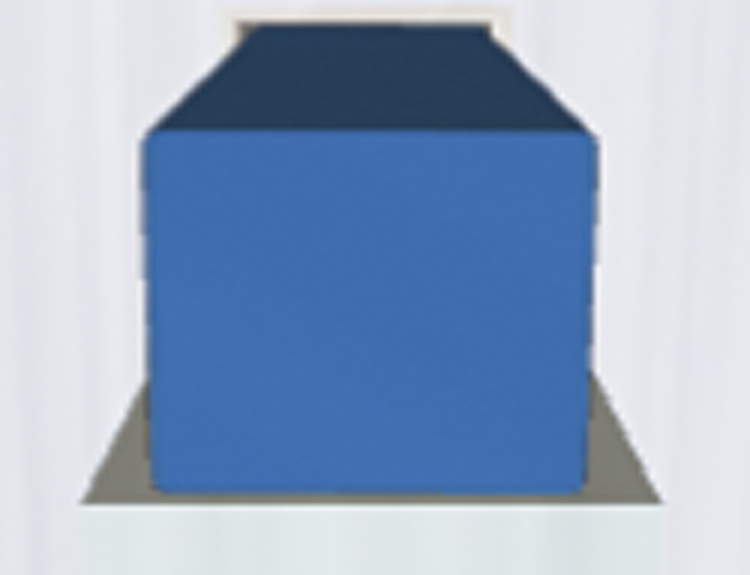

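>>> drive_tool:
  motion:
    - [1,-0.01,0,-0.07,0,0,0]
    - [1,0,0,-0.12,0,0,0]
    - [1,0,0,-0.12,0,0,0]
    - [1,0,0,-0.1,0,0,0]
    - [1,0,0,-0.03,0,0,0]

```text
clock: 27.78
ee_pos: [0.5398, 0.0526, 0.2325]
tool_rot: [[0.2, 0.98, 0.008], [0.98, -0.2, 0.004], [0.005, 0.007, -1.0]]
force: [1.8, -0.2, -4.6]
finger_gap: 0.0198
```

>>> drive_tool:
  motion:
    - [1,0.06,0,0,0,0,0]
    - [1,0.11,0,0,0,0,0]
    - [1,0.12,0,0,0,0,0]
    - [1,0.12,0,0,0,0,0]
    - [1,0.05,0,0,0,0,0]

```text
clock: 28.2
ee_pos: [0.5644, 0.1928, 0.2268]
tool_rot: [[0.196, 0.981, -0.001], [0.981, -0.196, 0.006], [0.006, -0.002, -1.0]]
force: [0.2, 1.2, -4.8]
finger_gap: 0.0197
```

>>> drive_tool:
  motion:
    - [1,0,0,0,0,0,0]
    - [1,0,0,0,0,0,0]
    - [1,0,0,0,0,0,0]

```text
clock: 28.45
ee_pos: [0.5649, 0.1856, 0.2268]
tool_rot: [[0.201, 0.98, -0.001], [0.98, -0.201, 0.002], [0.001, -0.001, -1.0]]
force: [0.1, -0.2, -6.1]
finger_gap: 0.0197
```

```bash
python3 - <<'E'
from plan import *
s=monitor.observe();print(s['clock'],s['ee_pos'],s['tool_rot'],s['force'])
e=s['ee_pos'];X=s['tool_rot'][:,0]
# post far face centre in world from w28-ish: TCP(.5384,.0551)+64.4*X
pf=np.array([.5384,.0551])+.0643*np.array([.2005,.9797]);print('post far',pf,'tail X - far X mm',((e[:2]-pf)@X[:2]*1e3-63.6))
c=snap('side','s29.png');cv2.imwrite('pics/s29a.png',cv2.resize(c['pixels'][150:310,200:350],None,fx=4.5,fy=3.7,interpolation=cv2.INTER_CUBIC))
c=snap('wrist','w29.png')
E
```

```text
28.45 [0.56492442 0.1855844  0.22676494] [[ 0.20074835  0.97964218 -0.00113835]
 [ 0.97964194 -0.20074645  0.0015931 ]
 [ 0.00133215 -0.00143499 -0.99999808]] [ 0.07332633 -0.24690219 -6.07485157]
post far [0.55129215 0.11809471] tail X - far X mm 5.252389739287672
```

View pics/s29a.png

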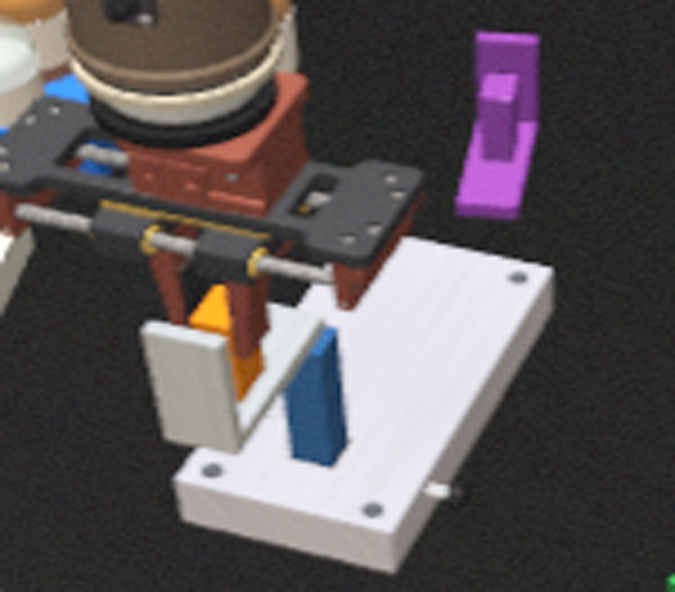

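>>> drive_tool:
  motion:
    - [1,0.01,0,0.05,0,0,0]
    - [1,0,0,0.07,0,0,0]
    - [1,0,0,0.05,0,0,0]
    - [1,0,0,0,0,0,0]
    - [1,0,0,0,0,0,0]

```text
clock: 28.97
ee_pos: [0.5657, 0.1885, 0.1767]
tool_rot: [[0.202, 0.979, -0.001], [0.979, -0.202, 0.002], [0.002, -0.001, -1.0]]
force: [-0.5, 1.0, -5.4]
finger_gap: 0.0198
```

```bash
python3 - <<'E'
from plan import *
s=monitor.observe();e=s['ee_pos'];X=s['tool_rot'][:,0]
pf=np.array([.55129,.11809]);print(e,X,s['force'],'gap',((e[:2]-pf)@X[:2]*1e3-63.6))
c=snap('wrist','w30.png')
E
```

```text
[0.56571119 0.18852166 0.17670918] [0.20177078 0.97943083 0.00194893] [-0.51376557  0.96754575 -5.35206261] gap 8.292718424206193
```

View pics/w30.png

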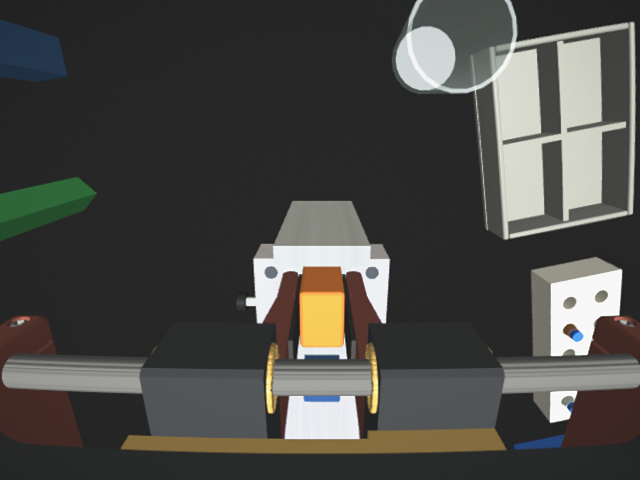

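>>> drive_tool:
  motion:
    - [1,-0.012,0,0,0,0,0]
    - [1,-0.013,0,0,0,0,0]
    - [1,0,0,0,0,0,0]
    - [1,-0.005,0,0,0,0,0]
    - [1,0,0,0,0,0,0]

```text
clock: 29.43
ee_pos: [0.5644, 0.1808, 0.1776]
tool_rot: [[0.201, 0.98, 0.001], [0.98, -0.201, 0.003], [0.003, 0.001, -1.0]]
force: [0.9, 1.2, -5.1]
finger_gap: 0.0197
```

>>> drive_tool:
  motion:
    - [1,-0.005,0,0,0,0,0]
    - [1,0,0,0,0,0,0]
    - [1,0,0,0,0,0,0]

```text
clock: 29.68
ee_pos: [0.5639, 0.1798, 0.1772]
tool_rot: [[0.2, 0.98, 0.001], [0.98, -0.2, 0.003], [0.003, 0.0, -1.0]]
force: [0.1, 0.6, -5.4]
finger_gap: 0.0197
```

>>> drive_tool:
  motion:
    - [1,-0.004,0,0,0,0,0]
    - [1,0,0,0,0,0,0]
    - [1,0,0,0,0,0,0]

```text
clock: 29.93
ee_pos: [0.5636, 0.1788, 0.1772]
tool_rot: [[0.2, 0.98, 0.001], [0.98, -0.2, 0.004], [0.004, 0.0, -1.0]]
force: [0.5, 1.1, -4.4]
finger_gap: 0.0198
```

>>> drive_tool:
  motion:
    - [1,-0.004,0,0,0,0,0]
    - [1,0,0,0,0,0,0]
    - [1,0,0,0,0,0,0]

```text
clock: 30.18
ee_pos: [0.5635, 0.1781, 0.1774]
tool_rot: [[0.2, 0.98, 0.001], [0.98, -0.2, 0.004], [0.004, 0.0, -1.0]]
force: [0.8, 3.8, -3.6]
finger_gap: 0.0201
```

>>> drive_tool:
  motion:
    - [1,-0.004,0,0,0,0,0]
    - [1,0,0,0,0,0,0]
    - [1,0,0,0,0,0,0]

```text
clock: 30.43
ee_pos: [0.5634, 0.1777, 0.1776]
tool_rot: [[0.199, 0.98, 0.002], [0.98, -0.199, 0.005], [0.006, 0.001, -1.0]]
force: [1.7, 6.1, -3.3]
finger_gap: 0.0201
```

>>> drive_tool:
  motion:
    - [1,0.005,0,0,0,0,0]
    - [1,0.01,0,0,0,0,0]
    - [1,0.02,0,0,0,0,0]
    - [1,0,0,-0.05,0,0,0]
    - [1,0,0,-0.09,0,0,0]

```text
clock: 30.85
ee_pos: [0.5632, 0.185, 0.216]
tool_rot: [[0.2, 0.98, -0.006], [0.98, -0.2, -0.0], [-0.001, -0.006, -1.0]]
force: [-0.5, -0.1, -4.7]
finger_gap: 0.0202
```

>>> drive_tool:
  motion:
    - [1,0,0,-0.05,0,0,0]
    - [1,-0.05,0,0,0,0,0]
    - [1,-0.11,0,0,0,0,0]
    - [1,-0.12,0,0,0,0,0]
    - [1,-0.12,0,0,0,0,0]

```text
clock: 31.27
ee_pos: [0.5403, 0.0673, 0.2333]
tool_rot: [[0.199, 0.98, -0.001], [0.98, -0.199, 0.002], [0.002, -0.001, -1.0]]
force: [1.3, -0.7, -4.7]
finger_gap: 0.0195
```

>>> drive_tool:
  motion:
    - [1,-0.06,0,0,0,0,0]
    - [1,0,0,0,0,0,0]
    - [1,0,0,0,0,0,0]
    - [1,0,0,0,0,0,0]

```text
clock: 31.6
ee_pos: [0.5375, 0.0515, 0.2337]
tool_rot: [[0.2, 0.98, 0.0], [0.98, -0.2, 0.003], [0.003, -0.0, -1.0]]
force: [0.1, 0.2, -4.9]
finger_gap: 0.02
```

```bash
python3 - <<'E'
from plan import *
import pickle
s=monitor.observe();e=s['ee_pos'];X=s['tool_rot'][:,0]
print(s['clock'],e,s['tool_rot'],s['force'])
c=snap('wrist','w31.png');save(c,'w31.pkl')
E
python3 inhand.py w31.pkl w28.pkl
```

```text
31.6 [0.53747153 0.05150629 0.23365635] [[ 2.00123388e-01  9.79770658e-01  2.94070181e-04]
 [ 9.79765464e-01 -2.00123290e-01  3.20999172e-03]
 [ 3.20390599e-03 -3.54274610e-04 -9.99994805e-01]] [ 0.08844044  0.23088089 -4.88426033]
w31.pkl blade 245.33 245.33 gripTop 291.68 gripBot 346.84 grip/blade 265.86 l/r 299.79 343.31
w28.pkl blade 245.33 245.33 gripTop 291.86 gripBot 347.22 grip/blade 265.86 l/r 299.77 343.28
```

View pics/w31.png

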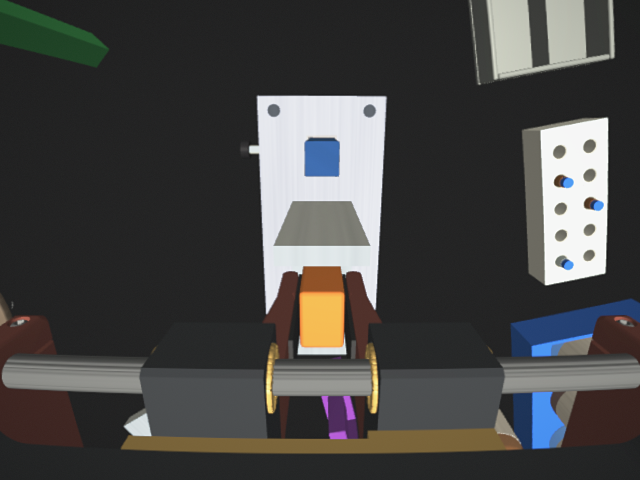

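>>> drive_tool:
  motion:
    - [1,0,0,0.1,0,0,0]
    - [1,0,0,0.12,0,0,0]
    - [1,0,0,0.12,0,0,0]
    - [1,0,0,0.08,0,0,0]
    - [1,0,0,0.02,0,0,0]

```text
clock: 32.07
ee_pos: [0.5349, 0.0523, 0.0975]
tool_rot: [[0.198, 0.98, -0.006], [0.98, -0.198, 0.003], [0.002, -0.007, -1.0]]
force: [0.1, 0.3, -5.4]
finger_gap: 0.0197
```

>>> drive_tool:
  motion:
    - [1,0,0,0,0,0,0]
    - [1,0,0,0,0,0,0]

```text
clock: 32.23
ee_pos: [0.5384, 0.0526, 0.1026]
tool_rot: [[0.199, 0.98, 0.001], [0.98, -0.199, 0.004], [0.004, 0.001, -1.0]]
force: [-0.6, 0.1, -3.9]
finger_gap: 0.0199
```

```bash
python3 -c "
from chk import *
run(32)"; python3 inhand.py w32.pkl
```

```text
32.2333 [0.53843 0.05255 0.10263] xz [ 3.9e-03  7.0e-04 -1.0e+00] [-0.6  0.1 -3.9] [-0.02 -0.06  0.  ]
w32.pkl blade 245.33 245.33 gripTop 291.75 gripBot 346.85 grip/blade 266.2 l/r 299.77 343.28
```

View pics/w32b.png

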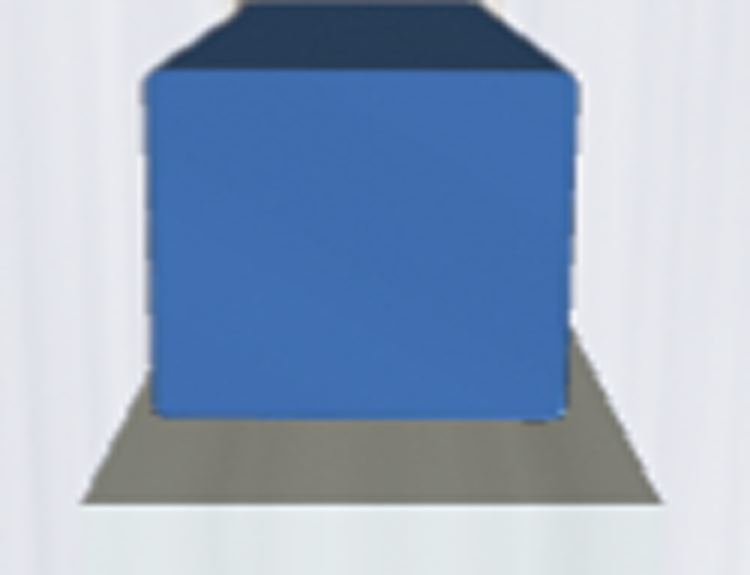

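```bash
python3 -c "
import cv2
im=cv2.imread('pics/w32.png');cv2.imwrite('pics/w32c.png',cv2.resize(im[125:185,260:385],None,fx=6,fy=9,interpolation=cv2.INTER_CUBIC))"
```

```text
(no output)
```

View pics/w32c.png

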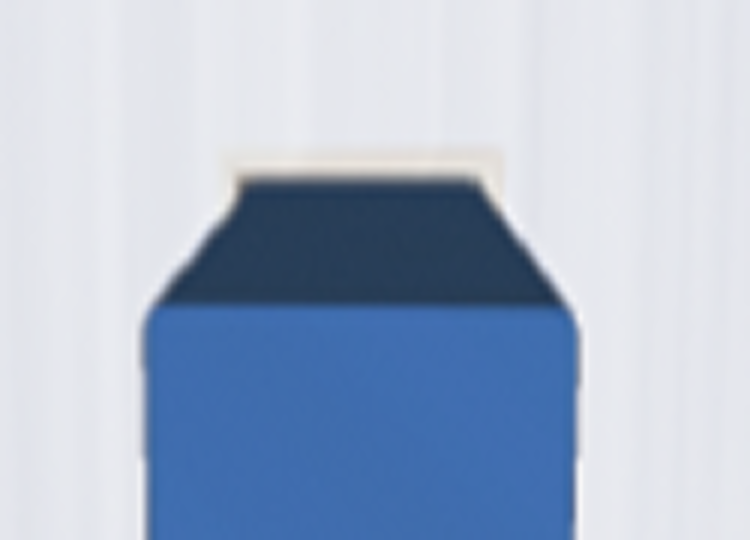

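```bash
cat >> chk.py <<'E'
def gap(tag,topF_row,bev_row,u=322,topN_row=None):
    c=pickle.load(open(f'w{tag}.pkl','rb'));s=monitor.observe();e=s['ee_pos'];x=s['tool_rot'][:2,0];x=x/np.linalg.norm(x)
    L=lambda v,z:(onz(c,(u,v),z)[:2]-e[:2])@x*1e3
    print('bev-topF',round(L(bev_row,.042)-L(topF_row,.146),2),'topF',round(L(topF_row,.146),2))
E
python3 -c "
from chk import *
gap(32,125+(306.5)/9-.5,125+(151.5)/9-.5)
gap(32,145+(71.5)/5-.5,125+(151.5)/9-.5)"
```

```text
bev-topF 1.93 topF 67.74
bev-topF 2.01 topF 67.66
```

>>> drive_tool:
  motion:
    - [1,0,-0.0025,0.012,0,0,0]
    - [1,0,0,0.01,0,0,0]
    - [1,0,0,0.004,0,0,0]
    - [1,0,0,0.004,0,0,0]
    - [1,0,0,0,0,0,0]

```text
clock: 32.7
ee_pos: [0.5378, 0.0511, 0.0952]
tool_rot: [[0.201, 0.98, 0.003], [0.98, -0.201, 0.002], [0.002, 0.003, -1.0]]
force: [-6.0, -3.2, 14.4]
finger_gap: 0.0199
```

>>> drive_tool:
  motion:
    - [1,0,0,0.003,0,0,0]
    - [1,0,0,0,0,0,0]

```text
clock: 32.87
ee_pos: [0.5379, 0.0511, 0.0952]
tool_rot: [[0.201, 0.98, 0.004], [0.98, -0.201, 0.001], [0.002, 0.003, -1.0]]
force: [-8.6, -3.3, 24.1]
finger_gap: 0.0195
```

```bash
python3 -c "
from chk import *
run(33)"; python3 inhand.py w33.pkl
```

```text
32.8667 [0.53787 0.05107 0.09517] xz [ 0.0022  0.0032 -1.    ] [-8.6 -3.3 24.1] [-0.49  2.04  0.03]
w33.pkl blade 246.83 246.53 gripTop 292.16 gripBot 347.22 grip/blade 267.2 l/r 299.79 343.37
```

>>> drive_tool:
  motion:
    - [1,0,0,-0.0095,0,0,0]
    - [1,0,0,0,0,0,0]
    - [1,0,0,0,0,0,0]

```text
clock: 33.17
ee_pos: [0.5374, 0.0514, 0.0952]
tool_rot: [[0.201, 0.98, 0.002], [0.98, -0.201, 0.003], [0.003, 0.001, -1.0]]
force: [-2.1, -1.0, 4.2]
finger_gap: 0.0196
```

```bash
sed -i 's/\[145:260,260:385\]/[130:260,260:385]/; s/fx=6,fy=5/fx=6,fy=4.6/' chk.py; sed -i 's#145+(v+.5)/5-.5#130+(v+.5)/4.6-.5#' chk.py; python3 -c "
from chk import *
run(34)"; python3 inhand.py w34.pkl
```

```text
33.1667 [0.53737 0.05138 0.09522] xz [ 0.0032  0.0013 -1.    ] [-2.1 -1.   4.2] [ 0.06  0.31 -0.  ]
w34.pkl blade 246.52 246.32 gripTop 292.09 gripBot 346.85 grip/blade 267.2 l/r 299.78 343.35
```

View pics/w34b.png

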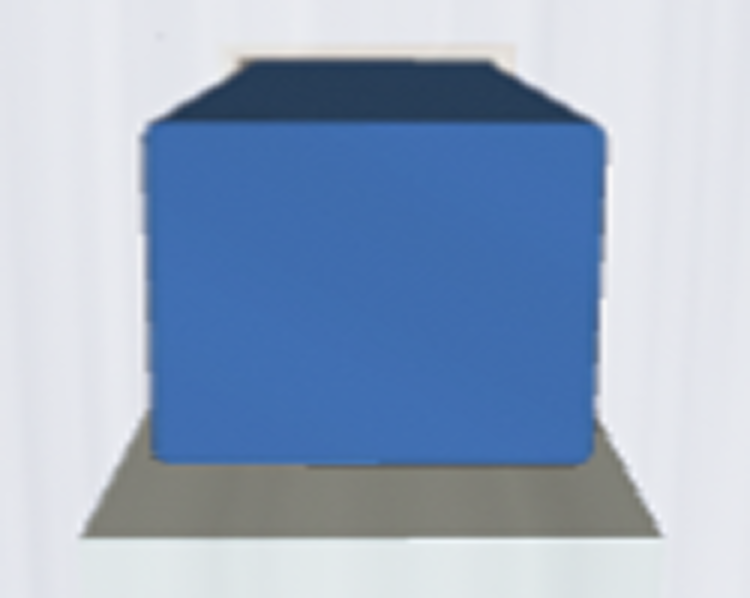

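>>> drive_tool:
  motion:
    - [1,0,0,-0.0035,0,0,0]
    - [1,0,0,0,0,0,0]
    - [1,0,0,0,0,0,0]

```text
clock: 33.47
ee_pos: [0.5367, 0.0516, 0.0953]
tool_rot: [[0.2, 0.98, -0.0], [0.98, -0.2, 0.003], [0.003, -0.001, -1.0]]
force: [-0.7, -0.1, -3.7]
finger_gap: 0.02
```

```bash
python3 -c "
from chk import *
run(35)
s=monitor.observe()"; python3 inhand.py w35.pkl
```

```text
33.4667 [0.53669 0.05155 0.09531] xz [ 3.e-03 -7.e-04 -1.e+00] [-0.7 -0.1 -3.7] [-0.07  0.04 -0.  ]
w35.pkl blade 246.32 246.33 gripTop 292.06 gripBot 346.85 grip/blade 266.86 l/r 299.78 343.34
```

View pics/w35b.png

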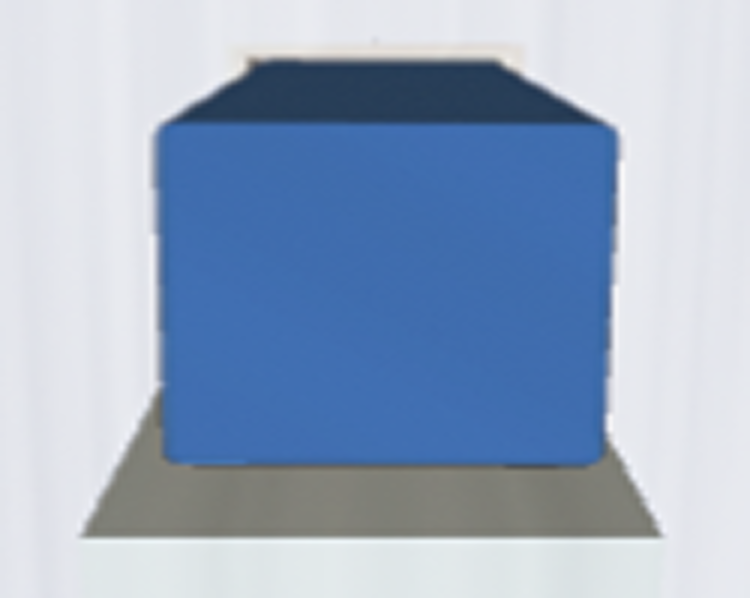

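```bash
python3 -c "
from chk import *
meas(35,465,124,62,46,165,604,82,662,537)"
```

```text
topN [45.39 -0.2 ] topF [68.92 -0.21] botF [68.82 -0.23] bev [70.8  -0.23] blade [ 35.32 -18.04] [35.33 17.63] post [ 45.39 -11.35] [45.4  12.28]
```

>>> drive_tool:
  motion:
    - [1,0.01,0.002,-0.001,0,0,0]
    - [1,0.01,0,0,0,0,0]
    - [1,0.009,0,0,0,0,0]
    - [1,0,0,0,0,0,0]
    - [1,0,0,0,0,0,0]

```text
clock: 33.93
ee_pos: [0.5391, 0.0604, 0.0958]
tool_rot: [[0.2, 0.98, 0.0], [0.98, -0.2, 0.003], [0.003, -0.0, -1.0]]
force: [-0.7, -0.2, -5.7]
finger_gap: 0.0202
```

```bash
python3 -c "
from chk import *
run(36)
s=monitor.observe()"; python3 inhand.py w36.pkl
```

```text
33.9333 [0.53914 0.06042 0.09585] xz [ 3.2e-03 -3.0e-04 -1.0e+00] [-0.7 -0.2 -5.7] [-0.04 -0.06 -0.03]
w36.pkl blade 246.32 246.17 gripTop 292.05 gripBot 346.85 grip/blade 266.86 l/r 299.8 343.34
```

View pics/w36b.png

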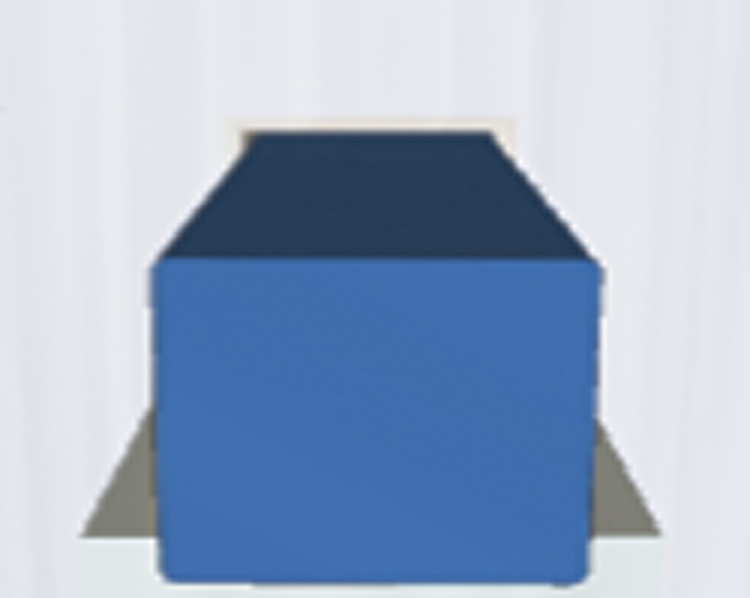

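```bash
python3 -c "
from chk import *
meas(36,583,260,133,119,161,589,82,660,537)"
```

```text
topN [36.62 -0.26] topF [59.99 -0.27] botF [60.12 -0.25] bev [61.9  -0.25] blade [ 35.55 -18.08] [35.57 17.45] post [ 36.61 -11.92] [36.62 11.73]
```

>>> drive_tool:
  motion:
    - [1,0.002,0,0.001,0,0,0]
    - [1,0,0,0,0,0,0]
    - [1,0.002,0,0,0,0,0]
    - [1,0,0,0,0,0,0]
    - [1,0,0,0,0,0,0]

```text
clock: 34.4
ee_pos: [0.5395, 0.0611, 0.0957]
tool_rot: [[0.2, 0.98, 0.001], [0.98, -0.2, 0.003], [0.003, -0.0, -1.0]]
force: [-0.1, -0.2, -4.8]
finger_gap: 0.0201
```

```bash
python3 -c "
from chk import *
run(37)
s=monitor.observe()"; python3 inhand.py w37.pkl
```

```text
34.4 [0.53947 0.06106 0.09572] xz [ 0.0031 -0.     -1.    ] [-0.1 -0.2 -4.8] [-0.03 -0.02 -0.02]
w37.pkl blade 246.32 246.15 gripTop 292.05 gripBot 346.85 grip/blade 266.86 l/r 299.79 343.34
```

View pics/w37b.png

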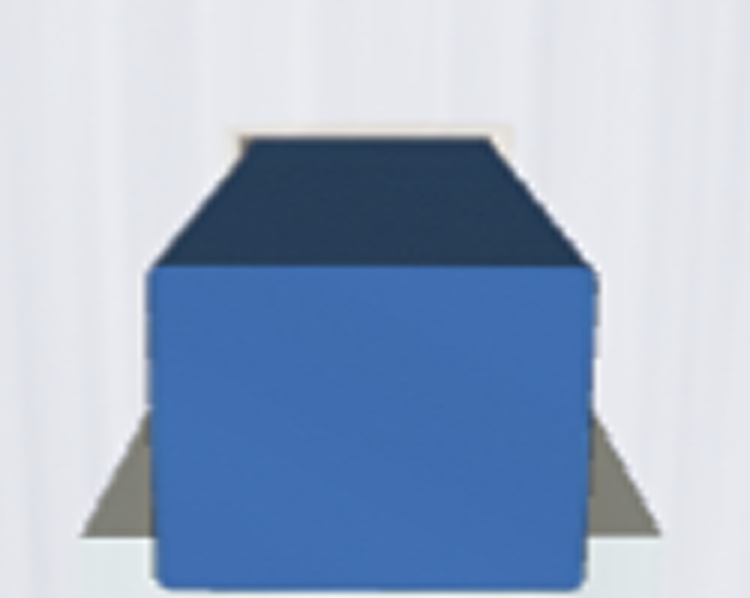

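>>> drive_tool:
  motion:
    - [1,0.002,0,0,0,0,0]
    - [1,0,0,0,0,0,0]
    - [1,0.002,0,0,0,0,0]
    - [1,0,0,0,0,0,0]
    - [1,0,0,0,0,0,0]

```text
clock: 34.87
ee_pos: [0.5396, 0.0616, 0.0957]
tool_rot: [[0.201, 0.98, 0.0], [0.98, -0.201, 0.002], [0.002, -0.0, -1.0]]
force: [-0.7, -3.8, -3.6]
finger_gap: 0.0196
```

```bash
python3 -c "
from chk import *
run(38)
s=monitor.observe()"; python3 inhand.py w38.pkl
```

```text
34.8667 [0.5396  0.06157 0.09575] xz [ 2.1e-03 -1.0e-04 -1.0e+00] [-0.7 -3.8 -3.6] [-1.06  0.21 -0.04]
w38.pkl blade 246.3 246.15 gripTop 292.08 gripBot 347.21 grip/blade 266.86 l/r 299.77 343.34
```

View pics/w38b.png

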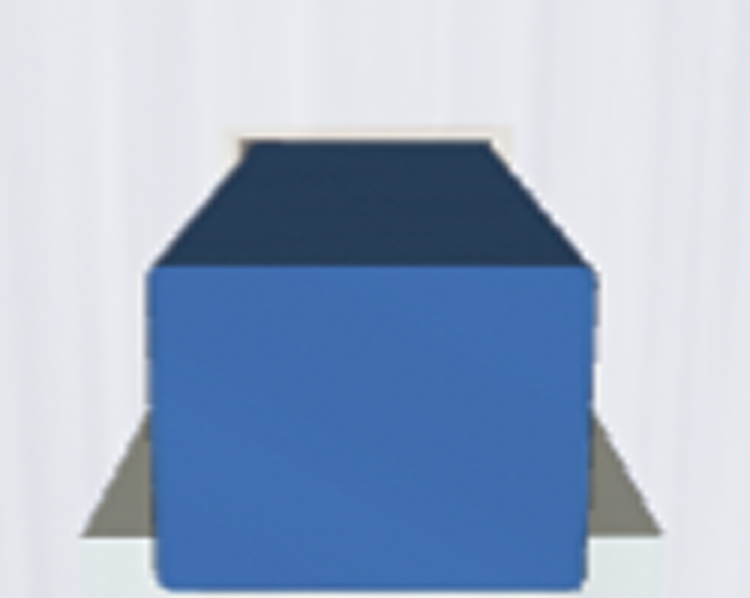

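```bash
python3 -c "
from chk import *
meas(38,590,267,142,128,158,587,82,660,537)"
```

```text
topN [35.98 -0.23] topF [59.37 -0.24] botF [58.72 -0.2 ] bev [60.5  -0.21] blade [ 35.39 -18.05] [35.4  17.48] post [ 35.98 -12.06] [35.98 11.65]
```

>>> drive_tool:
  motion:
    - [1,0,0,0.002,0,0,0]
    - [1,0,0,0.002,0,0,0]
    - [1,0,0,0,0,0,0]
    - [1,0,0,0,0,0,0]

```text
clock: 35.25
ee_pos: [0.5397, 0.0615, 0.0953]
tool_rot: [[0.201, 0.98, 0.001], [0.98, -0.201, 0.002], [0.002, 0.0, -1.0]]
force: [-4.6, -5.8, 5.9]
finger_gap: 0.0196
```

```bash
python3 -c "
from chk import *
run(39)
s=monitor.observe()"; python3 inhand.py w39.pkl
```

```text
35.25 [0.5397  0.06147 0.09533] xz [ 1.8e-03  4.0e-04 -1.0e+00] [-4.6 -5.8  5.9] [-1.33  0.92  0.04]
w39.pkl blade 246.34 246.33 gripTop 292.13 gripBot 347.22 grip/blade 266.86 l/r 299.81 343.36
```

View pics/w39b.png

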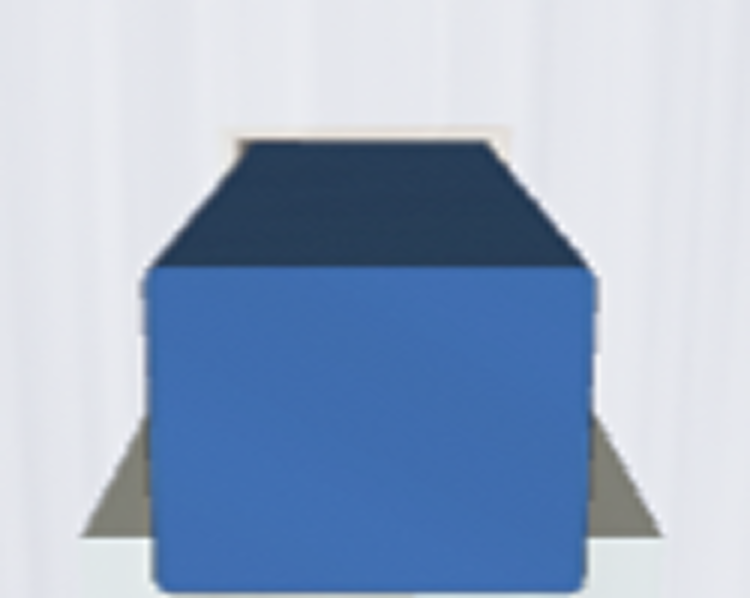

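>>> drive_tool:
  motion:
    - [1,0,0,0.0015,0,0,0]
    - [1,0,0,0,0,0,0]
    - [1,0,0,0,0,0,0]
    - [1,0,0,0,0,0,0]
    - [1,0,0,0,0,0,0]

```text
clock: 35.72
ee_pos: [0.5397, 0.0614, 0.0953]
tool_rot: [[0.201, 0.98, 0.001], [0.98, -0.201, 0.001], [0.002, 0.001, -1.0]]
force: [-5.2, -6.9, 9.9]
finger_gap: 0.02
```

```bash
python3 -c "
from chk import *
run(40)
c=snap('side','s40.png');cv2.imwrite('pics/s40a.png',cv2.resize(c['pixels'][210:300,240:330],None,fx=6.5,fy=6.5,interpolation=cv2.INTER_CUBIC))
"; python3 inhand.py w40.pkl
```

```text
35.7167 [0.53975 0.06144 0.09531] xz [ 1.7e-03  6.0e-04 -1.0e+00] [-5.2 -6.9  9.9] [-1.38  1.33  0.02]
w40.pkl blade 246.55 246.33 gripTop 292.15 gripBot 347.22 grip/blade 266.97 l/r 299.76 343.34
```

View pics/w40b.png

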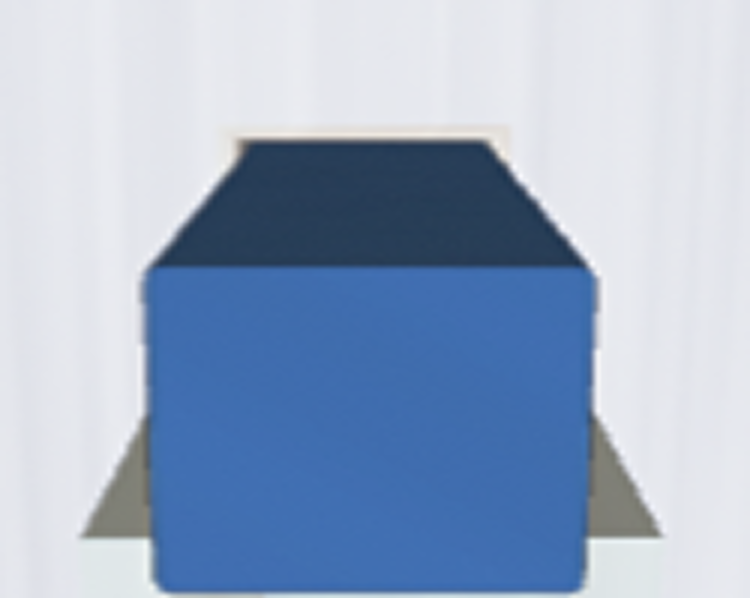

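View pics/s40a.png

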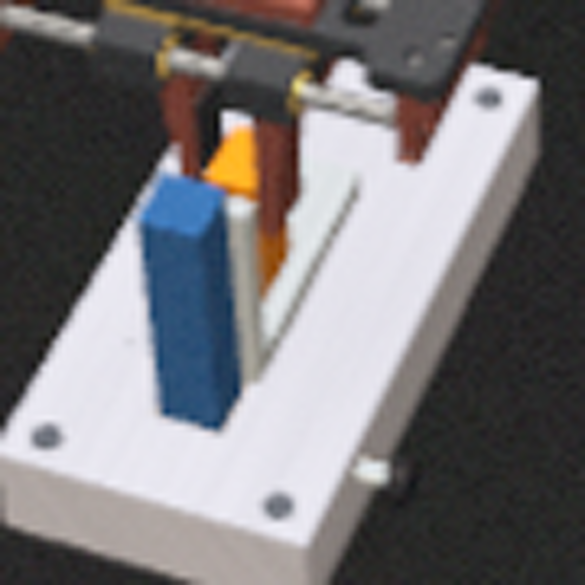

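View pics/s40.png

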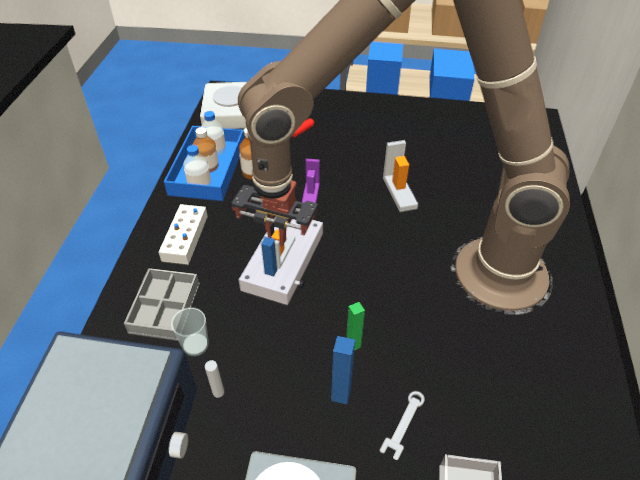

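>>> drive_tool:
  motion:
    - [1,0.002,0,0,0,0,0]
    - [1,0,0,0,0,0,0]
    - [1,0,0,0,0,0,0]
    - [1,0,0,0,0,0,0]
    - [1,0,0,0,0,0,0]

```text
clock: 36.23
ee_pos: [0.5397, 0.0615, 0.0953]
tool_rot: [[0.201, 0.98, 0.001], [0.98, -0.201, 0.001], [0.001, 0.0, -1.0]]
force: [-6.3, -8.5, 11.6]
finger_gap: 0.0198
```

```bash
python3 -c "
from chk import *
run(41)
"; python3 inhand.py w41.pkl; python3 - <<'E'
import pickle,numpy as np,cv2,sys
sys.path.insert(0,'.')
from inhand import edge
for t in (38,39,40,41):
    c=pickle.load(open(f'w{t}.pkl','rb'))['pixels']
    col=c[:,310:335,0].astype(float).mean(1);print(t,'topF',edge(col,180,195),'bot',edge(col,155,170))
E
```

```text
36.2333 [0.53973 0.06149 0.09533] xz [ 9.e-04  4.e-04 -1.e+00] [-6.3 -8.5 11.6] [-1.68  1.37  0.06]
w41.pkl blade 246.55 246.34 gripTop 292.17 gripBot 347.22 grip/blade 267.06 l/r 299.81 343.36
38 topF 187.34794578568403 bot 159.91589861751152
39 topF 187.52903501280957 bot 159.92115883539924
40 topF 187.53736730360933 bot 159.7484830973707
41 topF 187.79247311827956 bot 159.81729106628242
```

View pics/w41b.png

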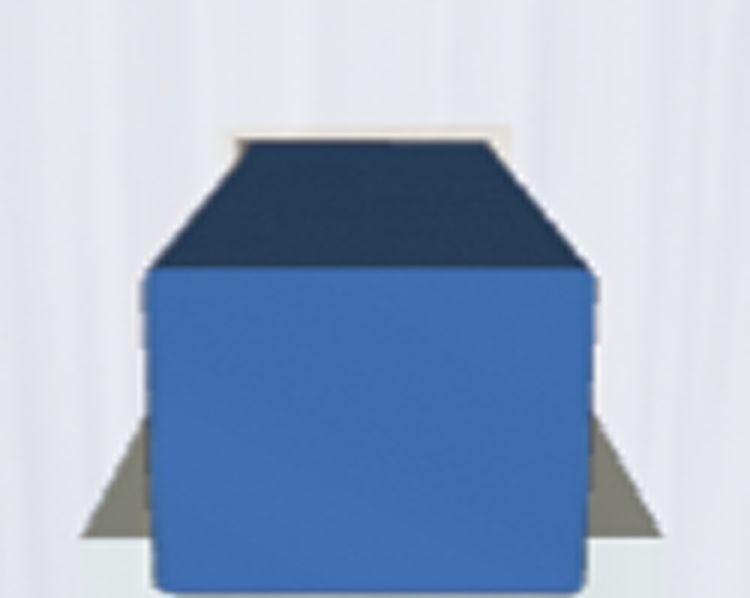

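```bash
python3 -c "
from h import *
print(hand_in()); s=monitor.observe(); print(s['clock'],s['force'])"
```

```text
the job is handed in; nothing more can be done
None
the job is handed in; nothing more can be done
```

I seated the blue post in the socket and let go of it. I then took the small steel square by its orange grip and pressed it into the corner between block and post. The job was handed in at about 36 s, still gripping and pressing.

**Last checks**
- **Seating:** the post bottomed with its foot about 6 mm above the bench.
- **Square against the post:** it is centred on the post to within about 0.3 mm. Its foot height matches the block's top to within about 0.2 mm. The hand is level to about 0.001 rad.
- **Pushing force:** about 17 N down on the block and about 10 N in total towards the post. Some of the 10 N is the foot's friction on the block. Before the foot touched down, the post alone took about 4 N, so its exact share is not measured.
- **Bystanders:** the cup and the rod had not moved in the side view. The bottle and the screwdriver are partly hidden behind the arm there; I never took the hand near them.

**What went wrong on the way**
- The first presses made the post lean about 1° within the socket's play. They also turned and slid the square slightly in the fingers.
- I backed off and nudged the top of the post towards the block's middle with the square's foot, so that its own foot moved over to the far side of the socket. I pressed the square flat on the block and approached again.
- At the end the post leans by about 0.2° by my estimate, close to the limit of what I can measure. I found no other disagreement.

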